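# Turn brake pads over in a flip fixture and knock them out with a mallet

## Task

Turn all the brake pads on the mat over into the nest: press each one fully home in a pocket of the open flipper plate, friction face up, swing the plate right over with the pads in it, and then with the mallet drive the knock-out pin on its back fully down so that the pads drop face-down into the nest. Swing the plate back fully open, leaving every pad lying flat and face-down in its own nest cell, and stand the mallet back on its rubber disc on the face of its head; do not hit the pads with the mallet and leave the wrench, the socket and the tape roll where they are.

Things in the scene. Friction and masses are not known exactly. Their poses are not given: they have to be found in the camera images.
- fixture: Turn-over fixture fixed to the bench: steel base 240 x 280 x 4 mm, origin under its centre, z up. The hinge axis lies along its x, 44 mm above its origin. The flipper plate starts on the +y side; the nest is on the -y side. Hinge blocks at x = +-102 mm are 54 mm high; two 12 mm stop posts at x = +-82, y = -96 mm are 50 mm high.
- plate (a joint): Angle of the hinged aluminium flipper plate (176 mm along the hinge, from 8 to 100 mm from it, 6 mm thick): 0 = open on the +y side, pockets up; 3.14 = swung fully over (about fixture +x), pockets down over the nest. About 0.6 kg with its fittings, mildly damped; falls to the side it leans to and rests on stops at both ends.
- ball (a point): Centre of the black 26 mm ball knob on a stalk at the plate's free edge, 134 mm from the hinge axis: the handle for swinging the plate. It is 44 mm above the bench at both ends of the swing, 34 mm clear of the plate's edge, and may be held from above and turns freely between the fingers. It moves with the plate.
- pocket0 (a point): Centre of the floor of pocket 0 of the flipper plate; moves with it (z out of the pocket, y away from the hinge). 54 mm from the hinge axis, at the plate's fixture -x end; floor 38 mm above the bench when open. A pocket takes one pad, backing plate down, its length along y. Round side bars 33 mm apart, 8 mm thick, tops 7 mm above the floor, guide the pad's 30 mm width.
- pocket1 (a point): Centre of the floor of pocket 1 of the flipper plate; moves with it (z out of the pocket, y away from the hinge). The middle pocket; pockets are 58 mm apart. In each, two sprung steel jaw noses (16 mm thick, centres 9.5 mm, tops 17.5 mm above the floor, 34.5 mm from the centre in y) snap over the backing plate's two ends and hold the pad when turned over. Pushing a pad in takes about 2 to 5 N.
- pocket2 (a point): Centre of the floor of pocket 2 of the flipper plate; moves with it (z out of the pocket, y away from the hinge). At the plate's fixture +x end; as the others. A pad that is home lies flat on the floor, its origin on this point; one not pushed home sits 5 mm or more too high.
- cell0 (a point): Where a pad's origin finally lies, 35 mm above the bench, when face-down in nest cell 0 (fixed, facing pocket 0 across the hinge, 54 mm on the fixture's -y side). The cell floor is 10 mm above the bench; 8 mm round bars with tops 18 mm above the bench leave 2 mm play on each side of the friction block.
- cell1 (a point): Where a pad's origin finally lies, 35 mm above the bench, when face-down in nest cell 1 (fixed, facing pocket 1 across the hinge, 54 mm on the fixture's -y side). The cell floor is 10 mm above the bench; 8 mm round bars with tops 18 mm above the bench leave 2 mm play on each side of the friction block.
- cell2 (a point): Where a pad's origin finally lies, 35 mm above the bench, when face-down in nest cell 2 (fixed, facing pocket 2 across the hinge, 54 mm on the fixture's -y side). The cell floor is 10 mm above the bench; 8 mm round bars with tops 18 mm above the bench leave 2 mm play on each side of the friction block.
- knockout (a joint): Travel of the sprung knock-out pin in the back of the flipper plate: 0 = at rest, 0.012 m = driven fully in. It pushes all the seated pads out of their pockets at once; spring force 6 N at rest rising to 10 N, up to about 13 N in all with three pads; it springs back.
- pin: The knock-out pin: a round steel head 28 mm across standing 10 mm proud of a cross bar on the back of the plate, underneath while the plate is open. Origin at the centre of its striking face, 54 mm from the hinge; with the plate swung over it faces up, 82 mm above the bench (70 mm when driven fully in). The back of the plate around it is then 56 mm above the bench.
- pad0: Brake pad, 0.1 kg (one may be absent): steel backing plate 30 mm (x) x 56 mm (y) x 7 mm, on it a dark friction block 30 mm (x) x 36 mm (y) x 18 mm (25 mm in all). Origin at the centre of the backing plate's underside, z towards the friction face. Starts lying on the thin grey mat (2 mm), friction face up. Grip it across its 30 mm width.
- pad1: Brake pad, 0.1 kg (one may be absent): steel backing plate 30 mm (x) x 56 mm (y) x 7 mm, on it a dark friction block 30 mm (x) x 36 mm (y) x 18 mm (25 mm in all). Origin at the centre of the backing plate's underside, z towards the friction face. Starts lying on the thin grey mat (2 mm), friction face up. Grip it across its 30 mm width.
- pad2: Brake pad, 0.1 kg (one may be absent): steel backing plate 30 mm (x) x 56 mm (y) x 7 mm, on it a dark friction block 30 mm (x) x 36 mm (y) x 18 mm (25 mm in all). Origin at the centre of the backing plate's underside, z towards the friction face. Starts lying on the thin grey mat (2 mm), friction face up. Grip it across its 30 mm width.
- mallet: Mallet, 0.45 kg, standing on its head: dark round head 48 mm across, 75 mm high; origin at the centre of its lower striking face, z up. Pale wooden handle 22 mm wide, 26 mm high, level along -x, centre 40 mm above the lower face, reaching 170 mm from the head's axis. Centre of mass about 12 mm from that axis towards the handle.
- mallet_grip (a point): Point in the middle of the mallet's handle 42 mm from the head's axis, 40 mm above the lower face: a good place to grip across the handle's 22 mm width from above.
- stand: Black rubber disc, 90 mm across and 6 mm high, fixed on the bench: the mallet's place. Origin at the centre of its underside.
- wrench: Loose wrench lying on the bench, 170 mm; leave alone.
- tape: Loose white tape roll, 90 mm across, 24 mm high; leave alone.
- socket: Loose steel wrench socket standing up, 26 mm across, 36 mm high; leave alone.

How it is judged:
On the way, in this order (a step that is already met when the one before it is completed fails the run):
1. every brake pad is pressed home in a pocket of the open flipper plate, friction face up (value of joint plate below 0.1 rad and (distance between pad0 and pocket0 below 0.004 m or distance between pad0 and pocket1 below 0.004 m or distance between pad0 and pocket2 below 0.004 m) and (distance between pad1 and pocket0 below 0.004 m or distance between pad1 and pocket1 below 0.004 m or distance between pad1 and pocket2 below 0.004 m) and (distance between pad2 and pocket0 below 0.004 m or distance between pad2 and pocket1 below 0.004 m or distance between pad2 and pocket2 below 0.004 m)), for 0.2 s.
2. the plate is swung fully over with all the pads still seated in it (value of joint plate above 3.05 rad and (distance between pad0 and pocket0 below 0.004 m or distance between pad0 and pocket1 below 0.004 m or distance between pad0 and pocket2 below 0.004 m) and (distance between pad1 and pocket0 below 0.004 m or distance between pad1 and pocket1 below 0.004 m or distance between pad1 and pocket2 below 0.004 m) and (distance between pad2 and pocket0 below 0.004 m or distance between pad2 and pocket1 below 0.004 m or distance between pad2 and pocket2 below 0.004 m)), for 0.2 s.
3. the knock-out pin is driven down by the mallet with the plate swung over (value of joint plate above 3 rad and value of joint knockout above 0.0105 m and contact force between mallet and pin above 1 N), for 0.05 s.
At the end, for the whole second after the job is handed in: The plate is open again (within 0.1 rad), every pad lies at rest face-down in a nest cell (origin within 6 mm of its place, within 0.14 rad of flat), and the mallet stands upright at rest on its rubber disc (head axis within 25 mm of the disc's centre) (value of joint plate below 0.1 rad and (distance between pad0 and cell0 below 0.006 m or distance between pad0 and cell1 below 0.006 m or distance between pad0 and cell2 below 0.006 m) and angle between each of pad0, pad1, pad2's own z axis and vertical above 3 rad and linear speed of each of pad0, pad1, pad2, mallet below 0.02 m/s and (distance between pad1 and cell0 below 0.006 m or distance between pad1 and cell1 below 0.006 m or distance between pad1 and cell2 below 0.006 m) and (distance between pad2 and cell0 below 0.006 m or distance between pad2 and cell1 below 0.006 m or distance between pad2 and cell2 below 0.006 m) and horizontal distance between mallet and stand below 0.025 m and angle between mallet's own z axis and vertical below 0.1 rad and height (world z) of mallet below 0.012 m); the robot touches nothing.
It fails at once if the mallet hits a brake pad (contact force between mallet and pad0 above 3 N or contact force between mallet and pad1 above 3 N or contact force between mallet and pad2 above 3 N).
It fails at once if the wrench, socket or tape roll is pushed more than 4 cm away (distance of any of wrench, tape, socket from where it was at the start of the episode above 0.04 m).
Of pad0, pad1, pad2 only 2 to 3 are there at a start; the rules pass over those that are not, and their reading is None.
At some moment in a run one of pad0, pad1, pad2 may be knocked a few centimetres aside while the robot is not near it.
It also fails if it takes over 192 s, if anything falls off the work surface, if the arm or the gripper's body presses on something with over 40 N, if the wrist force passes 120 N, or if a joint passes its speed limit or range.

## Robot

A 6-joint arm with a two-finger parallel gripper is mounted at the origin on the work surface. World frame = base frame: x ahead of the robot, y to its left, z up, the work surface at z = 0. Lengths are in m, angles in rad, forces in N, time in s.
With the tool pointing down it reaches from about 0.375 to 0.9 m from the base axis. Payload 3.1 kg.
Tool frame: the origin (TCP) lies midway between the tips of the shut fingers; the grasp point (between the pads) lies 19 mm behind it; y points along the fingers, z is the direction in which the jaws open and shut, and the axes are right-handed (so a half turn about y gives the same grasp; the last joint's range is limited). The gripper opens to 87 mm and grips with 3 to 60 N. Pads are 19 mm wide; open, the fingers measure 117 mm over their backs; the gripper's body (75 mm by 190 mm) begins 51 mm behind the grasp point.
Start: joints at [-1.49, 0.527, 1.433, -0, 1.181, -0.178], TCP at [0.161, -0.604, 0.223] pointing down, gripper open.
Joint ranges: [-3.08, 3.08], [-0.75, 2.2], [0.22, 2.44], [-1.43, 4.57], [0, 2.65], [-2.85, 2.85]. Speed limits (rad/s): [2.79, 2.79, 3.14, 3.14, 3.14, 3.14].

## Interface

Orientations are given as a 3x3 rotation matrix whose columns are the frame's x, y, z axes.
In Python, from plant import arm, optics gives the robot as it stands. The module is installed in compiled form; this text tells all that it offers.
- The arm moves only by the tool arm_command, never from a script. Its argument "deltas" is a list of rows, each an object of numbers: "dx", "dy", "dz": the shift along the tool's x, y, z in m; "ax", "ay", "az": the turn, a rotation vector about the tool's x, y, z in rad; "fingers": the closure, from 0 (fully open) to 1 (shut). A call has 1 to 8 rows; each row shifts and turns the pose as measured when the row begins, along the tool's axes as they then stand; what a row does not reach is not made up. A row lasts 1/10 s, in which the tool goes at most 50 mm and 8.59 degrees, less where a joint would pass 70% of its speed; a pose out of reach is approached as far as the arm can. A call is refused whole if a number of a shift passes 0.05 or a number of a turn 0.15, either way. A call with a gripper value outside its range is refused whole. The fingers move at their own pace and stop on an object; "grip_force" is the grip in N (left out, the last holds). Time passes only in rows, so rows that do not move let the fingers close. It gives the time, the measured TCP pose, the force and the opening at its end, in the units of the state.
- arm.get_state(): the state, without advancing time (a new reading comes with each control period).
- optics.snapshot(name): name is "side" or "top" or "wrist"; returns a dict with "color" (420x560x3 uint8, red, green, blue), "depth" (420x560 float32, m along the optical axis (not along the pixel's ray), 0 where there is no reading), "fx", "fy", "cx", "cy" (pixels), "dist" ([k1, k2, p1, p2, k3] as OpenCV has them; the pictures are not rectified), "rvec" (rotation vector, rad) and "tvec" (3), from world to camera coordinates, as OpenCV has them. Camera axes: x right, y down, z forward; pixel columns grow to the right and rows downward; lengths in m; the calibration is good to about 2 mm. A picture is of the moment at which its call begins.
- arm.close_job(): hands the job in, once; it reports no verdict.
The state is a dict: "time_s": time; "qpos": joint angles; "joint_vel": joint speeds; "effort": joint torques, N m; "ee_pos": TCP position; "ee_rot": TCP orientation; "wrist_force": force on the tool from outside, world axes, zero at the start; "moment": the same for the moment, N m; "width": finger opening in m.
Only numpy, scipy, OpenCV 4.12 (cv2) and the standard library are available. Lean on these libraries where they do the work, as an engineer would, in place of code of your own. Each camera call takes 0.05 s, during which the arm holds its last target.

## Working session

There is one attempt and no reset: what is moved stays moved. The work goes in short steps, Python scripts to look and compute and a tool call to move; the robot and the scene stay as the last step left them, time stands still between calls to the robot, and variables do not carry over. Pictures are saved under pics/ and viewed, and the job is handed in when it is done.

Besides the shell and the picture viewer there is one more tool, called after "Request:" by a JSON object that holds its "op" and its "data", one argument or row to a line. arm_command: Moves the arm, as the interface text tells. Its arguments: {"type":"object","properties":{"deltas":{"type":"array"},"grip_force":{"type":"number"}},"required":["deltas"]}

```bash
mkdir -p pics
cat > h.py <<'E'
import numpy as np, cv2
from plant import arm, optics
def snap(n,save=None):
    s=optics.snapshot(n)
    if save: cv2.imwrite('pics/'+save+'.png',s['color'][:,:,::-1])
    return s
def cam(s):
    K=np.array([[s['fx'],0,s['cx']],[0,s['fy'],s['cy']],[0,0,1.]]);R,_=cv2.Rodrigues(np.array(s['rvec'],float));return K,np.array(s['dist'],float),R,np.array(s['tvec'],float).ravel()
def ray(s,uv,z):
    K,d,R,t=cam(s);uv=np.array(uv,float).reshape(-1,1,2)
    p=cv2.undistortPoints(uv,K,d).reshape(-1,2);D=np.c_[p,np.ones(len(p))]@R;C=-R.T@t
    return C+D*((z-C[2])/D[:,2])[:,None]
def proj(s,P):
    K,d,R,t=cam(s);return cv2.projectPoints(np.array(P,float).reshape(-1,3),np.array(s['rvec'],float),t,K,d)[0].reshape(-1,2)
def cloud(s):
    K,d,R,t=cam(s);h,w=s['depth'].shape
    u,v=np.meshgrid(np.arange(w),np.arange(h));p=cv2.undistortPoints(np.stack([u,v],-1).reshape(-1,1,2).astype(float),K,d).reshape(-1,2)
    Z=s['depth'].reshape(-1,1);return ((np.c_[p,np.ones(len(p))]*Z-t)@R).reshape(h,w,3)
E
python3 - <<'E'
from h import *
for n in('top','side','wrist'):
    s=snap(n,n+'0');K,d,R,t=cam(s);print(n,-R.T@t,R[2])
st=arm.get_state();print({k:np.round(v,3).tolist() for k,v in st.items()})
E
```

```text
top [ 0.43406014 -0.02295731  0.90281685] [ 0.12094449  0.02600118 -0.99231868]
side [0.21041935 0.77277861 0.61366488] [ 0.33194497 -0.76773122 -0.54808878]
wrist [ 0.23722866 -0.5835925   0.38492185] [-0.27839686 -0.0717077  -0.95778557]
{'time_s': 0.15, 'qpos': [-1.49, 0.528, 1.434, -0.0, 1.181, -0.179], 'joint_vel': [-0.001, -0.002, -0.003, 0.001, -0.001, 0.001], 'effort': [0.0, -44.043, -17.684, 0.063, 0.055, -0.0], 'ee_pos': [0.161, -0.603, 0.222], 'ee_rot': [[-0.966, -0.0, 0.257], [-0.257, 0.002, -0.966], [-0.0, -1.0, -0.002]], 'wrist_force': [0.196, -0.24, -0.744], 'moment': [0.025, 0.066, -0.023], 'width': 0.087}
```

View pics/top0.png

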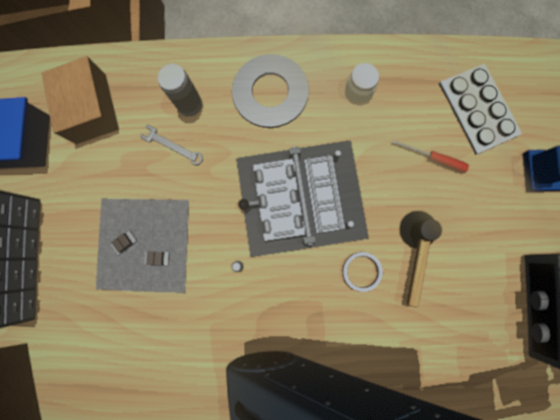

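View pics/side0.png

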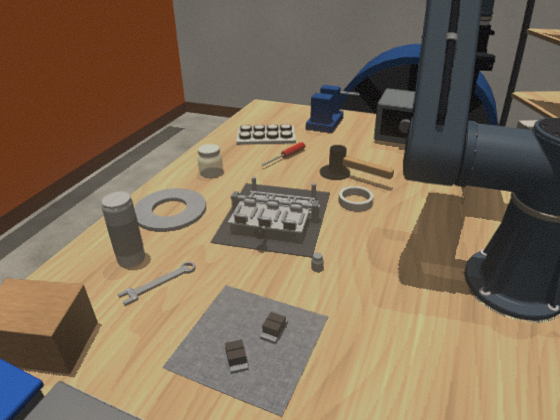

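View pics/wrist0.png

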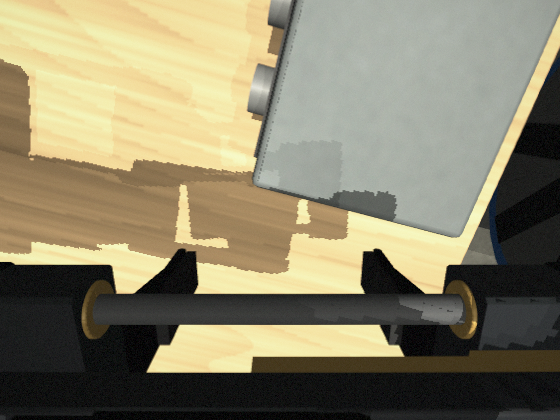

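The top view shows two pads on the mat, at about (123,242) and (158,258). The fixture is centred near (303,198), with the ball at (244,204). The mallet head is at (427,228) and the socket at (237,267). Next I'll measure these.

Run:
```python
from h import *
s=snap('top');P=cloud(s);c=s['color']
a=c[135:265,225:375][:,:,::-1];b=c[195:300,95:195][:,:,::-1];m=c[205:310,385:455][:,:,::-1]
cv2.imwrite('pics/fx1.png',cv2.resize(a,None,fx=5,fy=4.6,interpolation=2))
cv2.imwrite('pics/pads1.png',cv2.resize(b,None,fx=5,fy=5,interpolation=2))
# fixture base corners by eye (full-image pixel), base top z=.004
q=[(237,158),(351,142),(367,240),(250,255)]
print(ray(s,q,.004).round(4))
print('ball',ray(s,[(244,204)],.044), 'ballcloud',P[202:207,241:247].reshape(-1,3).round(3)[::6])
for u,v in [(123,242),(158,258),(427,228),(418,280),(237,267),(112,210)]: print(u,v,np.median(P[v-1:v+2,u-1:u+2].reshape(-1,3),0).round(3))
```

```text
[[ 0.659   0.0987  0.004 ]
 [ 0.6947 -0.176   0.004 ]
 [ 0.4595 -0.2058  0.004 ]
 [ 0.4274  0.0671  0.004 ]]
ball [[0.5422274  0.07672927 0.044     ]] ballcloud [[0.546 0.082 0.053]
 [0.543 0.082 0.057]
 [0.541 0.082 0.056]
 [0.539 0.082 0.054]
 [0.536 0.082 0.055]]
123 242 [0.458 0.363 0.026]
158 258 [0.421 0.277 0.028]
427 228 [ 0.481 -0.321  0.082]
418 280 [ 0.369 -0.304  0.06 ]
237 267 [0.401 0.093 0.036]
112 210 [0.537 0.405 0.001]
```

View pics/fx1.png

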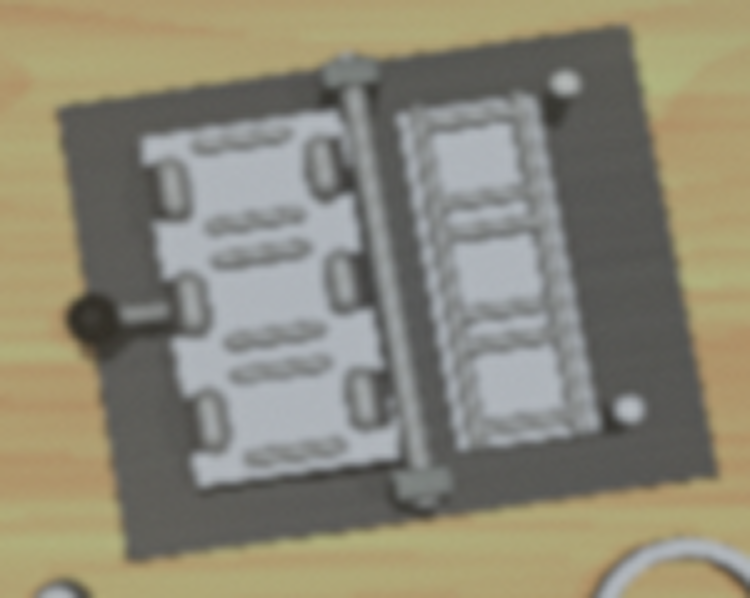

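View pics/pads1.png

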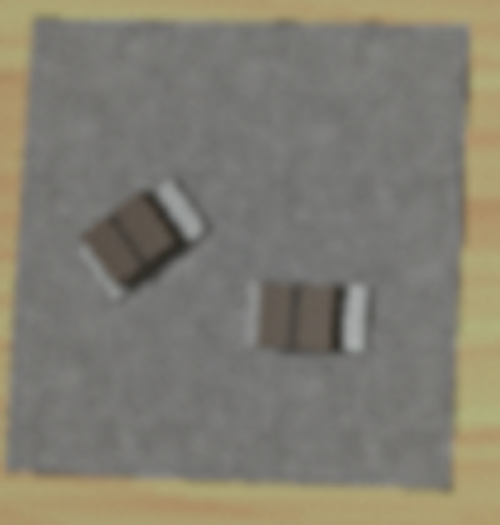

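```bash
cat >> h.py <<'E'
def rigid(A,B):
    A=np.array(A,float)[:,:2];B=np.array(B,float)[:,:2];a=A.mean(0);b=B.mean(0)
    th=np.arctan2(np.sum((A-a)[:,0]*(B-b)[:,1]-(A-a)[:,1]*(B-b)[:,0]),np.sum((A-a)*(B-b)))
    R=np.array([[np.cos(th),-np.sin(th)],[np.sin(th),np.cos(th)]]);t=b-R@a
    return th,t,R,B-(A@R.T+t)
E
python3 - <<'E'
from h import *
s=snap('top')
f=lambda x,y,fx,fy,ou,ov:((x+.5)/fx-.5+ou,(y+.5)/fy-.5+ov)
F=[]  # local, z, crop px
F+=[(-.12,.14,.004,130,560),(.12,.14,.004,58,107),(.12,-.14,.004,630,25),(-.12,-.14,.004,718,478)]
F+=[(.082,-.096,.05,565,82),(-.082,-.096,.05,628,407)]
z=.0555
F+=[(.058,.0885,z,178,187),(0,.0885,z,195,302),(-.058,.0885,z,213,420),(.058,.0195,z,325,167),(0,.0195,z,345,281),(-.058,.0195,z,366,398)]
F+=[(.102,0,.054,350,72),(-.102,0,.054,420,485)]
F+=[(0,.134,.044,92,320)]
L=[a[:2] for a in F];W=[ray(s,[f(a[3],a[4],5,4.6,225,135)],a[2])[0] for a in F]
th,t,R,r=rigid(L,W);print('fixture',th,t);print((r*1000).round(1))
# pads: friction top z=.027, corners from crop
for q in ([(82,240),(152,190),(186,243),(120,285)],[(262,283),(338,285),(336,352),(262,350)]):
    w=ray(s,[f(x,y,5,5,95,195) for x,y in q],.027);print(w.round(4),w.mean(0))
c=s['color'].astype(int)
# mask approach for pads
hsv=cv2.cvtColor(s['color'],cv2.COLOR_RGB2HSV)
sub=s['color'][195:300,95:195].astype(int)
m=((sub[:,:,0]-sub[:,:,2]>12)&(sub.sum(2)<330)).astype(np.uint8)
n,l,stt,ce=cv2.connectedComponentsWithStats(m);print(stt,ce)
for i in range(1,n):
    if 100<stt[i,4]<1000:
        ys,xs=np.nonzero(l==i);rect=cv2.minAreaRect(np.c_[xs,ys].astype(np.float32));w=ray(s,cv2.boxPoints(rect)+[95,195],.027);print(w.round(4).tolist(),w.mean(0),np.linalg.norm(np.diff(w,axis=0),axis=1))
E
```

```text
fixture 0.14467010961115326 [ 0.56138895 -0.05443981]
[[ 1.8 -1.1]
 [-0.6 -0.8]
 [-0.7  0.5]
 [ 0.   1.6]
 [ 0.8  0.9]
 [ 2.   1. ]
 [-0.6 -2.4]
 [ 0.  -1.5]
 [ 0.2 -0.9]
 [-1.5 -0.3]
 [-0.4 -0.2]
 [ 0.1 -0.3]
 [ 0.1  0.7]
 [-1.   2.1]
 [-0.2  0.8]]
[[0.4569 0.3925 0.027 ]
 [0.4802 0.3589 0.027 ]
 [0.4554 0.3416 0.027 ]
 [0.4359 0.3731 0.027 ]] [0.45710173 0.36652472 0.027     ]
[[0.4369 0.3044 0.027 ]
 [0.436  0.2683 0.027 ]
 [0.4053 0.2686 0.027 ]
 [0.4061 0.3037 0.027 ]] [0.42108074 0.28624471 0.027     ]
[[    0     0   100   105 10185]
 [   93    18     1     1     1]
 [   17    39    18    17   160]
 [   92    40     1     4     4]
 [   52    57     7    12    65]
 [   59    58     8    12    85]] [[49.70790378 51.9209622 ]
 [93.         18.        ]
 [25.65625    47.04375   ]
 [92.         41.5       ]
 [54.86153846 62.72307692]
 [62.85882353 63.49411765]]
[[0.4592, 0.3921, 0.027], [0.4796, 0.3641, 0.027], [0.4572, 0.3458, 0.027], [0.4368, 0.3736, 0.027]] [0.45822515 0.36890197 0.027     ] [0.03463646 0.02895945 0.03446614]
```

Fixture at (0.561, -0.054) with yaw 0.145, residuals about 2 mm or less. The two pads are at about (0.457, 0.367) and (0.421, 0.286). I'll sweep around the base toward pad A, with the tool z axis kept radial.

Request:
{"op": "arm_command", "data": {
  "deltas": [
    {"dx": -0.03, "dz": -0.001, "ay": -0.048},
    {"dx": -0.047, "dz": -0.002, "ay": -0.075},
    {"dx": -0.047, "dz": -0.002, "ay": -0.075},
    {"dx": -0.047, "dz": -0.002, "ay": -0.075},
    {"dx": -0.047, "dz": -0.002, "ay": -0.075},
    {"dx": -0.047, "dz": -0.002, "ay": -0.075},
    {"dx": -0.047, "dz": -0.002, "ay": -0.075},
    {"dx": -0.047, "dz": -0.002, "ay": -0.075}
  ],
  "grip_force": 40
}}

```text
schema error: expected keys dx, dy, dz, ax, ay, az, fingers
```

Request:
{"op": "arm_command", "data": {
  "deltas": [
    {"dx": -0.03, "dy": 0, "dz": -0.001, "ax": 0, "ay": -0.048, "az": 0, "fingers": 0},
    {"dx": -0.047, "dy": 0, "dz": -0.002, "ax": 0, "ay": -0.075, "az": 0, "fingers": 0},
    {"dx": -0.047, "dy": 0, "dz": -0.002, "ax": 0, "ay": -0.075, "az": 0, "fingers": 0},
    {"dx": -0.047, "dy": 0, "dz": -0.002, "ax": 0, "ay": -0.075, "az": 0, "fingers": 0},
    {"dx": -0.047, "dy": 0, "dz": -0.002, "ax": 0, "ay": -0.075, "az": 0, "fingers": 0},
    {"dx": -0.047, "dy": 0, "dz": -0.002, "ax": 0, "ay": -0.075, "az": 0, "fingers": 0},
    {"dx": -0.047, "dy": 0, "dz": -0.002, "ax": 0, "ay": -0.075, "az": 0, "fingers": 0},
    {"dx": -0.047, "dy": 0, "dz": -0.002, "ax": 0, "ay": -0.075, "az": 0, "fingers": 0}
  ],
  "grip_force": 40
}}

```text
time_s: 1.05
ee_pos: [0.4668, -0.4176, 0.2201]
ee_rot: [[-0.666, -0.0, 0.746], [-0.746, -0.004, -0.666], [0.003, -1.0, 0.002]]
wrist_force: [-0.1, -1.0, 0.3]
width: 0.087
```

Request:
{"op": "arm_command", "data": {
  "deltas": [
    {"dx": -0.047, "dy": 0, "dz": -0.002, "ax": 0, "ay": -0.075, "az": 0, "fingers": 0},
    {"dx": -0.047, "dy": 0, "dz": -0.002, "ax": 0, "ay": -0.075, "az": 0, "fingers": 0},
    {"dx": -0.047, "dy": 0, "dz": -0.002, "ax": 0, "ay": -0.075, "az": 0, "fingers": 0},
    {"dx": -0.047, "dy": 0, "dz": -0.002, "ax": 0, "ay": -0.075, "az": 0, "fingers": 0},
    {"dx": -0.047, "dy": 0, "dz": -0.002, "ax": 0, "ay": -0.075, "az": 0, "fingers": 0},
    {"dx": -0.047, "dy": 0, "dz": -0.002, "ax": 0, "ay": -0.075, "az": 0, "fingers": 0},
    {"dx": -0.047, "dy": 0, "dz": -0.002, "ax": 0, "ay": -0.075, "az": 0, "fingers": 0},
    {"dx": -0.047, "dy": 0, "dz": -0.002, "ax": 0, "ay": -0.075, "az": 0, "fingers": 0}
  ]
}}

```text
time_s: 1.85
ee_pos: [0.6246, -0.0655, 0.2176]
ee_rot: [[-0.103, 0.004, 0.995], [-0.995, -0.006, -0.103], [0.005, -1.0, 0.005]]
wrist_force: [1.2, 0.2, -0.6]
width: 0.087
```

Run:
```python
from h import *
s=snap('wrist','w1');K,d,R,t=cam(s);print(-R.T@t,R[2]);print(arm.get_state()['ee_pos'])
```

```text
[0.63210061 0.01400834 0.3804134 ] [-0.02530883 -0.29173778 -0.95616344]
[ 0.62428806 -0.05674036  0.21750703]
```

View pics/w1.png

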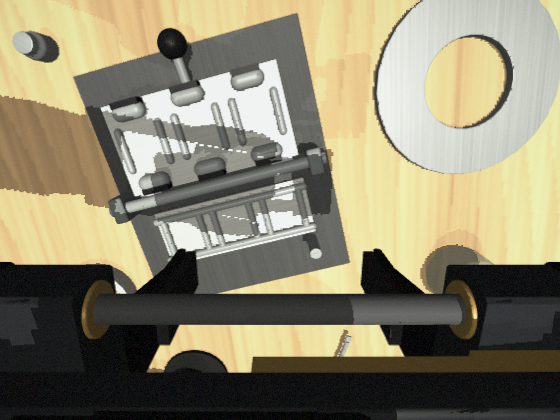

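The wrist view shows the open plate's three pockets, with the ball at (172,43), the hinge rod and the nest. The arm was still settling, so I'll take another still picture and measure from that.

Run:
```python
from h import *
s=snap('wrist','w2');import pickle;pickle.dump(s,open('w2.pkl','wb'))
c=s['color'][10:275,70:360][:,:,::-1]
cv2.imwrite('pics/w2z.png',cv2.resize(c,None,fx=2.2,fy=2.2,interpolation=2))
print(arm.get_state()['ee_pos'])
```

```text
[ 0.62378072 -0.0606478   0.21747724]
```

View pics/w2z.png

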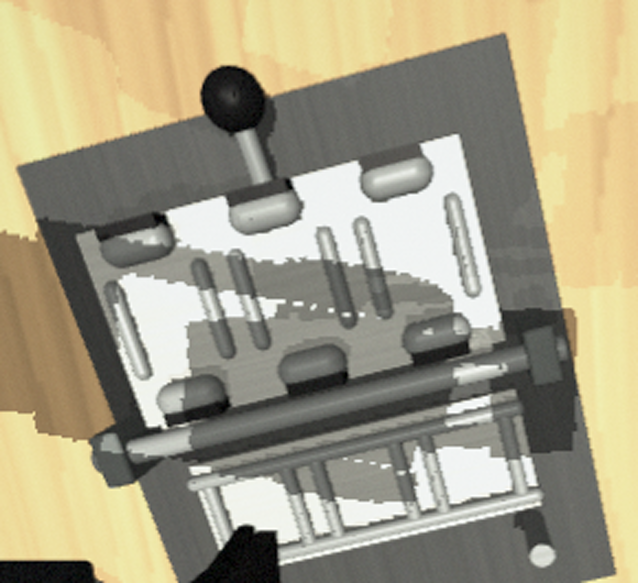

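Run:
```python
from h import *
import pickle
s=pickle.load(open('w2.pkl','rb'))
F=[(-.12,.14,.004,18,165),(.12,.14,.004,505,35),(.12,-.14,.004,615,573),(0,.134,.044,233,99),(-.088,.1,.038,78,235),(.088,.1,.038,460,135),(.082,-.096,.05,542,556)]
for x,u,v in [(-.0785,128,330),(-.0375,214,307),(-.0205,249,298),(.0205,337,275),(.0375,373,268),(.0785,463,243)]: F.append((x,.054,.043,u,v))
L=[a[:2] for a in F];W=[ray(s,[((a[3]+.5)/2.2-.5+70,(a[4]+.5)/2.2-.5+10)],a[2])[0] for a in F]
th,t,R,r=rigid(L,W);print('fixture',th,t);print((r*1000).round(1))
for x in(-.058,0,.058):print('pocket',t+R@[x,.054])
print('ball',t+R@[0,.134])
```

```text
fixture 0.14147905951081638 [ 0.56299413 -0.05183418]
[[ 0.9 -0.5]
 [-1.1 -1.3]
 [-0.5  1. ]
 [-0.9 -0. ]
 [ 1.1 -1. ]
 [-0.  -1.1]
 [-0.3 -0.9]
 [ 0.3  0.1]
 [ 0.6  0.7]
 [ 0.1  0.7]
 [ 0.3  1.1]
 [-0.2  0.1]
 [-0.1  1.2]]
pocket [ 0.49795923 -0.00655216]
pocket [0.55537973 0.00162628]
pocket [0.61280022 0.00980472]
ball [0.54409912 0.08082696]
```

Request:
{"op": "arm_command", "data": {
  "deltas": [
    {"dx": -0.047, "dy": 0, "dz": -0.002, "ax": 0, "ay": -0.075, "az": 0, "fingers": 0},
    {"dx": -0.047, "dy": 0, "dz": -0.002, "ax": 0, "ay": -0.075, "az": 0, "fingers": 0},
    {"dx": -0.047, "dy": 0, "dz": -0.002, "ax": 0, "ay": -0.075, "az": 0, "fingers": 0},
    {"dx": -0.047, "dy": 0, "dz": -0.002, "ax": 0, "ay": -0.075, "az": 0, "fingers": 0},
    {"dx": -0.047, "dy": 0, "dz": -0.002, "ax": 0, "ay": -0.075, "az": 0, "fingers": 0},
    {"dx": -0.047, "dy": 0, "dz": -0.002, "ax": 0, "ay": -0.075, "az": 0, "fingers": 0},
    {"dx": -0.047, "dy": 0, "dz": -0.002, "ax": 0, "ay": -0.075, "az": 0, "fingers": 0},
    {"dx": -0.04, "dy": 0, "dz": -0.002, "ax": 0, "ay": -0.065, "az": 0, "fingers": 0}
  ]
}}

```text
time_s: 2.75
ee_pos: [0.5519, 0.2956, 0.2141]
ee_rot: [[0.481, 0.009, 0.877], [-0.877, -0.007, 0.481], [0.01, -1.0, 0.004]]
wrist_force: [-0.4, 0.7, 0.8]
width: 0.0868
```

Run:
```python
from h import *
snap('wrist');s=snap('wrist','w3');K,d,R,t=cam(s);print(arm.get_state()['ee_pos'],arm.get_state()['ee_rot'])
```

```text
[0.54932172 0.29792568 0.21400141] [[ 0.48394015  0.00608038  0.87507997]
 [-0.8750663  -0.00555489  0.48397119]
 [ 0.00780371 -0.99996609  0.0026325 ]]
```

View pics/w3.png

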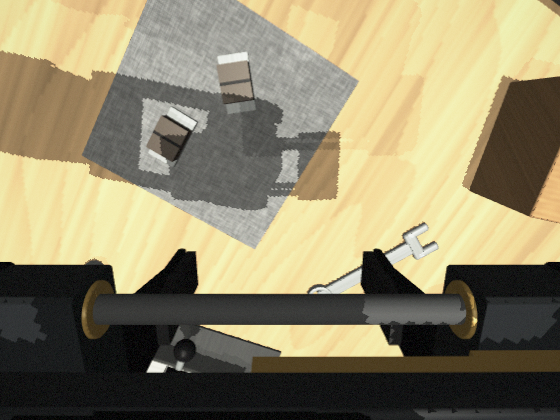

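Run:
```python
from h import *
import pickle
s=snap('wrist');pickle.dump(s,open('w3.pkl','wb'))
c=s['color'][40:175,130:270][:,:,::-1]
cv2.imwrite('pics/w3z.png',cv2.resize(c,None,fx=4.4,fy=4.4,interpolation=2))
```

```text
(no output)
```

View pics/w3z.png

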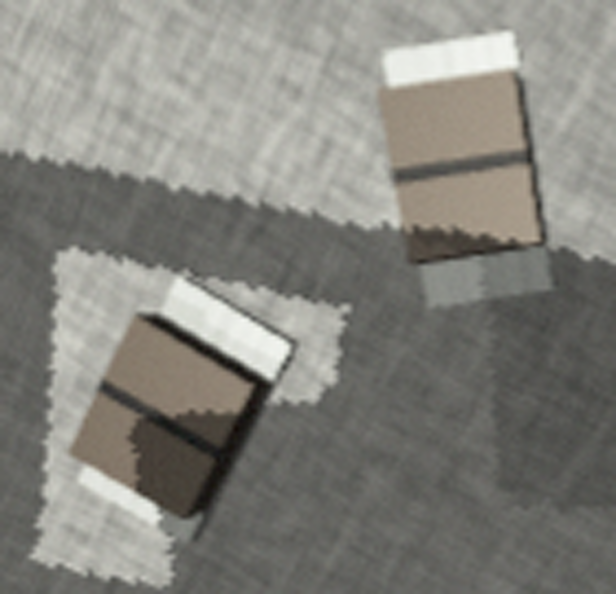

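Here pad A's friction face has corners (380,90), (518,72), (542,243) and (410,263). Pad B's are (145,315), (255,382), (190,517) and (70,450).

```bash
cat >> h.py <<'E'
def go(target,phi):
    """print shift in current tool axes + yaw to a target TCP (world) with tool z at yaw phi, tool pointing down"""
    st=arm.get_state();R=np.array(st['ee_rot']);d=np.array(target)-st['ee_pos']
    Rt=np.array([[np.sin(phi),0,np.cos(phi)],[-np.cos(phi),0,np.sin(phi)],[0,-1,0]]) 
    rv=cv2.Rodrigues(R.T@Rt)[0].ravel()
    print('pos',np.round(st['ee_pos'],4),'shift tool',(R.T@d).round(4),'rot tool',rv.round(4),'dist',np.linalg.norm(d).round(3),'F',np.round(st['wrist_force'],1),'w',round(float(st['width']),4),'t',round(st['time_s'],2))
def pts(s,q,f,ou,ov,z): return ray(s,[((x+.5)/f-.5+ou,(y+.5)/f-.5+ov) for x,y in q],z)
E
python3 - <<'E'
from h import *
import pickle
s=pickle.load(open('w3.pkl','rb'))
for q in ([(380,90),(518,72),(542,243),(410,263)],[(145,315),(255,382),(190,517),(70,450)]):
    w=pts(s,q,4.4,130,40,.027);e=np.diff(np.r_[w,w[:1]],axis=0);wd=(e[0]-e[2]);print(w.mean(0),np.linalg.norm(e,axis=1).round(4),'width yaw',np.arctan2(wd[1],wd[0]), np.arctan2(*(e[1]-e[3])[[1,0]]))
    m=w.mean(0)
    go([m[0],m[1],.08],np.arctan2(wd[1],wd[0]))
E
```

```text
[0.45984172 0.37248969 0.027     ] [0.0302 0.0352 0.0299 0.0359] width yaw 0.635148041935773 -0.9361548573676767
pos [0.551  0.2957 0.2141] shift tool [-0.1126  0.1328 -0.0433] rot tool [-0.0026 -0.1324  0.0101] dist 0.179 F [-0.1 -0.6 -0.1] w 0.0868 t 2.9
[0.42391707 0.29161312 0.027     ] [0.0279 0.0355 0.0306 0.0363] width yaw -0.0377645016590919 -1.6261253491480674
pos [0.551  0.2957 0.2141] shift tool [-0.059   0.1331 -0.1137] rot tool [-0.0059  0.5405  0.0088] dist 0.185 F [-0.1 -0.6 -0.1] w 0.0868 t 2.9
```

Run:
```python
from h import *
import pickle
s=snap('side');pickle.dump(s,open('s1.pkl','wb'))
c=s['color'][300:380,215:300][:,:,::-1]
cv2.imwrite('pics/s1z.png',cv2.resize(c,None,fx=7,fy=7,interpolation=2))
s=snap('top');pickle.dump(s,open('t1.pkl','wb'))
c=s['color'][220:275,100:180][:,:,::-1]
cv2.imwrite('pics/t1z.png',cv2.resize(c,None,fx=9,fy=9,interpolation=2))
```

```text
(no output)
```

View pics/s1z.png

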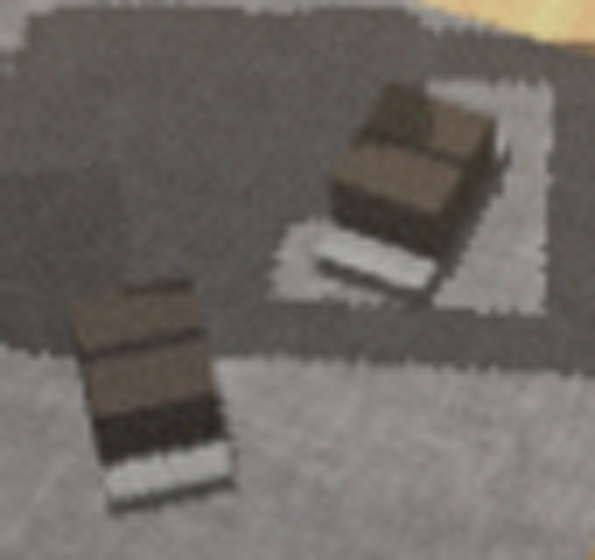

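View pics/t1z.png

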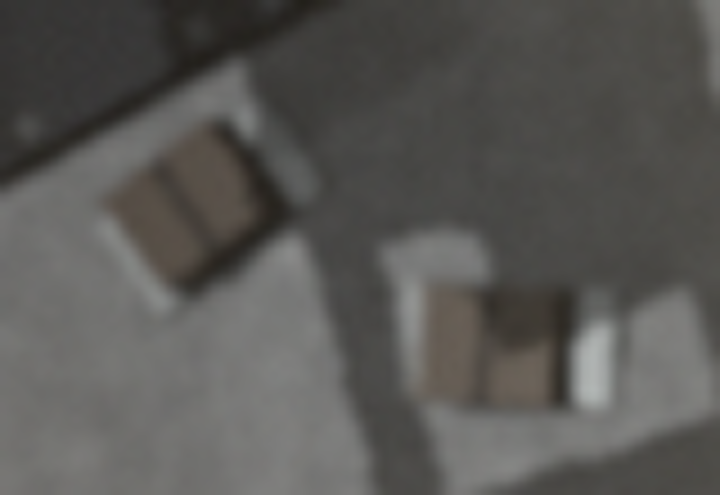

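Run:
```python
from h import *
import pickle
S=pickle.load(open('s1.pkl','rb'));T=pickle.load(open('t1.pkl','rb'))
for n,s,f,ou,ov,q in [('A side',S,7,215,300,[(75,300),(193,285),(215,393),(95,417)]),('B side',S,7,215,300,[(385,88),(497,122),(440,212),(332,180)]),('A top',T,9,100,220,[(105,205),(208,125),(265,215),(180,290)]),('B top',T,9,100,220,[(427,285),(557,288),(553,405),(423,402)])]:
    w=pts(s,q,f,ou,ov,.027);e=np.diff(np.r_[w,w[:1]],axis=0);print(n,w.mean(0).round(4),np.linalg.norm(e,axis=1).round(4),[round(float(np.arctan2(v[1],v[0])),3) for v in(e[0]-e[2],e[1]-e[3])])
```

```text
A side [0.4586 0.3724 0.027 ] [0.0289 0.0331 0.0286 0.0355] [-2.555, 2.181]
B side [0.4227 0.2907 0.027 ] [0.0314 0.0332 0.0293 0.0338] [3.142, 1.531]
A top [0.4565 0.3689 0.027 ] [0.0343 0.0284 0.0296 0.0306] [-0.892, -2.451]
B top [0.4216 0.2874 0.027 ] [0.0344 0.0298 0.0343 0.0299] [-1.592, 3.129]
```

Run:
```python
from h import *
go([.4592,.3722,.08],.625)
```

```text
pos [0.5528 0.2933 0.2142] shift tool [-0.1155  0.1328 -0.045 ] rot tool [-0.0033 -0.1264  0.011 ] dist 0.182 F [ 0.4 -1.  -0.5] w 0.0871 t 3.0
```

Request:
{"op": "arm_command", "data": {
  "deltas": [
    {"dx": -0.029, "dy": 0.033, "dz": -0.011, "ax": 0, "ay": 0, "az": 0, "fingers": 0},
    {"dx": -0.029, "dy": 0.033, "dz": -0.011, "ax": 0, "ay": 0, "az": 0, "fingers": 0},
    {"dx": -0.029, "dy": 0.033, "dz": -0.011, "ax": 0, "ay": 0, "az": 0, "fingers": 0},
    {"dx": -0.029, "dy": 0.033, "dz": -0.011, "ax": 0, "ay": 0, "az": 0, "fingers": 0},
    {"dx": 0, "dy": 0, "dz": 0, "ax": 0, "ay": -0.126, "az": 0.01, "fingers": 0},
    {"dx": 0, "dy": 0, "dz": 0, "ax": 0, "ay": 0, "az": 0, "fingers": 0}
  ]
}}

```text
time_s: 3.6
ee_pos: [0.4712, 0.3662, 0.0777]
ee_rot: [[0.57, 0.015, 0.822], [-0.822, 0.001, 0.57], [0.008, -1.0, 0.013]]
wrist_force: [0.6, -0.3, -0.2]
width: 0.087
```

Run:
```python
from h import *
for i in range(5):
    go([.4592,.3722,.013],.625); snap('wrist')
snap('wrist','w4')
```

```text
pos [0.4712 0.3662 0.0777] shift tool [-0.0123  0.0645 -0.0072] rot tool [-0.013  -0.0188  0.0079] dist 0.066 F [ 0.6 -0.3 -0.2] w 0.087 t 3.6
pos [0.4705 0.3658 0.0775] shift tool [-0.0121  0.0644 -0.0064] rot tool [-0.0114 -0.0213  0.0075] dist 0.066 F [-0.2 -0.1 -0.7] w 0.087 t 3.65
pos [0.4711 0.3661 0.0783] shift tool [-0.0123  0.0651 -0.0071] rot tool [-0.0129 -0.0218  0.0078] dist 0.067 F [ 0.6 -0.2  0.5] w 0.0871 t 3.7
pos [0.4716 0.3664 0.0789] shift tool [-0.0123  0.0657 -0.0079] rot tool [-0.0147 -0.0214  0.008 ] dist 0.067 F [-0.2  0.5  1.4] w 0.0873 t 3.75
pos [0.4718 0.3667 0.0793] shift tool [-0.0122  0.0661 -0.0083] rot tool [-0.0157 -0.0208  0.008 ] dist 0.068 F [0.9 0.8 0.6] w 0.0871 t 3.8
```

View pics/w4.png

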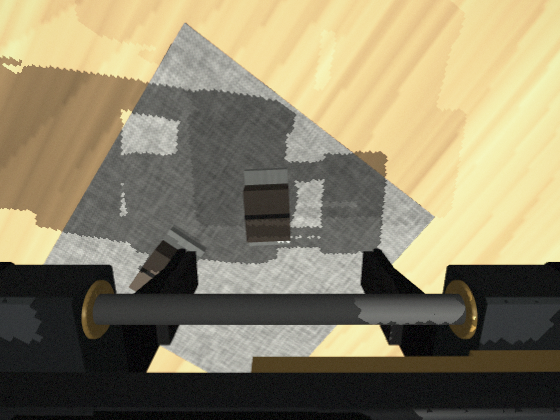

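Run:
```python
from h import *
s=snap('wrist')
w=ray(s,[(245,185),(289.5,183.5),(291,241),(246,242.5)],.027);e=np.diff(np.r_[w,w[:1]],axis=0);print(w.mean(0).round(4),np.linalg.norm(e,axis=1).round(4),[round(float(np.arctan2(v[1],v[0])),3) for v in(e[0]-e[2],e[1]-e[3])])
go([.4592,.3722,.013],.615)
```

```text
[0.4588 0.3741 0.027 ] [0.029  0.0403 0.0309 0.0403] [0.636, -0.954]
pos [0.4714 0.3672 0.0795] shift tool [-0.0115  0.0663 -0.0082] rot tool [-0.0159 -0.0089  0.0078] dist 0.068 F [-0.3 -0.5  0.3] w 0.0866 t 3.95
```

Request:
{"op": "arm_command", "data": {
  "deltas": [
    {"dx": -0.012, "dy": 0, "dz": -0.008, "ax": -0.014, "ay": -0.02, "az": 0.008, "fingers": 0},
    {"dx": 0, "dy": 0.03, "dz": 0, "ax": 0, "ay": 0, "az": 0, "fingers": 0},
    {"dx": 0, "dy": 0.024, "dz": 0, "ax": 0, "ay": 0, "az": 0, "fingers": 0},
    {"dx": 0, "dy": 0, "dz": 0, "ax": 0, "ay": 0, "az": 0, "fingers": 0}
  ]
}}

```text
time_s: 4.35
ee_pos: [0.4581, 0.3747, 0.0273]
ee_rot: [[0.587, 0.005, 0.81], [-0.81, 0.005, 0.587], [-0.001, -1.0, 0.006]]
wrist_force: [0.1, -0.1, -1.3]
width: 0.0873
```

Run:
```python
from h import *
go([.459,.373,.013],.63);snap('wrist','w5')
```

```text
pos [0.4581 0.3747 0.0273] shift tool [ 0.0019  0.0143 -0.0003] rot tool [-0.0064 -0.0031 -0.001 ] dist 0.014 F [ 0.1 -0.1 -1.3] w 0.0873 t 4.35
```

Next I'll lower the last 14 mm and close on the pad.

Request:
{"op": "arm_command", "data": {
  "deltas": [
    {"dx": 0.002, "dy": 0.014, "dz": 0, "ax": -0.005, "ay": 0, "az": 0, "fingers": 0},
    {"dx": 0, "dy": 0, "dz": 0, "ax": 0, "ay": 0, "az": 0, "fingers": 0.4},
    {"dx": 0, "dy": 0, "dz": 0, "ax": 0, "ay": 0, "az": 0, "fingers": 1},
    {"dx": 0, "dy": 0, "dz": 0, "ax": 0, "ay": 0, "az": 0, "fingers": 1},
    {"dx": 0, "dy": 0, "dz": 0, "ax": 0, "ay": 0, "az": 0, "fingers": 1},
    {"dx": 0, "dy": 0, "dz": 0, "ax": 0, "ay": 0, "az": 0, "fingers": 1}
  ],
  "grip_force": 35
}}

```text
time_s: 5.0
ee_pos: [0.4621, 0.3753, 0.0177]
ee_rot: [[0.587, 0.008, 0.809], [-0.809, 0.006, 0.587], [-0.0, -1.0, 0.009]]
wrist_force: [0.8, 0.2, 0.1]
width: 0.0552
```

Request:
{"op": "arm_command", "data": {
  "deltas": [
    {"dx": -0.001, "dy": 0.004, "dz": -0.003, "ax": 0, "ay": 0, "az": 0, "fingers": 1},
    {"dx": 0, "dy": 0, "dz": 0, "ax": 0, "ay": 0, "az": 0, "fingers": 1},
    {"dx": 0, "dy": 0, "dz": 0, "ax": 0, "ay": 0, "az": 0, "fingers": 1},
    {"dx": 0, "dy": 0, "dz": 0, "ax": 0, "ay": 0, "az": 0, "fingers": 1},
    {"dx": 0, "dy": 0, "dz": 0, "ax": 0, "ay": 0, "az": 0, "fingers": 1}
  ]
}}

```text
time_s: 5.5
ee_pos: [0.4589, 0.3742, 0.0139]
ee_rot: [[0.587, 0.008, 0.809], [-0.809, 0.006, 0.587], [-0.0, -1.0, 0.01]]
wrist_force: [0.9, 0.5, 0.9]
width: 0.0297
```

Run:
```python
from h import *
go([.459,.373,.013],.63);snap('wrist','w6');go([.459,.373,.013],.63)
```

```text
pos [0.4589 0.3742 0.0139] shift tool [ 0.0011  0.0009 -0.0006] rot tool [-0.0098 -0.0024 -0.0001] dist 0.002 F [0.9 0.5 0.9] w 0.0297 t 5.5
pos [0.4589 0.3742 0.0139] shift tool [ 0.0011  0.0009 -0.0006] rot tool [-0.0098 -0.0024 -0.0001] dist 0.002 F [0.1 0.7 0. ] w 0.0295 t 5.55
```

View pics/w6.png

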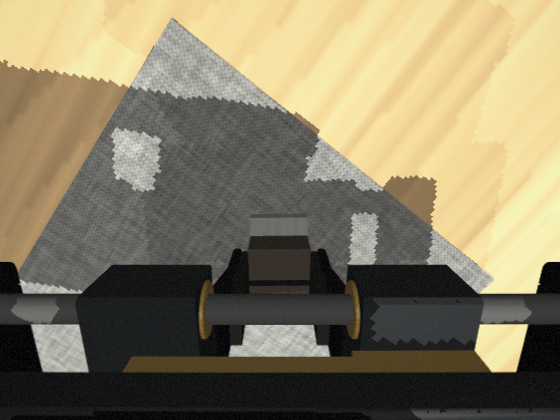

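Run:
```python
from h import *
s=snap('wrist');st=arm.get_state();R=np.array(st['ee_rot']);p=st['ee_pos']
cv2.imwrite('pics/w6z.png',cv2.resize(s['color'][200:300,230:330][:,:,::-1],None,fx=6,fy=6,interpolation=2))
for q,z in [((279,214),.009),((279,236),.027),((279,279),.027)]:
    print(((ray(s,[q],z)[0]-p)@R).round(4))
```

```text
[-0.0277  0.0049 -0.    ]
[-0.0223 -0.0131 -0.0001]
[ 0.0004 -0.0131 -0.0001]
```

View pics/w6z.png

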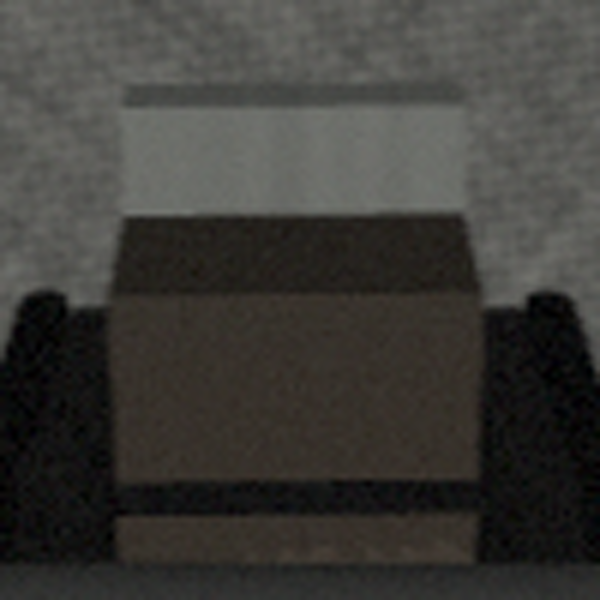

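Run:
```python
from h import *
s=snap('wrist');st=arm.get_state();R=np.array(st['ee_rot']);p=st['ee_pos']
for q,z,ex in [((279,216.8),.009,-.028),((279,235),.009,-.018),((279,248.4),.027,-.018),((279,282.3),.027,0)]:
    print(((ray(s,[q],z)[0]-p)@R)[0]-ex)
```

```text
0.001819666735166165
0.00195877213075454
0.0020698910422526882
0.0022159154607937167
```

```bash
cat >> h.py <<'E'
def Rd(phi): return np.array([[np.sin(phi),0,np.cos(phi)],[-np.cos(phi),0,np.sin(phi)],[0,-1.,0]])
def plan(target,phi,n):
    """polar (round the base) interpolation; prints tool-frame dx dy dz ay per row (planned pose as start of each row)"""
    st=arm.get_state();p=np.array(st['ee_pos']);R=np.array(st['ee_rot']);f0=np.arctan2(R[1,2],R[0,2])
    a0,r0=np.arctan2(p[1],p[0]),np.hypot(p[0],p[1]);a1,r1=np.arctan2(target[1],target[0]),np.hypot(target[0],target[1])
    print('pos',p.round(4),'phi',f0.round(3),'t',round(st['time_s'],2))
    Q=[p];ph=[f0]
    for k in range(1,n+1):
        u=k/n;a=a0+u*(a1-a0);r=r0+u*(r1-r0);Q.append(np.array([r*np.cos(a),r*np.sin(a),p[2]+u*(target[2]-p[2])]));ph.append(f0+u*(phi-f0))
    for k in range(n): print((Rd(ph[k]).T@(Q[k+1]-Q[k])).round(4),'ay',round(-(ph[k+1]-ph[k]),4))
E
python3 - <<'E'
from h import *
go([.6128+.002*-.141,.0098+.002,.14],.1415)
E
```

```text
pos [0.4589 0.3742 0.0139] shift tool [ 0.3836 -0.127  -0.0872] rot tool [-0.0096  0.4861 -0.0025] dist 0.413 F [ 0.1 -0.2  0.5] w 0.0293 t 5.65
```

Request:
{"op": "arm_command", "data": {
  "deltas": [
    {"dx": 0, "dy": -0.02, "dz": 0, "ax": -0.005, "ay": 0, "az": 0, "fingers": 1},
    {"dx": 0, "dy": -0.04, "dz": 0, "ax": 0, "ay": 0, "az": 0, "fingers": 1},
    {"dx": 0, "dy": -0.04, "dz": 0, "ax": 0, "ay": 0, "az": 0, "fingers": 1},
    {"dx": 0, "dy": -0.02, "dz": 0, "ax": 0, "ay": 0, "az": 0, "fingers": 1},
    {"dx": 0, "dy": 0, "dz": 0, "ax": 0, "ay": 0, "az": 0, "fingers": 1}
  ]
}}

```text
time_s: 6.15
ee_pos: [0.457, 0.373, 0.1351]
ee_rot: [[0.587, -0.002, 0.81], [-0.81, -0.0, 0.587], [-0.001, -1.0, -0.002]]
wrist_force: [0.9, 0.1, -1.1]
width: 0.0294
```

Run:
```python
from h import *
plan([.6125,.0118,.14],.1415,10)
```

```text
pos [0.457  0.373  0.1351] phi 0.627 t 6.15
[ 0.0392 -0.0005  0.0032] ay 0.0486
[ 0.0394 -0.0005  0.0025] ay 0.0486
[ 0.0396 -0.0005  0.0018] ay 0.0486
[ 0.0398 -0.0005  0.0011] ay 0.0486
[ 0.04   -0.0005  0.0004] ay 0.0486
[ 0.0401 -0.0005 -0.0004] ay 0.0486
[ 0.0403 -0.0005 -0.0011] ay 0.0486
[ 0.0404 -0.0005 -0.0018] ay 0.0486
[ 0.0405 -0.0005 -0.0026] ay 0.0486
[ 0.0406 -0.0005 -0.0033] ay 0.0486
```

Request:
{"op": "arm_command", "data": {
  "deltas": [
    {"dx": 0.039, "dy": -0.001, "dz": 0.003, "ax": 0, "ay": 0.049, "az": 0, "fingers": 1},
    {"dx": 0.039, "dy": -0.001, "dz": 0.003, "ax": 0, "ay": 0.049, "az": 0, "fingers": 1},
    {"dx": 0.04, "dy": 0, "dz": 0.002, "ax": 0, "ay": 0.049, "az": 0, "fingers": 1},
    {"dx": 0.04, "dy": -0.001, "dz": 0.001, "ax": 0, "ay": 0.049, "az": 0, "fingers": 1},
    {"dx": 0.04, "dy": 0, "dz": 0, "ax": 0, "ay": 0.049, "az": 0, "fingers": 1},
    {"dx": 0.04, "dy": 0, "dz": 0, "ax": 0, "ay": 0.049, "az": 0, "fingers": 1},
    {"dx": 0.04, "dy": 0, "dz": -0.001, "ax": 0, "ay": 0.049, "az": 0, "fingers": 1},
    {"dx": 0.04, "dy": 0, "dz": -0.002, "ax": 0, "ay": 0.049, "az": 0, "fingers": 1}
  ]
}}

```text
time_s: 6.95
ee_pos: [0.5976, 0.0879, 0.1257]
ee_rot: [[0.228, -0.016, 0.973], [-0.974, -0.0, 0.228], [-0.003, -1.0, -0.015]]
wrist_force: [0.2, 0.8, -1.5]
width: 0.0295
```

Request:
{"op": "arm_command", "data": {
  "deltas": [
    {"dx": 0.04, "dy": 0, "dz": -0.002, "ax": 0, "ay": 0.049, "az": 0, "fingers": 1},
    {"dx": 0.02, "dy": 0, "dz": 0, "ax": 0, "ay": 0.02, "az": 0, "fingers": 1},
    {"dx": 0, "dy": 0, "dz": 0, "ax": 0, "ay": 0, "az": 0, "fingers": 1},
    {"dx": 0, "dy": 0, "dz": 0, "ax": 0, "ay": 0, "az": 0, "fingers": 1}
  ]
}}

```text
time_s: 7.35
ee_pos: [0.6066, 0.0206, 0.1181]
ee_rot: [[0.149, -0.025, 0.989], [-0.989, 0.0, 0.149], [-0.004, -1.0, -0.024]]
wrist_force: [-0.8, 0.5, -1.3]
width: 0.0293
```

Run:
```python
from h import *
s=snap('wrist','w7');go([.6125,.0118,.14],.1415)
```

```text
pos [0.6065 0.0209 0.1181] shift tool [ 0.0098 -0.022   0.004 ] rot tool [ 0.0244  0.0092 -0.0037] dist 0.024 F [ 0.3 -0.8 -1.8] w 0.0296 t 7.4
```

View pics/w7.png

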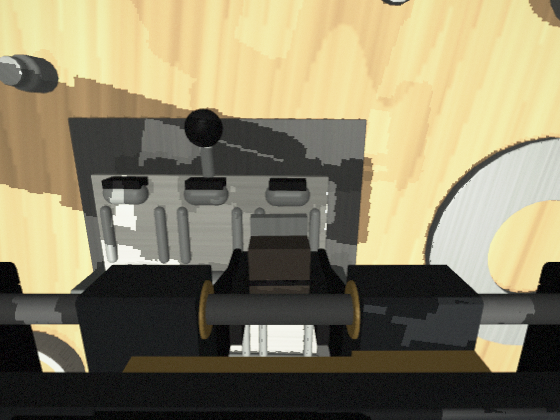

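Request:
{"op": "arm_command", "data": {
  "deltas": [
    {"dx": 0.01, "dy": 0, "dz": 0.005, "ax": 0.024, "ay": 0.009, "az": -0.004, "fingers": 1},
    {"dx": 0, "dy": 0.025, "dz": 0, "ax": 0, "ay": 0, "az": 0, "fingers": 1},
    {"dx": 0, "dy": 0, "dz": 0, "ax": 0, "ay": 0, "az": 0, "fingers": 1},
    {"dx": 0, "dy": 0, "dz": 0, "ax": 0, "ay": 0, "az": 0, "fingers": 1}
  ]
}}

```text
time_s: 7.8
ee_pos: [0.6133, 0.0156, 0.0925]
ee_rot: [[0.147, 0.003, 0.989], [-0.989, -0.0, 0.147], [0.001, -1.0, 0.003]]
wrist_force: [-0.6, -0.2, -0.7]
width: 0.0295
```

Run:
```python
from h import *
import pickle
s=snap('wrist');go([.6125,.0118,.09],.1415);pickle.dump((s,arm.get_state()),open('w8.pkl','wb'))
cv2.imwrite('pics/w8z.png',cv2.resize(s['color'][80:300,50:390][:,:,::-1],None,fx=2.3,fy=2.3,interpolation=2))
```

```text
pos [0.6126 0.0158 0.0923] shift tool [ 0.0039  0.0023 -0.0007] rot tool [-0.0019  0.0062 -0.    ] dist 0.005 F [-0.2  1.  -1.5] w 0.0296 t 7.85
```

View pics/w8z.png

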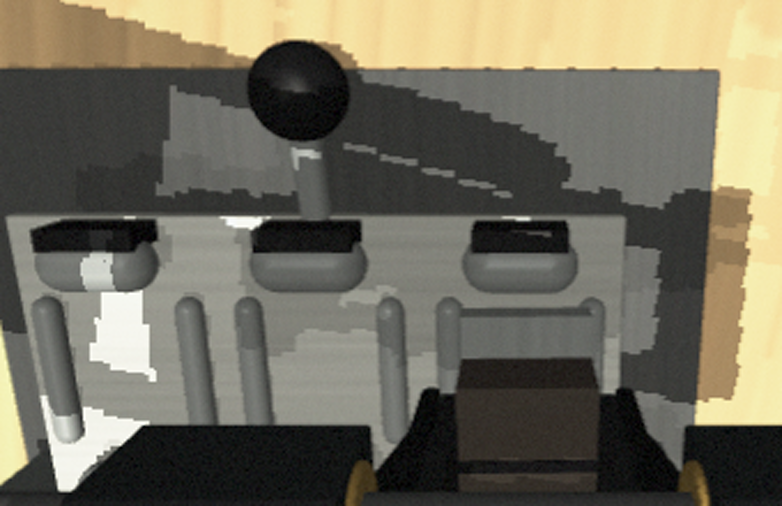

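Run:
```python
from h import *
import pickle
s,st=pickle.load(open('w8.pkl','rb'))
th=.1415;R=np.array([[np.cos(th),-np.sin(th)],[np.sin(th),np.cos(th)]]);t=np.array([.563,-.0518])
def loc(q,z): return ((pts(s,[q],2.3,50,80,z)[0][:2]-t)@R*1000).round(1)
print('base (120,140)',loc((718,70),.004))
print('plate (-88,100)',loc((6,217),.038),'(88,100)',loc((625,216),.038))
print('ball (0,134)',loc((299,90),.044))
for e,(u,v) in zip((-78.5,-37.5,-20.5,20.5,37.5),[(50,330),(194,340),(251,340),(391,340),(447,330)]): print('bar x',e,loc((u,v),.045))
print('jaw2 far edge top', loc((520,253),.055),'jaw1',loc((309,253),.055))
p=np.array(st['ee_pos']);Rt=np.array(st['ee_rot']);zb=p[2]-.012
print('pad local: ', (p[:2]-t)@R*1000)
# pad features: backing far edge top y=314, friction top front y=389, groove 466; left/right 457/598 
for q,z,ex in [((527,313.5),zb+.007,28),((527,388),zb+.025,18),((527,466),zb+.025,0)]: print('pad y',loc(q,z),loc(q,z)[1]-ex)
print('pad x edges',loc((457,388),zb+.025),loc((598,388),zb+.025))
```

```text
base (120,140) [118.6 139.8]
plate (-88,100) [-88.6  98.6] (88,100) [87.1 99.8]
ball (0,134) [ -1.  133.9]
bar x -78.5 [-77.3  67.2]
bar x -37.5 [-36.3  64.4]
bar x -20.5 [-19.9  64.5]
bar x 20.5 [20.4 64.7]
bar x 37.5 [36.5 67.8]
jaw2 far edge top [57.4 92.8] jaw1 [ 1.5 92.5]
pad local:  [58.64534069 59.89730849]
pad y [59.2 86.1] 58.099999999999994
pad y [59.2 75.4] 57.400000000000006
pad y [59.3 57.2] 57.2
pad x edges [44.5 75.3] [74.1 75.5]
```

Request:
{"op": "arm_command", "data": {
  "deltas": [
    {"dx": 0.0035, "dy": 0, "dz": -0.0015, "ax": 0, "ay": 0.006, "az": 0, "fingers": 1},
    {"dx": 0, "dy": 0.015, "dz": 0, "ax": 0, "ay": 0, "az": 0, "fingers": 1},
    {"dx": 0, "dy": 0, "dz": 0, "ax": 0, "ay": 0, "az": 0, "fingers": 1},
    {"dx": 0, "dy": 0, "dz": 0, "ax": 0, "ay": 0, "az": 0, "fingers": 1}
  ]
}}

```text
time_s: 8.25
ee_pos: [0.6131, 0.0124, 0.0786]
ee_rot: [[0.142, 0.007, 0.99], [-0.99, -0.0, 0.142], [0.001, -1.0, 0.006]]
wrist_force: [0.7, -0.5, -1.7]
width: 0.0292
```

```bash
cat >> h.py <<'E'
th=.1415;RF=np.array([[np.cos(th),-np.sin(th)],[np.sin(th),np.cos(th)]]);tF=np.array([.563,-.0518])
def L2W(x,y): return tF+RF@[x,y]
def where():
    st=arm.get_state();p=np.array(st['ee_pos']);R=np.array(st['ee_rot'])
    print('t',round(st['time_s'],2),'world',p.round(4),'fixture mm',((p[:2]-tF)@RF*1000).round(1),'z',(p[2]*1000).round(1),'phi',np.arctan2(R[1,2],R[0,2]).round(4),'tilt',R[2].round(3),'F',np.round(st['wrist_force'],1),'w',round(float(st['width']),4))
E
python3 - <<'E'
from h import *
for i in range(4): where();s=snap('wrist')
E
```

```text
t 8.25 world [0.6131 0.0124 0.0786] fixture mm [58.7 56.5] z 78.6 phi 0.1427 tilt [ 0.001 -1.     0.006] F [ 0.7 -0.5 -1.7] w 0.0292
t 8.3 world [0.6126 0.0125 0.0783] fixture mm [58.2 56.6] z 78.3 phi 0.1428 tilt [ 0.001 -1.     0.005] F [-0.2  0.7 -1.1] w 0.0295
t 8.35 world [0.6126 0.0124 0.0784] fixture mm [58.2 56.6] z 78.4 phi 0.1427 tilt [ 0.001 -1.     0.005] F [ 0.5 -0.4 -1.1] w 0.0299
t 8.4 world [0.6128 0.0124 0.0786] fixture mm [58.3 56.6] z 78.6 phi 0.1428 tilt [ 0.001 -1.     0.006] F [-0.5 -0.6 -0.9] w 0.0297
```

Request:
{"op": "arm_command", "data": {
  "deltas": [
    {"dx": 0, "dy": 0.012, "dz": -0.0008, "ax": -0.005, "ay": 0, "az": 0, "fingers": 1},
    {"dx": 0, "dy": 0.005, "dz": 0, "ax": 0, "ay": 0, "az": 0, "fingers": 1},
    {"dx": 0, "dy": 0, "dz": 0, "ax": 0, "ay": 0, "az": 0, "fingers": 1}
  ]
}}

```text
time_s: 8.75
ee_pos: [0.6135, 0.0117, 0.0614]
ee_rot: [[0.143, 0.004, 0.99], [-0.99, -0.002, 0.143], [0.003, -1.0, 0.004]]
wrist_force: [0.6, -0.7, 2.3]
width: 0.0296
```

Run:
```python
from h import *
where();s=snap('wrist')
cv2.imwrite('pics/w9z.png',cv2.resize(s['color'][150:320,180:390][:,:,::-1],None,fx=3.5,fy=3.5,interpolation=2))
where()
```

```text
t 8.75 world [0.6135 0.0117 0.0614] fixture mm [59.  55.7] z 61.4 phi 0.1431 tilt [ 0.003 -1.     0.004] F [ 0.6 -0.7  2.3] w 0.0296
t 8.8 world [0.6135 0.0117 0.0615] fixture mm [58.9 55.7] z 61.5 phi 0.143 tilt [ 0.003 -1.     0.004] F [-0.4 -0.3 -1.2] w 0.0295
```

View pics/w9z.png

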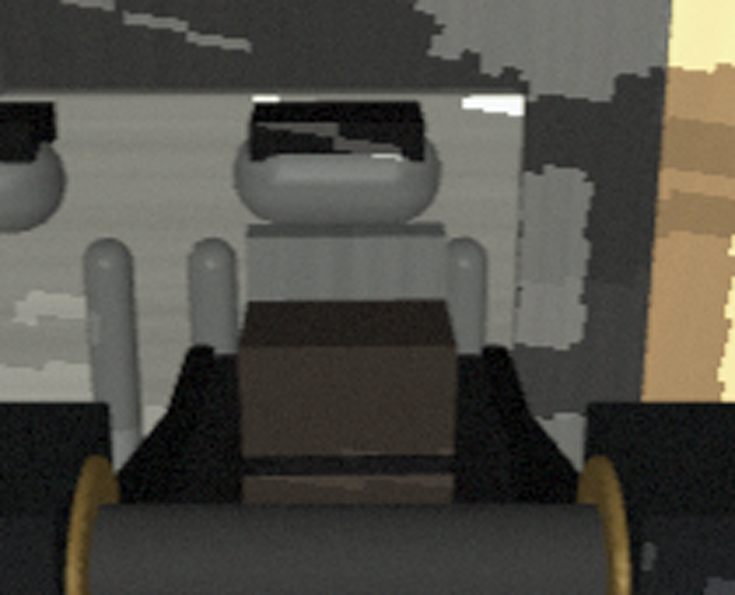

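Request:
{"op": "arm_command", "data": {
  "deltas": [
    {"dx": 0, "dy": 0.001, "dz": -0.001, "ax": -0.004, "ay": 0, "az": 0, "fingers": 1},
    {"dx": 0, "dy": 0.004, "dz": 0, "ax": 0, "ay": 0, "az": 0, "fingers": 1},
    {"dx": 0, "dy": 0.004, "dz": 0, "ax": 0, "ay": 0, "az": 0, "fingers": 1},
    {"dx": 0, "dy": 0.004, "dz": 0, "ax": 0, "ay": 0, "az": 0, "fingers": 1}
  ],
  "grip_force": 50
}}

```text
time_s: 9.2
ee_pos: [0.6135, 0.0115, 0.0496]
ee_rot: [[0.142, 0.002, 0.99], [-0.99, -0.003, 0.142], [0.003, -1.0, 0.002]]
wrist_force: [-8.1, 0.6, 35.5]
width: 0.0296
```

Run:
```python
from h import *
where();s=snap('wrist')
cv2.imwrite('pics/w10z.png',cv2.resize(s['color'][150:320,180:390][:,:,::-1],None,fx=3.5,fy=3.5,interpolation=2))
where()
```

```text
t 9.2 world [0.6135 0.0115 0.0496] fixture mm [59.  55.5] z 49.6 phi 0.1429 tilt [ 0.003 -1.     0.002] F [-8.1  0.6 35.5] w 0.0296
t 9.25 world [0.6135 0.0115 0.0499] fixture mm [58.9 55.5] z 49.9 phi 0.1428 tilt [ 0.003 -1.     0.002] F [-1.4 -0.3  5.6] w 0.0294
```

View pics/w10z.png

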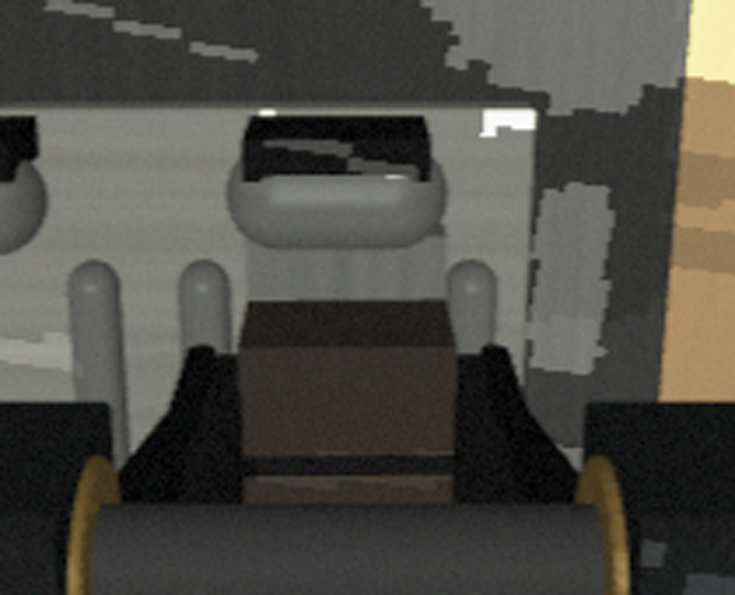

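Request:
{"op": "arm_command", "data": {
  "deltas": [
    {"dx": 0, "dy": 0, "dz": -0.0005, "ax": 0, "ay": 0, "az": 0, "fingers": 0.45},
    {"dx": 0, "dy": 0, "dz": 0, "ax": 0, "ay": 0, "az": 0, "fingers": 0.45},
    {"dx": 0, "dy": 0, "dz": 0, "ax": 0, "ay": 0, "az": 0, "fingers": 0.4},
    {"dx": 0, "dy": 0, "dz": 0, "ax": 0, "ay": 0, "az": 0, "fingers": 0.4},
    {"dx": 0, "dy": -0.03, "dz": 0, "ax": 0, "ay": 0, "az": 0, "fingers": 0.4},
    {"dx": 0, "dy": -0.045, "dz": 0, "ax": 0, "ay": 0, "az": 0, "fingers": 0},
    {"dx": 0, "dy": -0.045, "dz": 0, "ax": 0, "ay": 0, "az": 0, "fingers": 0},
    {"dx": 0, "dy": 0, "dz": 0, "ax": 0, "ay": 0, "az": 0, "fingers": 0}
  ],
  "grip_force": 35
}}

```text
time_s: 10.05
ee_pos: [0.6107, 0.0123, 0.1691]
ee_rot: [[0.142, -0.007, 0.99], [-0.99, -0.001, 0.142], [0.0, -1.0, -0.008]]
wrist_force: [0.8, -0.1, -0.2]
width: 0.0691
```

Run:
```python
from h import *
where();s=snap('wrist');t=snap('top')
cv2.imwrite('pics/w11z.png',cv2.resize(s['color'][20:320,50:400][:,:,::-1],None,fx=2,fy=2,interpolation=2))
cv2.imwrite('pics/t2z.png',cv2.resize(t['color'][190:300,90:200][:,:,::-1],None,fx=5,fy=5,interpolation=2))
```

```text
t 10.05 world [0.6107 0.0123 0.1691] fixture mm [56.2 56.7] z 169.1 phi 0.1428 tilt [ 0.    -1.    -0.008] F [ 0.8 -0.1 -0.2] w 0.0691
```

View pics/w11z.png

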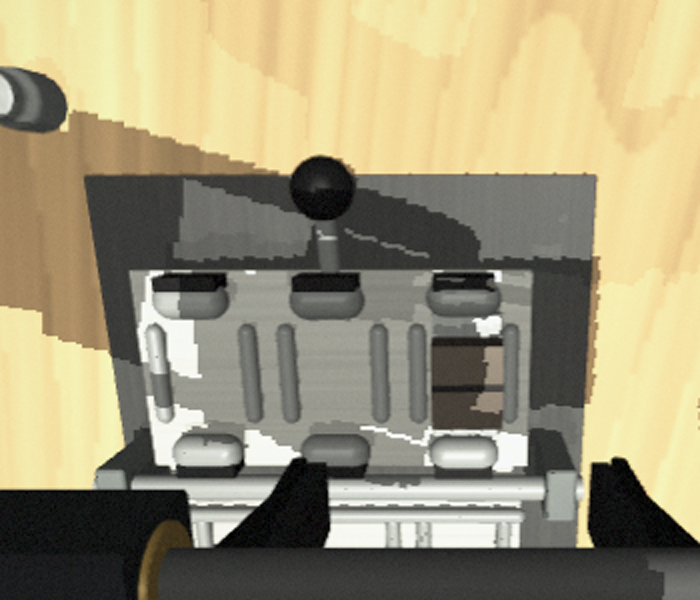

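View pics/t2z.png

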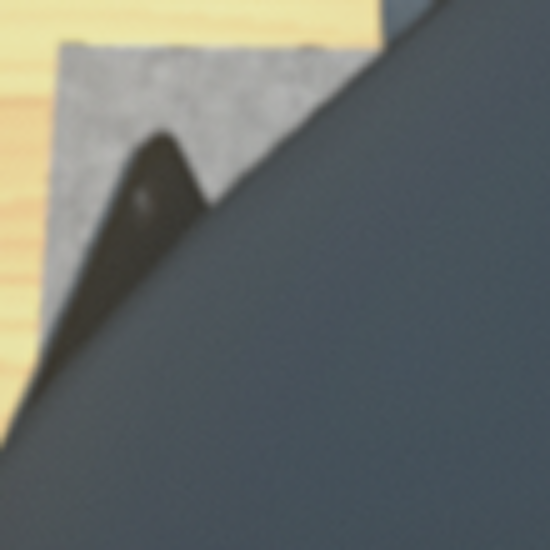

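Pad A is seated in pocket 2, with both noses over its backing ends. Next is pad B.

Run:
```python
from h import *
plan([.4233,.291,.15],-.025,8)
```

```text
pos [0.6067 0.0127 0.164 ] phi 0.143 t 10.15
[-0.0445  0.0018 -0.0079] ay 0.021
[-0.0427  0.0018 -0.012 ] ay 0.021
[-0.0406  0.0018 -0.0159] ay 0.021
[-0.0381  0.0018 -0.0194] ay 0.021
[-0.0353  0.0018 -0.0226] ay 0.021
[-0.0322  0.0018 -0.0255] ay 0.021
[-0.0289  0.0018 -0.028 ] ay 0.021
[-0.0255  0.0018 -0.0302] ay 0.021
```

Request:
{"op": "arm_command", "data": {
  "deltas": [
    {"dx": -0.044, "dy": 0.002, "dz": -0.008, "ax": 0.008, "ay": 0.021, "az": 0, "fingers": 0},
    {"dx": -0.043, "dy": 0.002, "dz": -0.012, "ax": 0, "ay": 0.021, "az": 0, "fingers": 0},
    {"dx": -0.041, "dy": 0.002, "dz": -0.016, "ax": 0, "ay": 0.021, "az": 0, "fingers": 0},
    {"dx": -0.038, "dy": 0.002, "dz": -0.019, "ax": 0, "ay": 0.021, "az": 0, "fingers": 0},
    {"dx": -0.035, "dy": 0.001, "dz": -0.023, "ax": 0, "ay": 0.021, "az": 0, "fingers": 0},
    {"dx": -0.032, "dy": 0.001, "dz": -0.025, "ax": 0, "ay": 0.021, "az": 0, "fingers": 0},
    {"dx": -0.015, "dy": 0, "dz": -0.02, "ax": 0, "ay": 0.021, "az": 0, "fingers": 0},
    {"dx": 0, "dy": 0, "dz": 0, "ax": 0, "ay": 0.021, "az": 0, "fingers": 0}
  ]
}}

```text
time_s: 10.95
ee_pos: [0.4483, 0.256, 0.1402]
ee_rot: [[-0.038, -0.038, 0.999], [-0.999, -0.005, -0.038], [0.006, -0.999, -0.038]]
wrist_force: [0.0, -0.4, 0.3]
width: 0.087
```

Run:
```python
from h import *
snap('wrist');s=snap('wrist','w12');go([.4233,.291,.08],-.025)
```

```text
pos [0.4521 0.2548 0.1408] shift tool [-0.0354  0.0616 -0.0282] rot tool [ 0.0333 -0.0146  0.0052] dist 0.076 F [1.  0.6 0.7] w 0.0873 t 11.05
```

View pics/w12.png

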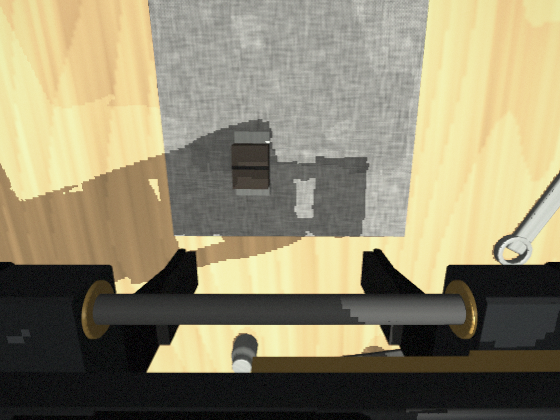

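Run:
```python
from h import *
s=snap('wrist')
cv2.imwrite('pics/w13z.png',cv2.resize(s['color'][120:210,210:290][:,:,::-1],None,fx=6,fy=6,interpolation=2))
w=ray(s,[(232,143),(270,142.5),(270.5,188),(233,189)],.027);e=np.diff(np.r_[w,w[:1]],axis=0);print(w.mean(0).round(4),np.linalg.norm(e,axis=1).round(4),[round(float(np.arctan2(v[1],v[0])),3) for v in(e[0]-e[2],e[1]-e[3])])
go([.4233,.291,.08],-.03)
```

```text
[0.427  0.2909 0.027 ] [0.0309 0.0376 0.0317 0.0382] [-0.014, -1.618]
pos [0.4536 0.2544 0.1413] shift tool [-0.0356  0.0621 -0.0298] rot tool [ 0.0314 -0.0105  0.0047] dist 0.078 F [-0.8  0.4  0.6] w 0.0869 t 11.1
```

View pics/w13z.png

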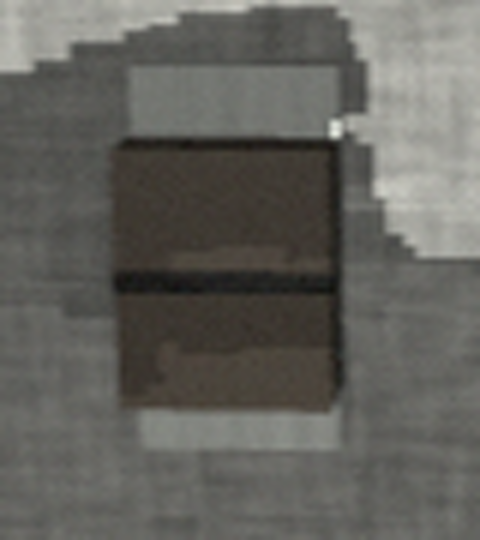

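Request:
{"op": "arm_command", "data": {
  "deltas": [
    {"dx": -0.018, "dy": 0.02, "dz": -0.014, "ax": 0.032, "ay": -0.015, "az": 0.005, "fingers": 0},
    {"dx": -0.018, "dy": 0.03, "dz": -0.014, "ax": 0, "ay": 0, "az": 0, "fingers": 0},
    {"dx": 0, "dy": 0.02, "dz": 0, "ax": 0, "ay": 0, "az": 0, "fingers": 0},
    {"dx": 0, "dy": 0, "dz": 0, "ax": 0, "ay": 0, "az": 0, "fingers": 0},
    {"dx": 0, "dy": 0, "dz": 0, "ax": 0, "ay": 0, "az": 0, "fingers": 0}
  ]
}}

```text
time_s: 11.6
ee_pos: [0.4362, 0.2885, 0.0692]
ee_rot: [[-0.034, 0.011, 0.999], [-0.999, 0.002, -0.034], [-0.002, -1.0, 0.011]]
wrist_force: [0.3, 0.5, -1.4]
width: 0.0869
```

Run:
```python
from h import *
snap('wrist');s=snap('wrist','w14');go([.4245,.291,.013],-.02)
```

```text
pos [0.4364 0.2887 0.0698] shift tool [-0.0018  0.0567 -0.0127] rot tool [-0.0119 -0.0143 -0.0028] dist 0.058 F [0.1 0.2 0.5] w 0.087 t 11.7
```

View pics/w14.png

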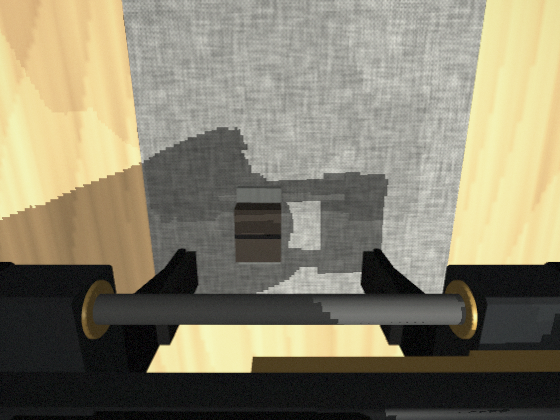

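Request:
{"op": "arm_command", "data": {
  "deltas": [
    {"dx": -0.002, "dy": 0, "dz": -0.013, "ax": -0.012, "ay": -0.014, "az": -0.003, "fingers": 0},
    {"dx": 0, "dy": 0.03, "dz": 0, "ax": 0, "ay": 0, "az": 0, "fingers": 0},
    {"dx": 0, "dy": 0.018, "dz": 0, "ax": 0, "ay": 0, "az": 0, "fingers": 0},
    {"dx": 0, "dy": 0, "dz": 0, "ax": 0, "ay": 0, "az": 0, "fingers": 0}
  ]
}}

```text
time_s: 12.1
ee_pos: [0.4259, 0.2917, 0.0252]
ee_rot: [[-0.021, 0.007, 1.0], [-1.0, 0.003, -0.021], [-0.003, -1.0, 0.007]]
wrist_force: [-0.8, -0.1, 0.3]
width: 0.0868
```

Run:
```python
from h import *
snap('wrist');go([.4245,.291,.013],-.02)
```

```text
pos [0.4264 0.292  0.026 ] shift tool [ 0.0011  0.013  -0.0019] rot tool [-0.0083 -0.0007 -0.0039] dist 0.013 F [ 0.7 -0.1  0.2] w 0.0868 t 12.15
```

Request:
{"op": "arm_command", "data": {
  "deltas": [
    {"dx": 0.001, "dy": 0.013, "dz": -0.002, "ax": -0.007, "ay": 0, "az": -0.003, "fingers": 0.4},
    {"dx": 0, "dy": 0, "dz": 0, "ax": 0, "ay": 0, "az": 0, "fingers": 1},
    {"dx": 0, "dy": 0.001, "dz": 0, "ax": 0, "ay": 0, "az": 0, "fingers": 1},
    {"dx": 0, "dy": 0.001, "dz": 0, "ax": 0, "ay": 0, "az": 0, "fingers": 1},
    {"dx": 0, "dy": 0.001, "dz": 0, "ax": 0, "ay": 0, "az": 0, "fingers": 1},
    {"dx": 0, "dy": 0.001, "dz": 0, "ax": 0, "ay": 0, "az": 0, "fingers": 1}
  ]
}}

```text
time_s: 12.75
ee_pos: [0.4262, 0.2921, 0.0115]
ee_rot: [[-0.02, 0.007, 1.0], [-1.0, 0.003, -0.02], [-0.003, -1.0, 0.007]]
wrist_force: [-1.1, 0.8, 0.6]
width: 0.0466
```

Run:
```python
from h import *
go([.4245,.291,.013],-.02)
```

```text
pos [0.4262 0.2921 0.0115] shift tool [ 0.0011 -0.0015 -0.0017] rot tool [-0.0065 -0.     -0.0032] dist 0.002 F [-1.1  0.8  0.6] w 0.0466 t 12.75
```

Request:
{"op": "arm_command", "data": {
  "deltas": [
    {"dx": 0.001, "dy": -0.0015, "dz": -0.001, "ax": -0.006, "ay": 0, "az": 0, "fingers": 1},
    {"dx": 0, "dy": 0, "dz": 0, "ax": 0, "ay": 0, "az": 0, "fingers": 1},
    {"dx": 0, "dy": 0, "dz": 0, "ax": 0, "ay": 0, "az": 0, "fingers": 1},
    {"dx": 0, "dy": 0, "dz": 0, "ax": 0, "ay": 0, "az": 0, "fingers": 1},
    {"dx": 0, "dy": 0, "dz": 0, "ax": 0, "ay": 0, "az": 0, "fingers": 1}
  ]
}}

```text
time_s: 13.25
ee_pos: [0.4249, 0.2909, 0.0131]
ee_rot: [[-0.02, -0.0, 1.0], [-1.0, 0.003, -0.02], [-0.003, -1.0, -0.001]]
wrist_force: [0.3, 0.6, -1.3]
width: 0.0295
```

Run:
```python
from h import *
go([.4245,.291,.013],-.02)
s=snap('wrist')
cv2.imwrite('pics/w15z.png',cv2.resize(s['color'][200:300,230:330][:,:,::-1],None,fx=6,fy=6,interpolation=2))
```

```text
pos [0.4249 0.2909 0.0131] shift tool [-0.0001  0.0001 -0.0004] rot tool [ 0.0005 -0.0001 -0.0031] dist 0.0 F [ 0.3  0.6 -1.3] w 0.0295 t 13.25
```

View pics/w15z.png

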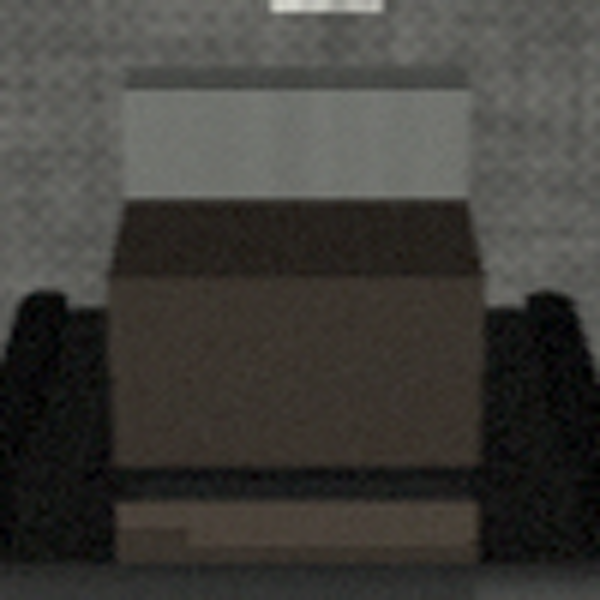

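Request:
{"op": "arm_command", "data": {
  "deltas": [
    {"dx": 0, "dy": -0.02, "dz": 0, "ax": 0, "ay": 0, "az": 0, "fingers": 1},
    {"dx": 0, "dy": -0.04, "dz": 0, "ax": 0, "ay": 0, "az": 0, "fingers": 1},
    {"dx": 0, "dy": -0.04, "dz": 0, "ax": 0, "ay": 0, "az": 0, "fingers": 1},
    {"dx": 0, "dy": -0.02, "dz": 0, "ax": 0, "ay": 0, "az": 0, "fingers": 1},
    {"dx": 0, "dy": 0, "dz": 0, "ax": 0, "ay": 0, "az": 0, "fingers": 1}
  ]
}}

```text
time_s: 13.8
ee_pos: [0.424, 0.2901, 0.1354]
ee_rot: [[-0.02, -0.005, 1.0], [-1.0, 0.001, -0.02], [-0.001, -1.0, -0.005]]
wrist_force: [0.7, 0.7, -1.5]
width: 0.0297
```

Run:
```python
from h import *
w=L2W(-.0575,.0543);print(w);plan([w[0],w[1],.14],.1415,8)
```

```text
[ 0.49841684 -0.00615182]
pos [0.424  0.2901 0.1354] phi -0.02 t 13.8
[ 0.0338 -0.0006  0.02  ] ay -0.0202
[ 0.0355 -0.0006  0.0165] ay -0.0202
[ 0.0368 -0.0006  0.013 ] ay -0.0202
[ 0.0377 -0.0006  0.0093] ay -0.0202
[ 0.0383 -0.0006  0.0056] ay -0.0202
[ 0.0385 -0.0006  0.0019] ay -0.0202
[ 0.0384 -0.0006 -0.0019] ay -0.0202
[ 0.0379 -0.0006 -0.0055] ay -0.0202
```

Request:
{"op": "arm_command", "data": {
  "deltas": [
    {"dx": 0.034, "dy": -0.001, "dz": 0.02, "ax": 0, "ay": -0.02, "az": 0, "fingers": 1},
    {"dx": 0.036, "dy": -0.001, "dz": 0.017, "ax": 0, "ay": -0.02, "az": 0, "fingers": 1},
    {"dx": 0.037, "dy": -0.001, "dz": 0.013, "ax": 0, "ay": -0.02, "az": 0, "fingers": 1},
    {"dx": 0.038, "dy": -0.001, "dz": 0.009, "ax": 0, "ay": -0.02, "az": 0, "fingers": 1},
    {"dx": 0.038, "dy": -0.001, "dz": 0.006, "ax": 0, "ay": -0.02, "az": 0, "fingers": 1},
    {"dx": 0.038, "dy": -0.001, "dz": 0.002, "ax": 0, "ay": -0.02, "az": 0, "fingers": 1},
    {"dx": 0.034, "dy": 0, "dz": -0.002, "ax": 0, "ay": -0.02, "az": 0, "fingers": 1},
    {"dx": 0.02, "dy": 0, "dz": -0.003, "ax": 0, "ay": -0.02, "az": 0, "fingers": 1}
  ]
}}

```text
time_s: 14.6
ee_pos: [0.4994, 0.0091, 0.1316]
ee_rot: [[0.154, -0.013, 0.988], [-0.988, 0.003, 0.154], [-0.005, -1.0, -0.013]]
wrist_force: [0.9, -0.3, -0.9]
width: 0.0292
```

Request:
{"op": "arm_command", "data": {
  "deltas": [
    {"dx": 0, "dy": 0, "dz": 0, "ax": 0, "ay": 0, "az": 0, "fingers": 1},
    {"dx": 0, "dy": 0, "dz": 0, "ax": 0, "ay": 0, "az": 0, "fingers": 1}
  ]
}}

```text
time_s: 14.8
ee_pos: [0.4981, 0.0067, 0.1289]
ee_rot: [[0.148, -0.018, 0.989], [-0.989, 0.003, 0.148], [-0.006, -1.0, -0.017]]
wrist_force: [0.3, -0.4, -1.0]
width: 0.0296
```

Run:
```python
from h import *
w=L2W(-.0575,.0543);where();go([w[0],w[1],.09],.1415)
```

```text
t 14.8 world [0.4981 0.0067 0.1289] fixture mm [-56.  67.] z 128.9 phi 0.149 tilt [-0.006 -1.    -0.017] F [ 0.3 -0.4 -1. ] w 0.0296
pos [0.4981 0.0067 0.1289] shift tool [ 0.013   0.0389 -0.0009] rot tool [ 0.0168  0.0075 -0.006 ] dist 0.041 F [ 0.3 -0.4 -1. ] w 0.0296 t 14.8
```

Request:
{"op": "arm_command", "data": {
  "deltas": [
    {"dx": 0.013, "dy": 0.01, "dz": -0.001, "ax": 0.017, "ay": 0.0075, "az": -0.006, "fingers": 1},
    {"dx": 0, "dy": 0.03, "dz": 0, "ax": 0, "ay": 0, "az": 0, "fingers": 1},
    {"dx": 0, "dy": 0, "dz": 0, "ax": 0, "ay": 0, "az": 0, "fingers": 1},
    {"dx": 0, "dy": 0, "dz": 0, "ax": 0, "ay": 0, "az": 0, "fingers": 1}
  ]
}}

```text
time_s: 15.2
ee_pos: [0.4978, -0.0022, 0.0866]
ee_rot: [[0.144, -0.002, 0.99], [-0.99, 0.002, 0.144], [-0.002, -1.0, -0.002]]
wrist_force: [0.1, 0.5, -0.5]
width: 0.0297
```

Run:
```python
from h import *
w=L2W(-.0575,.0543);snap('wrist');where();go([w[0],w[1],.065],.1415)
```

```text
t 15.25 world [ 0.4974 -0.002   0.0866] fixture mm [-57.9  58.5] z 86.6 phi 0.1448 tilt [-0.002 -1.    -0.002] F [-0.9  0.6 -0.6] w 0.0294
pos [ 0.4974 -0.002   0.0866] shift tool [0.0043 0.0216 0.0005] rot tool [ 0.0022  0.0033 -0.0022] dist 0.022 F [-0.9  0.6 -0.6] w 0.0294 t 15.25
```

Request:
{"op": "arm_command", "data": {
  "deltas": [
    {"dx": 0.0045, "dy": 0.0, "dz": 0.0005, "ax": 0.002, "ay": 0.003, "az": -0.002, "fingers": 1},
    {"dx": 0, "dy": 0.015, "dz": 0, "ax": 0, "ay": 0, "az": 0, "fingers": 1},
    {"dx": 0, "dy": 0.008, "dz": 0, "ax": 0, "ay": 0, "az": 0, "fingers": 1},
    {"dx": 0, "dy": 0, "dz": 0, "ax": 0, "ay": 0, "az": 0, "fingers": 1}
  ]
}}

```text
time_s: 15.65
ee_pos: [0.5015, -0.0059, 0.0667]
ee_rot: [[0.144, 0.008, 0.99], [-0.99, -0.002, 0.144], [0.003, -1.0, 0.007]]
wrist_force: [-0.3, -0.3, -1.3]
width: 0.0295
```

Run:
```python
from h import *
snap('wrist');where();s=snap('wrist')
cv2.imwrite('pics/w16z.png',cv2.resize(s['color'][150:320,180:390][:,:,::-1],None,fx=3.5,fy=3.5,interpolation=2))
```

```text
t 15.7 world [ 0.5017 -0.0059  0.067 ] fixture mm [-54.2  54.1] z 67.0 phi 0.1444 tilt [ 0.003 -1.     0.008] F [ 0.4 -0.1 -0.5] w 0.0294
```

View pics/w16z.png

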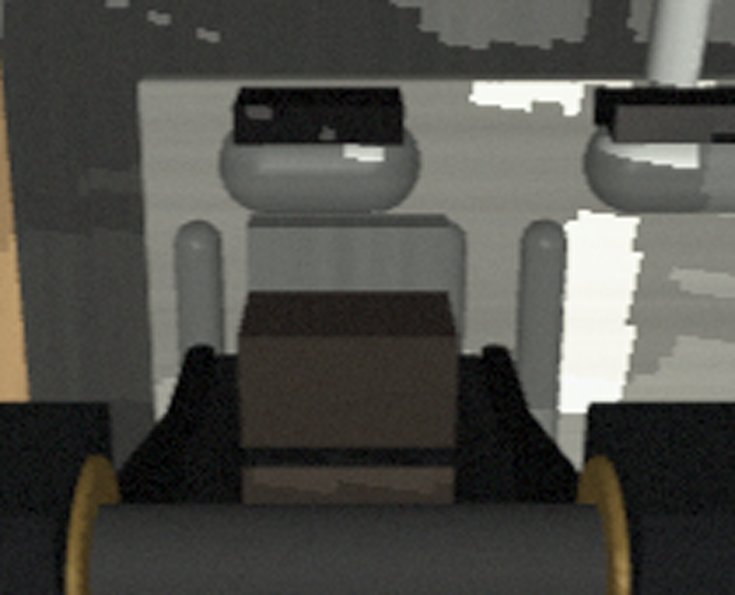

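Request:
{"op": "arm_command", "data": {
  "deltas": [
    {"dx": 0, "dy": 0, "dz": -0.0042, "ax": -0.007, "ay": 0.003, "az": 0.003, "fingers": 1},
    {"dx": 0, "dy": 0, "dz": 0, "ax": 0, "ay": 0, "az": 0, "fingers": 1},
    {"dx": 0, "dy": 0, "dz": 0, "ax": 0, "ay": 0, "az": 0, "fingers": 1}
  ]
}}

```text
time_s: 16.05
ee_pos: [0.498, -0.0068, 0.0684]
ee_rot: [[0.141, 0.003, 0.99], [-0.99, -0.0, 0.141], [0.001, -1.0, 0.003]]
wrist_force: [-0.4, -0.2, -1.2]
width: 0.0294
```

Run:
```python
from h import *
where();s=snap('wrist')
cv2.imwrite('pics/w17z.png',cv2.resize(s['color'][150:320,180:390][:,:,::-1],None,fx=3.5,fy=3.5,interpolation=2));where()
```

```text
t 16.05 world [ 0.498  -0.0068  0.0684] fixture mm [-58.   53.7] z 68.4 phi 0.1412 tilt [ 0.001 -1.     0.003] F [-0.4 -0.2 -1.2] w 0.0294
t 16.1 world [ 0.4979 -0.0068  0.0684] fixture mm [-58.1  53.7] z 68.4 phi 0.1412 tilt [ 0.001 -1.     0.002] F [ 0.3 -0.1 -1.9] w 0.0299
```

View pics/w17z.png

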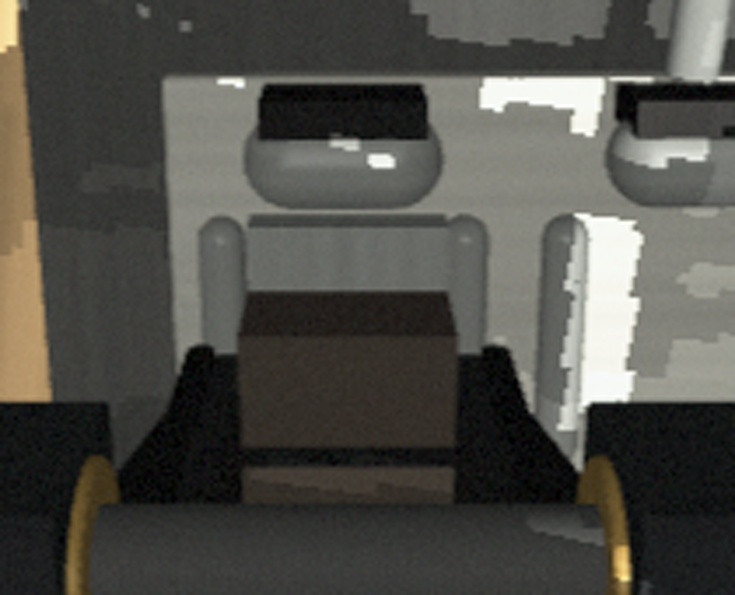

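Request:
{"op": "arm_command", "data": {
  "deltas": [
    {"dx": -0.0005, "dy": 0.008, "dz": -0.0003, "ax": -0.002, "ay": 0, "az": 0, "fingers": 1},
    {"dx": 0, "dy": 0.004, "dz": 0, "ax": 0, "ay": 0, "az": 0, "fingers": 1},
    {"dx": 0, "dy": 0.003, "dz": 0, "ax": 0, "ay": 0, "az": 0, "fingers": 1},
    {"dx": 0, "dy": 0.003, "dz": 0, "ax": 0, "ay": 0, "az": 0, "fingers": 1}
  ],
  "grip_force": 50
}}

```text
time_s: 16.5
ee_pos: [0.4987, -0.0068, 0.0499]
ee_rot: [[0.141, 0.003, 0.99], [-0.99, -0.002, 0.141], [0.002, -1.0, 0.003]]
wrist_force: [0.6, -0.1, -0.7]
width: 0.0294
```

Run:
```python
from h import *
where();s=snap('wrist')
cv2.imwrite('pics/w18z.png',cv2.resize(s['color'][150:320,180:390][:,:,::-1],None,fx=3.5,fy=3.5,interpolation=2));where()
```

```text
t 16.5 world [ 0.4987 -0.0068  0.0499] fixture mm [-57.3  53.6] z 49.9 phi 0.1412 tilt [ 0.002 -1.     0.003] F [ 0.6 -0.1 -0.7] w 0.0294
t 16.55 world [ 0.4985 -0.0067  0.0493] fixture mm [-57.4  53.7] z 49.3 phi 0.1412 tilt [ 0.002 -1.     0.002] F [ 0.8 -0.  -3.6] w 0.0295
```

View pics/w18z.png

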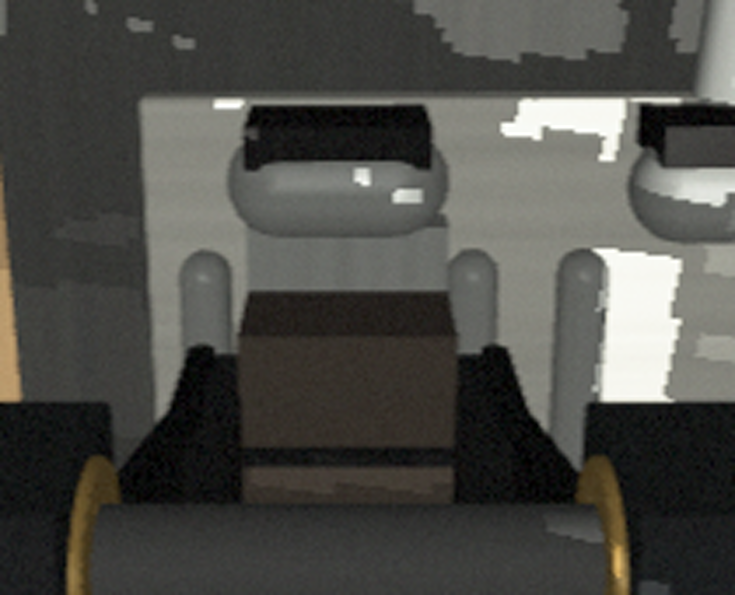

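Request:
{"op": "arm_command", "data": {
  "deltas": [
    {"dx": 0, "dy": 0.003, "dz": 0, "ax": 0, "ay": 0, "az": 0, "fingers": 1}
  ]
}}

```text
time_s: 16.65
ee_pos: [0.4987, -0.0068, 0.0487]
ee_rot: [[0.141, 0.003, 0.99], [-0.99, -0.002, 0.141], [0.002, -1.0, 0.002]]
wrist_force: [-9.0, 1.2, 61.9]
width: 0.0298
```

Request:
{"op": "arm_command", "data": {
  "deltas": [
    {"dx": 0, "dy": 0.001, "dz": 0, "ax": 0, "ay": 0, "az": 0, "fingers": 1},
    {"dx": 0, "dy": 0, "dz": 0, "ax": 0, "ay": 0, "az": 0, "fingers": 1}
  ]
}}

```text
time_s: 16.85
ee_pos: [0.4986, -0.0068, 0.0494]
ee_rot: [[0.141, 0.004, 0.99], [-0.99, -0.002, 0.141], [0.002, -1.0, 0.003]]
wrist_force: [0.7, -0.2, -4.7]
width: 0.0294
```

Request:
{"op": "arm_command", "data": {
  "deltas": [
    {"dx": 0, "dy": 0, "dz": 0, "ax": 0, "ay": 0, "az": 0, "fingers": 0.45},
    {"dx": 0, "dy": 0, "dz": 0, "ax": 0, "ay": 0, "az": 0, "fingers": 0.45},
    {"dx": 0, "dy": 0, "dz": 0, "ax": 0, "ay": 0, "az": 0, "fingers": 0.4},
    {"dx": 0, "dy": 0, "dz": 0, "ax": 0, "ay": 0, "az": 0, "fingers": 0.4},
    {"dx": 0, "dy": -0.03, "dz": 0, "ax": 0, "ay": 0, "az": 0, "fingers": 0.4},
    {"dx": 0, "dy": -0.045, "dz": 0, "ax": 0, "ay": 0, "az": 0, "fingers": 0.4},
    {"dx": 0, "dy": -0.045, "dz": 0, "ax": 0, "ay": 0, "az": 0, "fingers": 0.4},
    {"dx": 0, "dy": 0, "dz": 0, "ax": 0, "ay": 0, "az": 0, "fingers": 0.4}
  ],
  "grip_force": 35
}}

```text
time_s: 17.65
ee_pos: [0.4974, -0.0064, 0.17]
ee_rot: [[0.14, -0.004, 0.99], [-0.99, 0.0, 0.14], [-0.001, -1.0, -0.004]]
wrist_force: [1.5, -0.7, 0.1]
width: 0.0522
```

Run:
```python
from h import *
snap('wrist');s=snap('wrist');where();t=snap('side')
cv2.imwrite('pics/w19z.png',cv2.resize(s['color'][20:320,150:500][:,:,::-1],None,fx=2,fy=2,interpolation=2))
cv2.imwrite('pics/s2z.png',cv2.resize(t['color'][170:270,200:345][:,:,::-1],None,fx=5,fy=5,interpolation=2))
t=snap('side','s2')
```

```text
t 17.75 world [ 0.4941 -0.0057  0.166 ] fixture mm [-61.8  55.4] z 166.0 phi 0.1409 tilt [-0.004 -1.    -0.012] F [ 0.1 -0.5  0. ] w 0.0523
```

View pics/w19z.png

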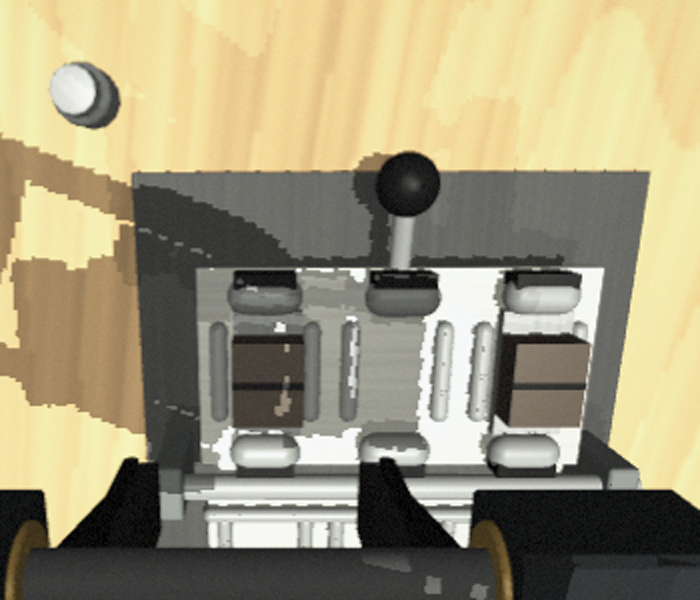

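View pics/s2z.png

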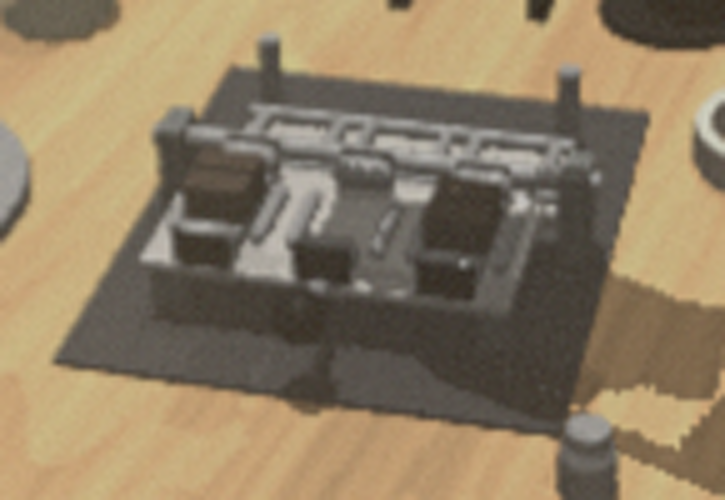

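View pics/s2.png

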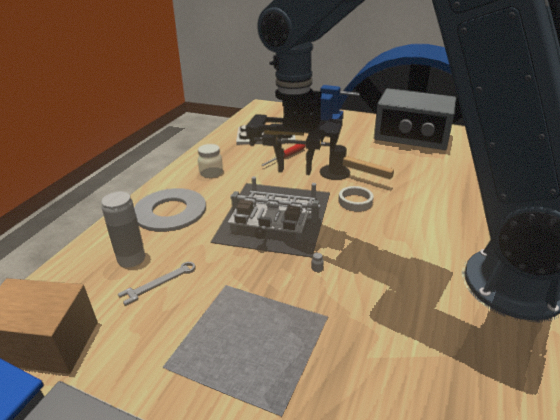

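Both pads sit under the noses and the mat is empty, so there is no third pad. Next I'll check the heights of the friction tops from depth: .063 if home, .068 or more if not.

Run:
```python
from h import *
s=snap('wrist');P=cloud(s)
f=lambda x,y:(int(x/2+150),int(y/2+20))
for n,(x,y) in {'B fr far':(268,355),'B fr near':(268,410),'A far':(548,355),'A near':(548,410),'floor mid':(395,380),'base':(600,200)}.items():
    u,v=f(x,y);q=P[v-3:v+4,u-5:u+6].reshape(-1,3);print(n,np.median(q,0).round(4),q[:,2].std().round(4))
where();w=L2W(0,.134);go([w[0],w[1],.12],.1415)
```

```text
B fr far [0.4931 0.0083 0.0639] 0.0008
B fr near [ 0.4964 -0.0151  0.0639] 0.0299
A far [0.6038 0.0247 0.064 ] 0.042
A near [0.6103 0.0016 0.064 ] 0.0007
floor mid [ 0.5511 -0.0013  0.039 ] 0.0007
base [0.6353 0.0881 0.0049] 0.0366
t 17.9 world [ 0.4923 -0.0053  0.1638] fixture mm [-63.4  56. ] z 163.8 phi 0.1408 tilt [-0.006 -1.    -0.018] F [-0.7  0.2  0.7] w 0.0522
pos [ 0.4923 -0.0053  0.1638] shift tool [-0.0778  0.0431  0.0641] rot tool [ 0.0178 -0.0008 -0.0061] dist 0.11 F [-0.7  0.2  0.7] w 0.0522 t 17.9
```

Request:
{"op": "arm_command", "data": {
  "deltas": [
    {"dx": -0.03, "dy": 0, "dz": 0.025, "ax": 0.018, "ay": 0, "az": -0.006, "fingers": 0.4},
    {"dx": -0.03, "dy": 0, "dz": 0.025, "ax": 0, "ay": 0, "az": 0, "fingers": 0.4},
    {"dx": -0.018, "dy": 0.03, "dz": 0.013, "ax": 0, "ay": 0, "az": 0, "fingers": 0.4},
    {"dx": 0, "dy": 0.015, "dz": 0, "ax": 0, "ay": 0, "az": 0, "fingers": 0.4},
    {"dx": 0, "dy": 0, "dz": 0, "ax": 0, "ay": 0, "az": 0, "fingers": 0.4}
  ]
}}

```text
time_s: 18.4
ee_pos: [0.5417, 0.0832, 0.109]
ee_rot: [[0.137, -0.013, 0.99], [-0.991, 0.001, 0.137], [-0.003, -1.0, -0.012]]
wrist_force: [-0.3, -0.1, -0.2]
width: 0.0521
```

Run:
```python
from h import *
s=snap('wrist','w20');where();w=L2W(-.0005,.134);go([w[0],w[1],.08],.1415)
```

```text
t 18.45 world [0.5417 0.0831 0.1097] fixture mm [ -2.  136.5] z 109.7 phi 0.137 tilt [-0.003 -1.    -0.012] F [-0.1 -0.9 -0.6] w 0.0519
pos [0.5417 0.0831 0.1097] shift tool [0.0026 0.0296 0.0019] rot tool [ 0.0119 -0.0045 -0.003 ] dist 0.03 F [-0.1 -0.9 -0.6] w 0.0519 t 18.45
```

View pics/w20.png

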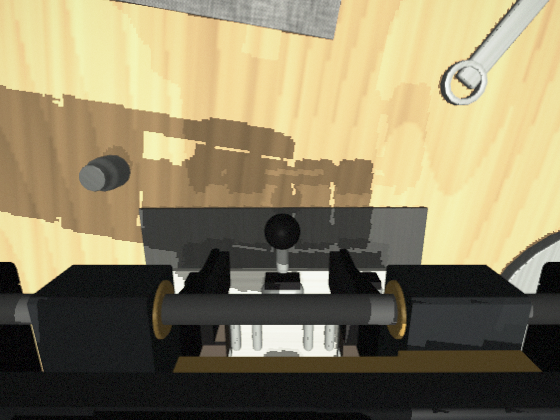

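Request:
{"op": "arm_command", "data": {
  "deltas": [
    {"dx": 0.0026, "dy": 0.02, "dz": 0.002, "ax": 0.012, "ay": -0.004, "az": -0.003, "fingers": 0.4},
    {"dx": 0, "dy": 0.03, "dz": 0, "ax": 0, "ay": 0, "az": 0, "fingers": 0.4},
    {"dx": 0, "dy": 0.015, "dz": 0, "ax": 0, "ay": 0, "az": 0, "fingers": 0.4},
    {"dx": 0, "dy": 0, "dz": 0, "ax": 0, "ay": 0, "az": 0, "fingers": 0.4}
  ]
}}

```text
time_s: 18.85
ee_pos: [0.5441, 0.0791, 0.0433]
ee_rot: [[0.138, 0.0, 0.99], [-0.99, -0.0, 0.138], [0.0, -1.0, 0.0]]
wrist_force: [-0.3, 0.2, 0.9]
width: 0.0525
```

Run:
```python
from h import *
s=snap('wrist');where();w=L2W(-.0005,.134);go([w[0],w[1],.031],.1415)
cv2.imwrite('pics/w21z.png',cv2.resize(s['color'][180:320,180:390][:,:,::-1],None,fx=3.5,fy=3.5,interpolation=2))
```

```text
t 18.9 world [0.5446 0.0791 0.0441] fixture mm [  0.2 132.2] z 44.1 phi 0.1389 tilt [ 0.001 -1.     0.002] F [-0.5 -0.2  0.8] w 0.0524
pos [0.5446 0.0791 0.0441] shift tool [-0.0019  0.0131 -0.0007] rot tool [-0.0016 -0.0026  0.0006] dist 0.013 F [-0.5 -0.2  0.8] w 0.0524 t 18.9
```

View pics/w21z.png

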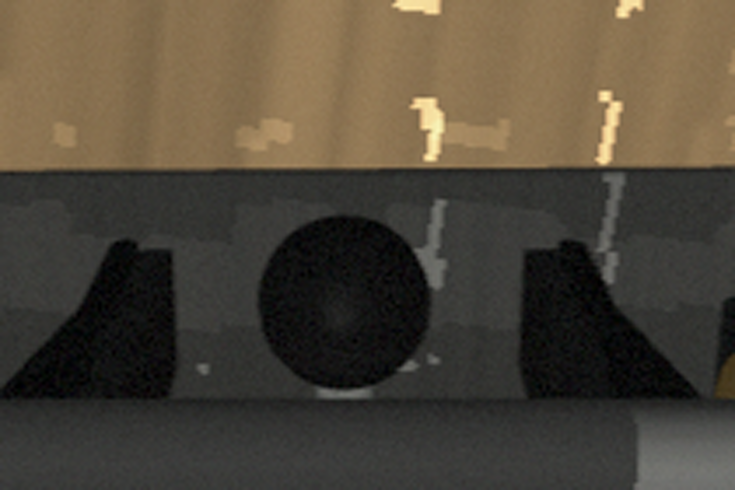

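Ball centred between the fingers. Next I'll lower and grip it.

Request:
{"op": "arm_command", "data": {
  "deltas": [
    {"dx": -0.002, "dy": 0.013, "dz": -0.0005, "ax": 0, "ay": -0.003, "az": 0, "fingers": 0.4},
    {"dx": 0, "dy": 0, "dz": 0, "ax": 0, "ay": 0, "az": 0, "fingers": 1},
    {"dx": 0, "dy": 0, "dz": 0, "ax": 0, "ay": 0, "az": 0, "fingers": 1},
    {"dx": 0, "dy": 0, "dz": 0, "ax": 0, "ay": 0, "az": 0, "fingers": 1},
    {"dx": 0, "dy": 0, "dz": 0, "ax": 0, "ay": 0, "az": 0, "fingers": 1},
    {"dx": 0, "dy": 0, "dz": 0, "ax": 0, "ay": 0, "az": 0, "fingers": 1}
  ],
  "grip_force": 30
}}

```text
time_s: 19.5
ee_pos: [0.5435, 0.0802, 0.0332]
ee_rot: [[0.142, 0.002, 0.99], [-0.99, -0.001, 0.142], [0.002, -1.0, 0.002]]
wrist_force: [-0.6, -1.6, -3.1]
width: 0.0241
```

Run:
```python
from h import *
where()
# swing plan: constant-radius rows about the hinge, angle step
import numpy as np
N=20
for k in range(N):
    a,b=np.pi*k/N,np.pi*(k+1)/N
    print(k,'dx',round(-.134*(np.cos(b)-np.cos(a)),4),'dy',round(-.134*(np.sin(b)-np.sin(a)),4))
```

```text
t 19.5 world [0.5435 0.0802 0.0332] fixture mm [ -0.7 133.4] z 33.2 phi 0.1424 tilt [ 0.002 -1.     0.002] F [-0.6 -1.6 -3.1] w 0.0241
0 dx 0.0016 dy -0.021
1 dx 0.0049 dy -0.0204
2 dx 0.008 dy -0.0194
3 dx 0.011 dy -0.0179
4 dx 0.0137 dy -0.016
5 dx 0.016 dy -0.0137
6 dx 0.0179 dy -0.011
7 dx 0.0194 dy -0.008
8 dx 0.0204 dy -0.0049
9 dx 0.021 dy -0.0016
10 dx 0.021 dy 0.0016
11 dx 0.0204 dy 0.0049
12 dx 0.0194 dy 0.008
13 dx 0.0179 dy 0.011
14 dx 0.016 dy 0.0137
15 dx 0.0137 dy 0.016
16 dx 0.011 dy 0.0179
17 dx 0.008 dy 0.0194
18 dx 0.0049 dy 0.0204
19 dx 0.0016 dy 0.021
```

Request:
{"op": "arm_command", "data": {
  "deltas": [
    {"dx": 0.001, "dy": -0.012, "dz": 0, "ax": 0, "ay": 0, "az": 0, "fingers": 1},
    {"dx": 0.003, "dy": -0.02, "dz": 0, "ax": 0, "ay": 0, "az": 0, "fingers": 1},
    {"dx": 0.006, "dy": -0.02, "dz": 0, "ax": 0, "ay": 0, "az": 0, "fingers": 1}
  ]
}}

```text
time_s: 19.8
ee_pos: [0.5448, 0.0705, 0.0845]
ee_rot: [[0.142, 0.001, 0.99], [-0.99, -0.001, 0.142], [0.001, -1.0, 0.0]]
wrist_force: [1.3, -4.9, -8.1]
width: 0.0241
```

Run:
```python
from h import *
where()
```

```text
t 19.8 world [0.5448 0.0705 0.0845] fixture mm [ -0.8 123.6] z 84.5 phi 0.1428 tilt [ 0.001 -1.     0.   ] F [ 1.3 -4.9 -8.1] w 0.0241
```

Request:
{"op": "arm_command", "data": {
  "deltas": [
    {"dx": 0.0096, "dy": -0.0187, "dz": 0, "ax": 0, "ay": 0, "az": 0, "fingers": 1},
    {"dx": 0.0124, "dy": -0.017, "dz": 0, "ax": 0, "ay": 0, "az": 0, "fingers": 1},
    {"dx": 0.0148, "dy": -0.0149, "dz": 0, "ax": 0, "ay": 0, "az": 0, "fingers": 1},
    {"dx": 0.017, "dy": -0.0124, "dz": 0, "ax": 0, "ay": 0, "az": 0, "fingers": 1},
    {"dx": 0.0187, "dy": -0.0095, "dz": 0, "ax": 0, "ay": 0, "az": 0, "fingers": 1}
  ]
}}

```text
time_s: 20.3
ee_pos: [0.5554, -0.0029, 0.1606]
ee_rot: [[0.145, 0.004, 0.989], [-0.99, -0.002, 0.145], [0.002, -1.0, 0.004]]
wrist_force: [3.2, -0.2, -16.8]
width: 0.0243
```

```bash
cat >> h.py <<'E'
def swing(n,step=.157,zoff=-.0108):
    st=arm.get_state();p=np.array(st['ee_pos']);l=(p[:2]-tF)@RF;h=p[2]-zoff-.044;a=np.arctan2(h,l[1]);where();print('theta',a.round(3),'rad',np.hypot(h,l[1]).round(4))
    y,z=l[1],h
    for k in range(n):
        b=a+step*(k+1);y2,z2=.134*np.cos(b),.134*np.sin(b);print('dx',round(-(y2-y),4),'dy',round(-(z2-z),4));y,z=y2,z2
E
python3 - <<'E'
from h import *
swing(6)
E
```

```text
t 20.3 world [ 0.5554 -0.0029  0.1606] fixture mm [-0.6 49.5] z 160.6 phi 0.145 tilt [ 0.002 -1.     0.004] F [  3.2  -0.2 -16.8] w 0.0243
theta 1.2 rad 0.1367
dx 0.0211 dy -0.0035
dx 0.0208 dy -0.0028
dx 0.021 dy 0.0005
dx 0.0207 dy 0.0037
dx 0.0198 dy 0.0069
dx 0.0185 dy 0.0099
```

Request:
{"op": "arm_command", "data": {
  "deltas": [
    {"dx": 0.02, "dy": -0.002, "dz": 0, "ax": 0, "ay": 0.003, "az": 0, "fingers": 1},
    {"dx": 0.0208, "dy": -0.002, "dz": 0, "ax": 0, "ay": 0, "az": 0, "fingers": 1},
    {"dx": 0.021, "dy": 0.0008, "dz": 0, "ax": 0, "ay": 0, "az": 0, "fingers": 1},
    {"dx": 0.0207, "dy": 0.004, "dz": 0, "ax": 0, "ay": 0, "az": 0, "fingers": 1}
  ]
}}

```text
time_s: 20.7
ee_pos: [0.5669, -0.0814, 0.1672]
ee_rot: [[0.139, 0.009, 0.99], [-0.99, 0.009, 0.139], [-0.007, -1.0, 0.01]]
wrist_force: [1.1, 2.4, -4.3]
width: 0.024
```

Run:
```python
from h import *
swing(8)
```

```text
t 20.7 world [ 0.5669 -0.0814  0.1672] fixture mm [ -0.3 -29.9] z 167.2 phi 0.1391 tilt [-0.007 -1.     0.01 ] F [ 1.1  2.4 -4.3] w 0.024
theta 1.79 rad 0.1373
dx 0.0194 dy 0.0094
dx 0.0189 dy 0.0092
dx 0.0172 dy 0.0121
dx 0.0151 dy 0.0146
dx 0.0126 dy 0.0168
dx 0.0099 dy 0.0186
dx 0.0068 dy 0.0199
dx 0.0036 dy 0.0207
```

Request:
{"op": "arm_command", "data": {
  "deltas": [
    {"dx": 0.0198, "dy": 0.006, "dz": 0, "ax": -0.005, "ay": 0, "az": 0.006, "fingers": 1},
    {"dx": 0.0189, "dy": 0.0092, "dz": 0, "ax": 0, "ay": 0, "az": 0, "fingers": 1},
    {"dx": 0.0172, "dy": 0.0121, "dz": 0, "ax": 0, "ay": 0, "az": 0, "fingers": 1},
    {"dx": 0.0151, "dy": 0.0146, "dz": 0, "ax": 0, "ay": 0, "az": 0, "fingers": 1}
  ]
}}

```text
time_s: 21.1
ee_pos: [0.5775, -0.1539, 0.1267]
ee_rot: [[0.138, 0.007, 0.99], [-0.99, 0.015, 0.138], [-0.013, -1.0, 0.009]]
wrist_force: [-0.3, 1.9, -1.0]
width: 0.0243
```

Run:
```python
from h import *
swing(6,zoff=-.0138)
```

```text
t 21.1 world [ 0.5775 -0.1539  0.1267] fixture mm [-1.000e-01 -1.031e+02] z 126.7 phi 0.1385 tilt [-0.013 -1.     0.009] F [-0.3  1.9 -1. ] w 0.0243
theta 2.389 rad 0.1412
dx 0.0078 dy 0.0214
dx 0.0104 dy 0.0183
dx 0.0074 dy 0.0197
dx 0.0042 dy 0.0206
dx 0.001 dy 0.021
dx -0.0023 dy 0.0209
```

Run:
```python
from h import *
s=snap('wrist','w22');where();t=snap('side');swing(1)
cv2.imwrite('pics/s3z.png',cv2.resize(t['color'][100:260,200:360][:,:,::-1],None,fx=3.7,fy=3.7,interpolation=2))
```

```text
t 21.15 world [ 0.5778 -0.1563  0.1241] fixture mm [  -0.  -105.5] z 124.1 phi 0.1368 tilt [-0.012 -1.     0.009] F [ 1.5 -5.3 -1.3] w 0.0242
t 21.2 world [ 0.5777 -0.1555  0.1249] fixture mm [-1.000e-01 -1.047e+02] z 124.9 phi 0.1367 tilt [-0.012 -1.     0.008] F [-0.8 -4.5  1.3] w 0.0241
theta 2.422 rad 0.1392
dx 0.0086 dy 0.0203
```

View pics/w22.png

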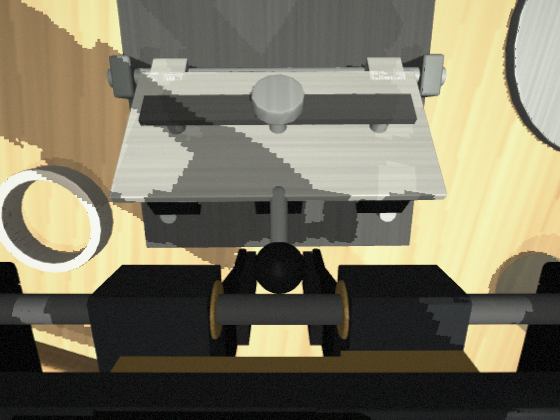

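View pics/s3z.png

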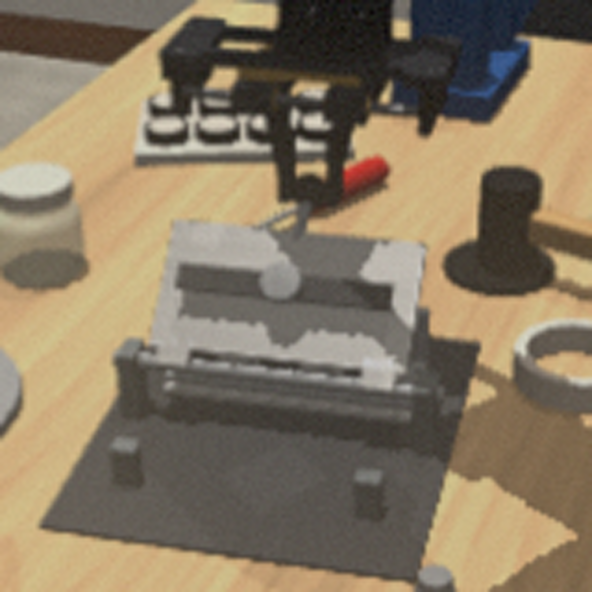

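Request:
{"op": "arm_command", "data": {
  "deltas": [
    {"dx": 0.008, "dy": 0.0154, "dz": 0, "ax": -0.008, "ay": -0.003, "az": 0.01, "fingers": 1},
    {"dx": 0.0094, "dy": 0.0169, "dz": 0, "ax": 0, "ay": 0, "az": 0, "fingers": 1},
    {"dx": 0.0068, "dy": 0.018, "dz": 0, "ax": 0, "ay": 0, "az": 0, "fingers": 1}
  ]
}}

```text
time_s: 21.5
ee_pos: [0.5816, -0.1824, 0.0753]
ee_rot: [[0.142, -0.002, 0.99], [-0.99, 0.016, 0.142], [-0.016, -1.0, 0.001]]
wrist_force: [-0.1, -0.1, -0.6]
width: 0.0245
```

Run:
```python
from h import *
where()
```

```text
t 21.5 world [ 0.5816 -0.1824  0.0753] fixture mm [  -0.  -131.9] z 75.3 phi 0.1425 tilt [-0.016 -1.     0.001] F [-0.1 -0.1 -0.6] w 0.0245
```

Request:
{"op": "arm_command", "data": {
  "deltas": [
    {"dx": 0.002, "dy": 0.018, "dz": 0, "ax": 0, "ay": 0, "az": 0.012, "fingers": 1},
    {"dx": 0.001, "dy": 0.014, "dz": 0, "ax": 0, "ay": 0, "az": 0, "fingers": 1},
    {"dx": 0, "dy": 0.004, "dz": 0, "ax": 0, "ay": 0, "az": 0, "fingers": 1},
    {"dx": 0, "dy": 0, "dz": 0, "ax": 0, "ay": 0, "az": 0, "fingers": 1}
  ]
}}

```text
time_s: 21.9
ee_pos: [0.5824, -0.1875, 0.0358]
ee_rot: [[0.143, -0.003, 0.99], [-0.989, 0.024, 0.143], [-0.024, -1.0, -0.0]]
wrist_force: [-2.8, -2.6, 7.4]
width: 0.0239
```

Run:
```python
from h import *
where();s=snap('wrist','w23')
```

```text
t 21.9 world [ 0.5824 -0.1875  0.0358] fixture mm [ 1.00e-01 -1.37e+02] z 35.8 phi 0.1437 tilt [-0.024 -1.    -0.   ] F [-2.8 -2.6  7.4] w 0.0239
```

View pics/w23.png

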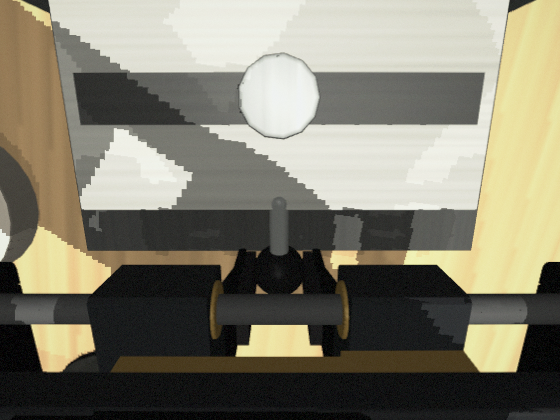

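Request:
{"op": "arm_command", "data": {
  "deltas": [
    {"dx": -0.002, "dy": 0.003, "dz": 0, "ax": 0, "ay": 0, "az": 0, "fingers": 1},
    {"dx": 0, "dy": 0, "dz": 0, "ax": 0, "ay": 0, "az": 0, "fingers": 0.4},
    {"dx": 0, "dy": 0, "dz": 0, "ax": 0, "ay": 0, "az": 0, "fingers": 0.4},
    {"dx": 0, "dy": 0, "dz": 0, "ax": 0, "ay": 0, "az": 0, "fingers": 0.4},
    {"dx": 0, "dy": 0, "dz": 0, "ax": 0, "ay": 0, "az": 0, "fingers": 0.4},
    {"dx": 0, "dy": -0.03, "dz": 0, "ax": 0, "ay": 0, "az": 0, "fingers": 0.4},
    {"dx": 0, "dy": -0.045, "dz": 0, "ax": 0, "ay": 0, "az": 0.02, "fingers": 0.4},
    {"dx": 0, "dy": -0.03, "dz": 0, "ax": 0, "ay": 0, "az": 0, "fingers": 0.4}
  ]
}}

```text
time_s: 22.75
ee_pos: [0.5806, -0.1839, 0.1392]
ee_rot: [[0.147, -0.015, 0.989], [-0.988, 0.049, 0.148], [-0.05, -0.999, -0.007]]
wrist_force: [1.8, -1.3, 0.2]
width: 0.0519
```

Run:
```python
from h import *
snap('wrist');s=snap('wrist','w24');where();t=snap('side')
cv2.imwrite('pics/s4z.png',cv2.resize(t['color'][100:260,200:360][:,:,::-1],None,fx=3.7,fy=3.7,interpolation=2))
t=snap('top','t4')
```

```text
t 22.85 world [ 0.5828 -0.185   0.1417] fixture mm [   0.8 -134.6] z 141.7 phi 0.1483 tilt [-0.045 -0.999 -0.001] F [ 0.6 -1.2 -0.5] w 0.0523
```

View pics/w24.png

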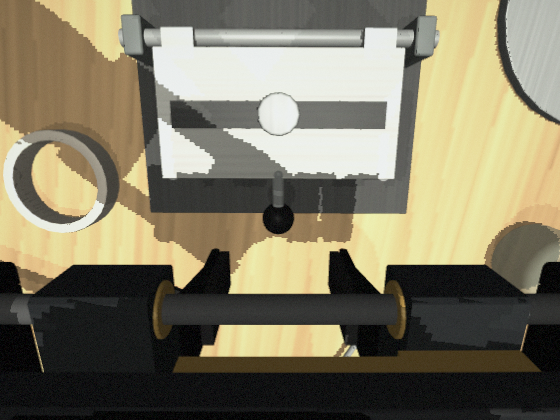

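View pics/s4z.png

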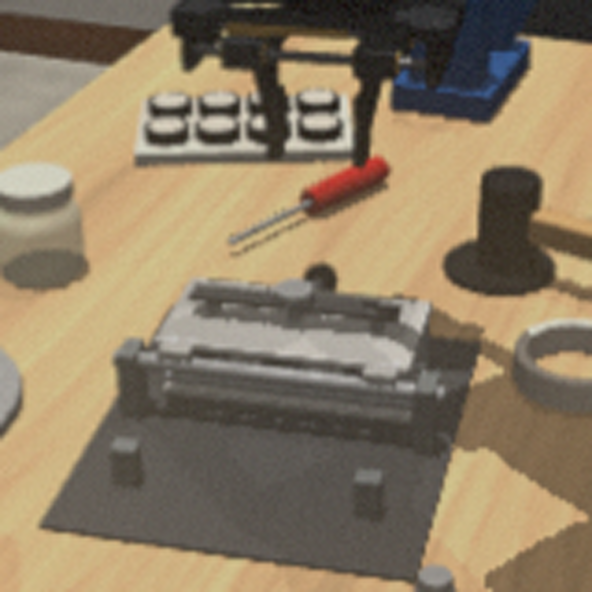

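View pics/t4.png

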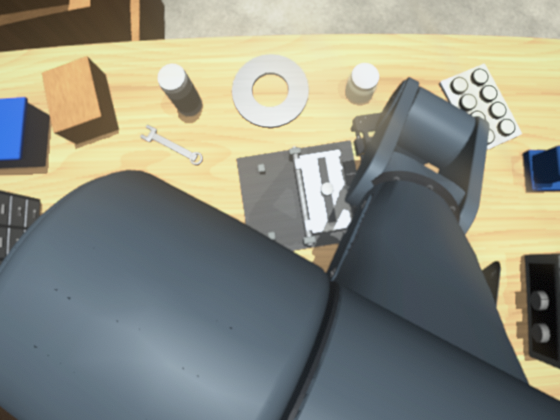

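The plate lies over with no pads dropped: in the wrist view the pin is at (278,114) and the ball at (278,218), and the open side is empty. I'll check heights and measure the pin and the mallet.

Run:
```python
from h import *
s=snap('wrist');P=cloud(s)
for n,(u,v) in {'pin':(278,114),'back near hinge':(278,70),'back R':(380,160),'back L':(180,160),'back far':(300,172)}.items():
    print(n,np.median(P[v-2:v+3,u-2:u+3].reshape(-1,3),0).round(4))
g=cv2.cvtColor(s['color'],cv2.COLOR_RGB2GRAY)
p=ray(s,[(278.5,114)],.082)[0];print('pin',p,'exp',L2W(0,-.054),((p[:2]-tF)@RF*1000))
where()
# mallet in the initial top picture
t=cv2.imread('pics/top0.png')
cv2.imwrite('pics/mal.png',cv2.resize(t[195:320,380:460],None,fx=6,fy=4.7,interpolation=2))
```

```text
pin [ 0.5672 -0.1043  0.0832]
back near hinge [ 0.5625 -0.0745  0.057 ]
back R [ 0.6449 -0.124   0.0572]
back L [ 0.5006 -0.1457  0.057 ]
back far [ 0.5888 -0.1414  0.057 ]
pin [ 0.56744388 -0.10419209  0.082     ] exp [ 0.57061553 -0.1052603 ] [ -2.98930395 -52.49517136]
t 23.0 world [ 0.5792 -0.1832  0.1367] fixture mm [  -2.5 -132.3] z 136.7 phi 0.1485 tilt [-0.052 -0.999 -0.01 ] F [-0.2 -0.8 -0.5] w 0.0521
```

View pics/mal.png

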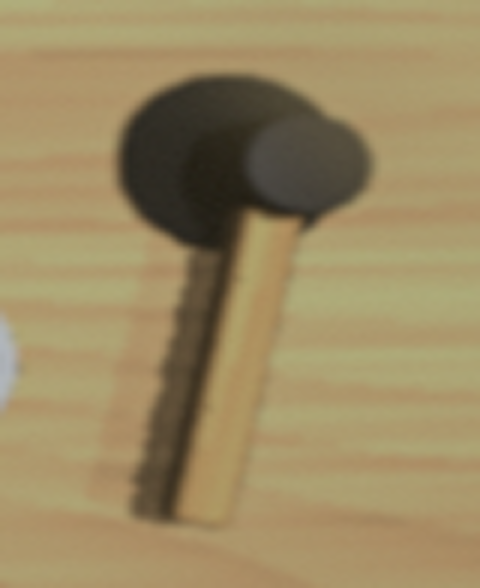

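Run:
```python
from h import *
s=snap('top')
f=lambda x,y:((x+.5)/6-.5+380,(y+.5)/4.7-.5+195)
h=ray(s,[f(308,165)],.081)[0];e=ray(s,[f(205,522)],.059)[0];n=ray(s,[f(272,212)],.059)[0];st=ray(s,[f(235,162)],.006)[0]
print('head',h,'end',e,'near',n,'stand',st,np.linalg.norm((h-e)[:2]));d=(e-n)[:2];d/=np.linalg.norm(d);print('handle dir',d,np.arctan2(d[1],d[0]),'head->end',np.arctan2(*(e-h)[[1,0]]))
print('grip',h[:2]+d*.042)
```

```text
head [ 0.47731357 -0.32940026  0.081     ] end [ 0.31440684 -0.29264409  0.059     ] near [ 0.4566795  -0.32302973  0.059     ] stand [ 0.48317978 -0.32836286  0.006     ] 0.16700185513675136
handle dir [-0.97794493  0.2088629 ] 2.9311805806202202 head->end 2.919681434929228
grip [ 0.43623989 -0.32062801]
```

Run:
```python
from h import *
where();plan([.44,-.318,.16],-1.788,14)
```

```text
t 23.05 world [ 0.5788 -0.183   0.1361] fixture mm [  -2.9 -132.1] z 136.1 phi 0.1485 tilt [-0.052 -0.999 -0.011] F [ 0.3  0.3 -0.2] w 0.0528
pos [ 0.5788 -0.183   0.1361] phi 0.148 t 23.05
[ 0.0103 -0.0017 -0.0103] ay 0.1383
[ 0.0113 -0.0017 -0.009 ] ay 0.1383
[ 0.0122 -0.0017 -0.0076] ay 0.1383
[ 0.0128 -0.0017 -0.0062] ay 0.1383
[ 0.0134 -0.0017 -0.0046] ay 0.1383
[ 0.0137 -0.0017 -0.0031] ay 0.1383
[ 0.0139 -0.0017 -0.0015] ay 0.1383
[ 0.0139 -0.0017  0.0001] ay 0.1383
[ 0.0137 -0.0017  0.0016] ay 0.1383
[ 0.0133 -0.0017  0.0031] ay 0.1383
[ 0.0128 -0.0017  0.0046] ay 0.1383
[ 0.0121 -0.0017  0.0059] ay 0.1383
[ 0.0113 -0.0017  0.0072] ay 0.1383
[ 0.0103 -0.0017  0.0084] ay 0.1383
```

Request:
{"op": "arm_command", "data": {
  "deltas": [
    {"dx": 0, "dy": -0.02, "dz": 0, "ax": 0.01, "ay": 0, "az": -0.05, "fingers": 0.2},
    {"dx": 0.01, "dy": -0.002, "dz": -0.01, "ax": 0, "ay": 0.138, "az": 0, "fingers": 0.2},
    {"dx": 0.011, "dy": -0.002, "dz": -0.009, "ax": 0, "ay": 0.138, "az": 0, "fingers": 0.2},
    {"dx": 0.012, "dy": 0, "dz": -0.008, "ax": 0, "ay": 0.138, "az": 0, "fingers": 0.2},
    {"dx": 0.013, "dy": 0, "dz": -0.006, "ax": 0, "ay": 0.138, "az": 0, "fingers": 0.2},
    {"dx": 0.013, "dy": 0, "dz": -0.005, "ax": 0, "ay": 0.138, "az": 0, "fingers": 0.2},
    {"dx": 0.014, "dy": 0, "dz": -0.003, "ax": 0, "ay": 0.138, "az": 0, "fingers": 0.2},
    {"dx": 0.014, "dy": 0, "dz": -0.001, "ax": 0, "ay": 0.138, "az": 0, "fingers": 0.2}
  ]
}}

```text
time_s: 23.85
ee_pos: [0.5043, -0.2526, 0.1455]
ee_rot: [[-0.753, -0.025, 0.658], [-0.658, 0.018, -0.752], [0.007, -1.0, -0.03]]
wrist_force: [-0.3, -0.3, 0.6]
width: 0.0698
```

Run:
```python
from h import *
where();plan([.44,-.318,.16],-1.788,7)
```

```text
t 23.85 world [ 0.5043 -0.2526  0.1455] fixture mm [ -86.4 -190.5] z 145.5 phi -0.8522 tilt [ 0.007 -1.    -0.03 ] F [-0.3 -0.3  0.6] w 0.0698
pos [ 0.5043 -0.2526  0.1455] phi -0.852 t 23.85
[ 0.0132 -0.0021  0.002 ] ay 0.1337
[ 0.0128 -0.0021  0.0034] ay 0.1337
[ 0.0123 -0.0021  0.0047] ay 0.1337
[ 0.0117 -0.0021  0.006 ] ay 0.1337
[ 0.0109 -0.0021  0.0072] ay 0.1337
[ 0.01   -0.0021  0.0083] ay 0.1337
[ 0.009  -0.0021  0.0093] ay 0.1337
```

Request:
{"op": "arm_command", "data": {
  "deltas": [
    {"dx": 0.013, "dy": -0.004, "dz": 0.002, "ax": 0.03, "ay": 0.134, "az": 0.007, "fingers": 0.2},
    {"dx": 0.013, "dy": -0.003, "dz": 0.003, "ax": 0, "ay": 0.134, "az": 0, "fingers": 0.2},
    {"dx": 0.012, "dy": -0.002, "dz": 0.005, "ax": 0, "ay": 0.134, "az": 0, "fingers": 0.2},
    {"dx": 0.012, "dy": -0.002, "dz": 0.006, "ax": 0, "ay": 0.134, "az": 0, "fingers": 0.2},
    {"dx": 0.011, "dy": -0.002, "dz": 0.007, "ax": 0, "ay": 0.134, "az": 0, "fingers": 0.2},
    {"dx": 0.01, "dy": -0.002, "dz": 0.008, "ax": 0, "ay": 0.134, "az": 0, "fingers": 0.2},
    {"dx": 0, "dy": 0, "dz": 0, "ax": 0, "ay": 0.1, "az": 0, "fingers": 0.2},
    {"dx": 0, "dy": 0, "dz": 0, "ax": 0, "ay": 0, "az": 0, "fingers": 0.2}
  ]
}}

```text
time_s: 24.65
ee_pos: [0.4381, -0.304, 0.1464]
ee_rot: [[-0.974, -0.023, -0.225], [0.225, 0.02, -0.974], [0.027, -1.0, -0.014]]
wrist_force: [-0.0, 0.3, -0.9]
width: 0.0692
```

Run:
```python
from h import *
snap('wrist');where();snap('wrist','w25');go([.44,-.318,.16],-1.788)
```

```text
t 24.7 world [ 0.438  -0.3039  0.1462] fixture mm [-159.3 -231.9] z 146.2 phi -1.7961 tilt [ 0.028 -1.    -0.014] F [-0.2 -0.1 -0. ] w 0.0696
pos [ 0.4384 -0.3039  0.1466] shift tool [-0.0043 -0.0137  0.0132] rot tool [ 0.014  -0.007   0.0268] dist 0.02 F [-1.   0.3  0.4] w 0.0697 t 24.75
```

View pics/w25.png

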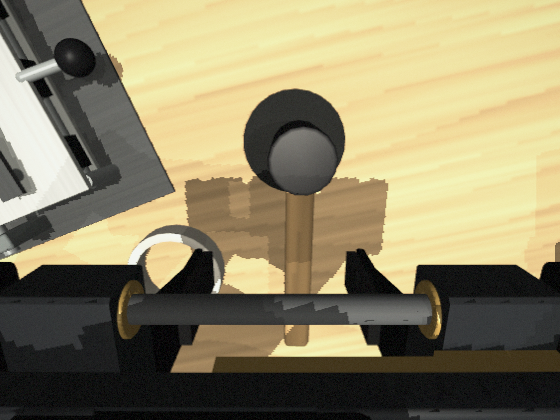

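Run:
```python
from h import *
s=snap('wrist')
h=ray(s,[(303,160)],.081)[0];st=ray(s,[(294.5,141)],.006)[0];n=ray(s,[(300,200)],.059)[0];e=ray(s,[(297,345)],.059)[0]
d=(e-n)[:2];d/=np.linalg.norm(d);print(h,st,n,e,np.arctan2(d[1],d[0]),np.linalg.norm((e-h)[:2]),np.arctan2(*(e-h)[[1,0]]))
g=cv2.cvtColor(s['color'],cv2.COLOR_RGB2GRAY)
u=h[:2]+np.array([np.cos(2.922),np.sin(2.922)])*.038;print('grip38',u);go([u[0],u[1],.1],2.922-3*np.pi/2)
```

```text
[ 0.47999066 -0.32918382  0.081     ] [ 0.4849942  -0.32664643  0.006     ] [ 0.44656434 -0.32118147  0.059     ] [ 0.3152422  -0.29119218  0.059     ] 2.9170783074306406 0.16907222976530775 2.9149507414540636
grip38 [ 0.44290318 -0.3209062 ]
pos [ 0.4387 -0.304   0.1469] shift tool [-0.009   0.0465  0.0162] rot tool [ 0.0135 -0.0047  0.0261] dist 0.05 F [ 0.  -0.3 -0.5] w 0.0699 t 24.8
```

Request:
{"op": "arm_command", "data": {
  "deltas": [
    {"dx": -0.009, "dy": 0.02, "dz": 0.016, "ax": 0.013, "ay": 0, "az": 0.026, "fingers": 0.2},
    {"dx": 0, "dy": 0.03, "dz": 0, "ax": 0, "ay": 0, "az": 0, "fingers": 0.35},
    {"dx": 0, "dy": 0.01, "dz": 0, "ax": 0, "ay": 0, "az": 0, "fingers": 0.35},
    {"dx": 0, "dy": 0, "dz": 0, "ax": 0, "ay": 0, "az": 0, "fingers": 0.35}
  ]
}}

```text
time_s: 25.2
ee_pos: [0.4455, -0.3214, 0.0849]
ee_rot: [[-0.977, 0.002, -0.215], [0.215, -0.002, -0.977], [-0.003, -1.0, 0.001]]
wrist_force: [-0.4, -0.4, 0.0]
width: 0.0579
```

Run:
```python
from h import *
s=snap('wrist','w26');where();go([.443,-.3207,.03],-1.796)
```

```text
t 25.25 world [ 0.4455 -0.3213  0.0854] fixture mm [-154.3 -250.2] z 85.4 phi -1.7871 tilt [-0.003 -1.     0.001] F [-0.1  0.1  0.5] w 0.0576
pos [ 0.4455 -0.3213  0.0854] shift tool [ 0.0028  0.0554 -0.0001] rot tool [-0.0012  0.0089 -0.0029] dist 0.055 F [-0.1  0.1  0.5] w 0.0576 t 25.25
```

View pics/w26.png

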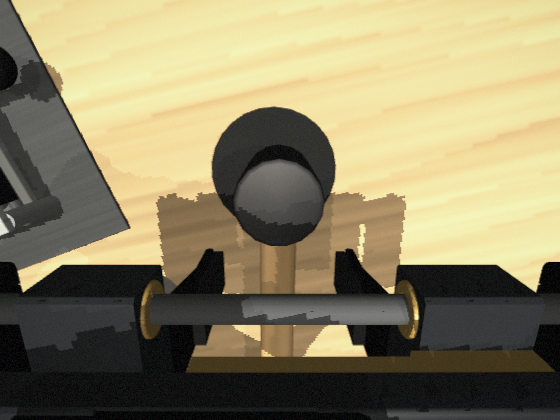

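Request:
{"op": "arm_command", "data": {
  "deltas": [
    {"dx": 0.003, "dy": 0.02, "dz": 0, "ax": 0, "ay": 0.009, "az": -0.003, "fingers": 0.35},
    {"dx": 0, "dy": 0.02, "dz": 0, "ax": 0, "ay": 0, "az": 0, "fingers": 0.35},
    {"dx": 0, "dy": 0.012, "dz": 0, "ax": 0, "ay": 0, "az": 0, "fingers": 0.35},
    {"dx": 0, "dy": 0, "dz": 0, "ax": 0, "ay": 0, "az": 0, "fingers": 0.35}
  ],
  "grip_force": 60
}}

```text
time_s: 25.65
ee_pos: [0.4459, -0.3227, 0.0364]
ee_rot: [[-0.975, 0.006, -0.22], [0.22, -0.008, -0.975], [-0.007, -1.0, 0.006]]
wrist_force: [-0.2, -0.4, -0.1]
width: 0.0568
```

Run:
```python
from h import *
s=snap('wrist','w27');where();go([.443,-.3207,.03],-1.796)
h=None
```

```text
t 25.7 world [ 0.4463 -0.3231  0.0371] fixture mm [-153.8 -252.1] z 37.1 phi -1.793 tilt [-0.008 -1.     0.007] F [ 0.   0.1 -0.4] w 0.0561
pos [ 0.4463 -0.3231  0.0371] shift tool [ 0.0038  0.007  -0.0017] rot tool [-0.007   0.003  -0.0084] dist 0.008 F [ 0.   0.1 -0.4] w 0.0561 t 25.7
```

View pics/w27.png

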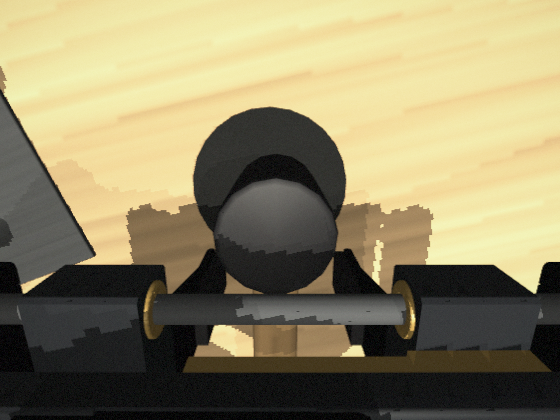

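Request:
{"op": "arm_command", "data": {
  "deltas": [
    {"dx": 0.003, "dy": 0.007, "dz": -0.001, "ax": -0.007, "ay": 0.003, "az": -0.008, "fingers": 0.35},
    {"dx": 0, "dy": 0, "dz": 0, "ax": 0, "ay": 0, "az": 0, "fingers": 1},
    {"dx": 0, "dy": 0, "dz": 0, "ax": 0, "ay": 0, "az": 0, "fingers": 1},
    {"dx": 0, "dy": 0, "dz": 0, "ax": 0, "ay": 0, "az": 0, "fingers": 1},
    {"dx": 0, "dy": 0, "dz": 0, "ax": 0, "ay": 0, "az": 0, "fingers": 1},
    {"dx": 0, "dy": 0, "dz": 0, "ax": 0, "ay": 0, "az": 0, "fingers": 1},
    {"dx": 0, "dy": 0, "dz": 0, "ax": 0, "ay": 0, "az": 0, "fingers": 1}
  ]
}}

```text
time_s: 26.4
ee_pos: [0.4449, -0.3225, 0.0329]
ee_rot: [[-0.975, 0.003, -0.223], [0.223, -0.003, -0.975], [-0.004, -1.0, 0.002]]
wrist_force: [-0.3, -0.6, -1.4]
width: 0.0218
```

Run:
```python
from h import *
where();go([.443,-.3207,.03],-1.796)
```

```text
t 26.4 world [ 0.4449 -0.3225  0.0329] fixture mm [-155.1 -251.3] z 32.9 phi -1.7957 tilt [-0.004 -1.     0.002] F [-0.3 -0.6 -1.4] w 0.0218
pos [ 0.4449 -0.3225  0.0329] shift tool [ 0.0022  0.0029 -0.0013] rot tool [-0.002   0.0003 -0.0039] dist 0.004 F [-0.3 -0.6 -1.4] w 0.0218 t 26.4
```

Request:
{"op": "arm_command", "data": {
  "deltas": [
    {"dx": 0, "dy": -0.015, "dz": 0, "ax": 0, "ay": 0, "az": 0, "fingers": 1},
    {"dx": 0, "dy": -0.03, "dz": 0, "ax": 0, "ay": 0, "az": 0, "fingers": 1},
    {"dx": 0, "dy": -0.035, "dz": 0, "ax": 0, "ay": 0, "az": 0, "fingers": 1},
    {"dx": 0, "dy": -0.035, "dz": 0, "ax": 0, "ay": 0, "az": 0, "fingers": 1},
    {"dx": 0, "dy": -0.02, "dz": 0, "ax": 0, "ay": 0, "az": 0, "fingers": 1},
    {"dx": 0, "dy": 0, "dz": 0, "ax": 0, "ay": 0, "az": 0, "fingers": 1},
    {"dx": 0, "dy": 0, "dz": 0, "ax": 0, "ay": 0, "az": 0, "fingers": 1}
  ]
}}

```text
time_s: 27.1
ee_pos: [0.4405, -0.3184, 0.1664]
ee_rot: [[-0.975, -0.008, -0.223], [0.223, 0.008, -0.975], [0.01, -1.0, -0.006]]
wrist_force: [-1.0, -0.3, -4.5]
width: 0.0216
```

Run:
```python
from h import *
where();s=snap('wrist','w28');go([.5414,-.0999,.165],-1.796);t=snap('side')
cv2.imwrite('pics/s5z.png',cv2.resize(t['color'][60:220,260:420][:,:,::-1],None,fx=3.7,fy=3.7,interpolation=2))
```

```text
t 27.1 world [ 0.4405 -0.3184  0.1664] fixture mm [-158.9 -246.7] z 166.4 phi -1.7955 tilt [ 0.01  -1.    -0.006] F [-1.  -0.3 -4.5] w 0.0216
pos [ 0.4405 -0.3183  0.1661] shift tool [-0.0498  0.0022 -0.2354] rot tool [0.0067 0.0006 0.0102] dist 0.241 F [ 0.1  0.3 -4.4] w 0.0214 t 27.15
```

View pics/w28.png

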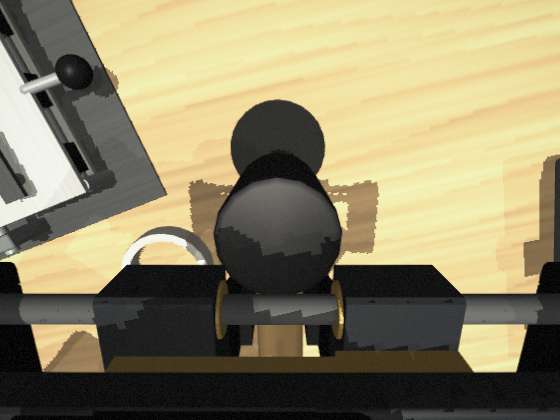

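View pics/s5z.png

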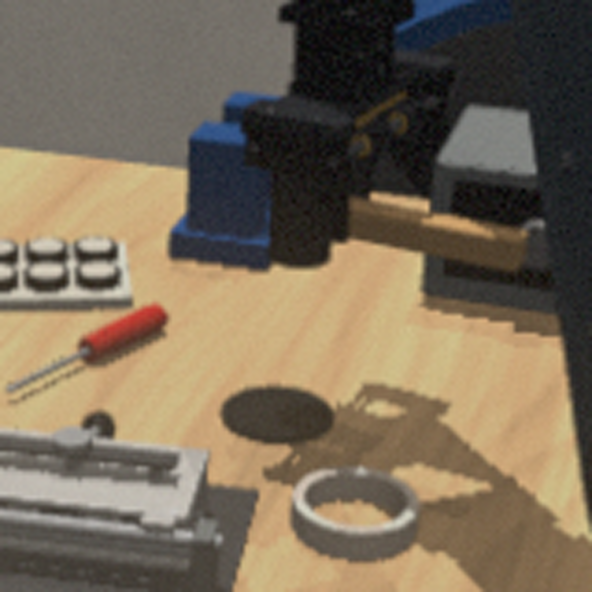

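Run:
```python
from h import *
s=snap('wrist');print(ray(s,[(278,147)],.006));where();go([.5414,-.0999,.165],-1.796)
```

```text
[[ 0.48491501 -0.32636376  0.006     ]]
t 27.25 world [ 0.4403 -0.3181  0.1655] fixture mm [-159.1 -246.4] z 165.5 phi -1.7955 tilt [ 0.011 -1.    -0.008] F [ 0.7  0.  -4.2] w 0.0215
pos [ 0.4403 -0.3181  0.1655] shift tool [-0.05    0.0017 -0.2353] rot tool [0.0076 0.0005 0.0114] dist 0.241 F [ 0.7  0.  -4.2] w 0.0215 t 27.25
```

Request:
{"op": "arm_command", "data": {
  "deltas": [
    {"dx": -0.004, "dy": 0, "dz": -0.02, "ax": 0.006, "ay": 0, "az": 0.01, "fingers": 1},
    {"dx": -0.007, "dy": 0, "dz": -0.035, "ax": 0, "ay": 0, "az": 0, "fingers": 1},
    {"dx": -0.008, "dy": 0, "dz": -0.038, "ax": 0, "ay": 0, "az": 0, "fingers": 1},
    {"dx": -0.008, "dy": 0, "dz": -0.038, "ax": 0, "ay": 0, "az": 0, "fingers": 1},
    {"dx": -0.008, "dy": 0, "dz": -0.038, "ax": 0, "ay": 0, "az": 0, "fingers": 1},
    {"dx": -0.006, "dy": 0, "dz": -0.03, "ax": 0, "ay": 0, "az": 0, "fingers": 1},
    {"dx": -0.004, "dy": 0, "dz": -0.02, "ax": 0, "ay": 0, "az": 0, "fingers": 1},
    {"dx": 0, "dy": 0, "dz": 0, "ax": 0, "ay": 0, "az": 0, "fingers": 1}
  ]
}}

```text
time_s: 28.05
ee_pos: [0.5311, -0.1065, 0.153]
ee_rot: [[-0.973, -0.02, -0.228], [0.228, 0.013, -0.974], [0.022, -1.0, -0.008]]
wrist_force: [0.1, -0.1, -3.4]
width: 0.0218
```

Run:
```python
from h import *
snap('wrist');where();s=snap('wrist','w29');go([.5414,-.0999,.145],-1.796)
```

```text
t 28.1 world [ 0.5304 -0.1075  0.1528] fixture mm [-40.1 -50.5] z 152.8 phi -1.8018 tilt [ 0.023 -1.    -0.007] F [ 0.3 -0.1 -3.8] w 0.0216
pos [ 0.5303 -0.1087  0.1531] shift tool [-0.009   0.008  -0.0111] rot tool [ 0.0067 -0.0069  0.0224] dist 0.016 F [-0.1  0.7 -3.6] w 0.0215 t 28.15
```

View pics/w29.png

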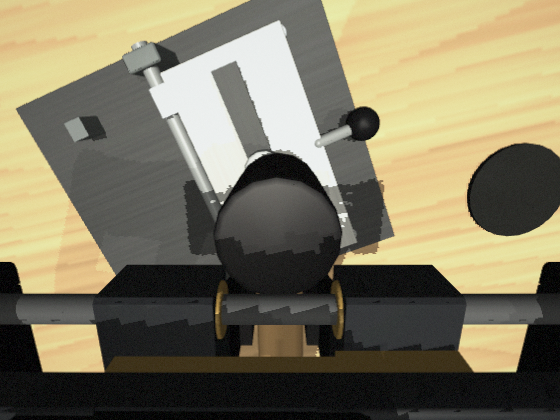

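Run:
```python
from h import *
s=snap('wrist');b=ray(s,[(363,125)],.044)[0];print('ball local',(b[:2]-tF)@RF*1000)
c=ray(s,[(281,31)],.05)[0];print('post? (82,-96)',(c[:2]-tF)@RF*1000); c=ray(s,[(318,0.5),(17,107),(393,236)],.004);print('corners (120,-140),( 120,140)?',(c[:,:2]-tF)@RF*1000)
where();go([.5414,-.0999,.13],-1.796)
```

```text
ball local [  -1.90392247 -136.33528783]
post? (82,-96) [  81.48197763 -100.41716363]
corners (120,-140),( 120,140)? [[  99.00324014 -139.16955125]
 [ 119.36634275  136.61216335]
 [-120.52025386 -140.55172504]]
t 28.2 world [ 0.5304 -0.1096  0.1535] fixture mm [-40.4 -52.6] z 153.5 phi -1.8042 tilt [ 0.021 -1.    -0.006] F [-0.3 -0.  -3.7] w 0.0214
pos [ 0.5304 -0.1096  0.1535] shift tool [-0.009   0.0234 -0.0118] rot tool [ 0.0064 -0.0082  0.0214] dist 0.028 F [-0.3 -0.  -3.7] w 0.0214 t 28.2
```

Request:
{"op": "arm_command", "data": {
  "deltas": [
    {"dx": -0.009, "dy": 0, "dz": -0.012, "ax": 0.006, "ay": -0.008, "az": 0.021, "fingers": 1},
    {"dx": 0, "dy": 0.012, "dz": 0, "ax": 0, "ay": 0, "az": 0, "fingers": 1},
    {"dx": 0, "dy": 0.01, "dz": 0, "ax": 0, "ay": 0, "az": 0, "fingers": 1},
    {"dx": 0, "dy": 0, "dz": 0, "ax": 0, "ay": 0, "az": 0, "fingers": 1}
  ]
}}

```text
time_s: 28.6
ee_pos: [0.5419, -0.1025, 0.1288]
ee_rot: [[-0.974, 0.0, -0.228], [0.228, -0.001, -0.974], [-0.0, -1.0, 0.001]]
wrist_force: [-0.3, 0.2, -3.9]
width: 0.0216
```

Run:
```python
from h import *
snap('wrist');where();go([.5414,-.0999,.12],-1.796);t=snap('side')
cv2.imwrite('pics/s6z.png',cv2.resize(t['color'][100:260,200:380][:,:,::-1],None,fx=3.7,fy=3.7,interpolation=2))
where()
```

```text
t 28.65 world [ 0.5421 -0.1026  0.1293] fixture mm [-27.9 -47.3] z 129.3 phi -1.8005 tilt [-0.001 -1.     0.001] F [ 0.4 -0.5 -3.7] w 0.0218
pos [ 0.5421 -0.1026  0.1293] shift tool [ 0.0013  0.0093 -0.0025] rot tool [-0.0007 -0.0045 -0.0008] dist 0.01 F [ 0.4 -0.5 -3.7] w 0.0218 t 28.65
t 28.7 world [ 0.5425 -0.1027  0.1299] fixture mm [-27.4 -47.5] z 129.9 phi -1.8004 tilt [-0.002 -1.     0.001] F [-0.3  0.1 -4.5] w 0.022
```

View pics/s6z.png

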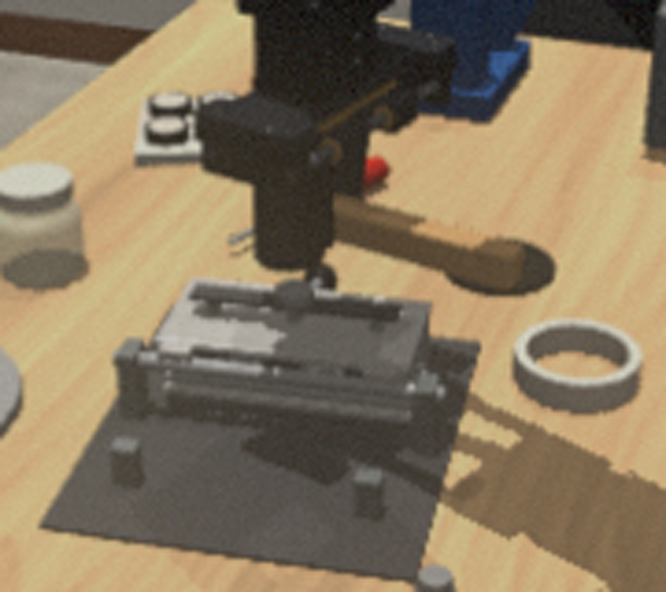

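Request:
{"op": "arm_command", "data": {
  "deltas": [
    {"dx": 0.001, "dy": 0.01, "dz": -0.0025, "ax": 0, "ay": -0.004, "az": 0, "fingers": 1},
    {"dx": 0, "dy": 0.008, "dz": 0, "ax": 0, "ay": 0, "az": 0, "fingers": 1},
    {"dx": 0, "dy": 0.004, "dz": 0, "ax": 0, "ay": 0, "az": 0, "fingers": 1}
  ]
}}

```text
time_s: 29.0
ee_pos: [0.5431, -0.1008, 0.1075]
ee_rot: [[-0.975, 0.005, -0.224], [0.224, -0.003, -0.975], [-0.005, -1.0, 0.001]]
wrist_force: [-1.7, 0.1, 5.0]
width: 0.0215
```

Run:
```python
from h import *
where()
```

```text
t 29.0 world [ 0.5431 -0.1008  0.1075] fixture mm [-26.6 -45.7] z 107.5 phi -1.7969 tilt [-0.005 -1.     0.001] F [-1.7  0.1  5. ] w 0.0215
```

Request:
{"op": "arm_command", "data": {
  "deltas": [
    {"dx": 0, "dy": 0.004, "dz": 0, "ax": 0, "ay": 0, "az": 0, "fingers": 1},
    {"dx": 0, "dy": 0.004, "dz": 0, "ax": 0, "ay": 0, "az": 0, "fingers": 1}
  ]
}}

```text
time_s: 29.2
ee_pos: [0.5431, -0.1008, 0.1003]
ee_rot: [[-0.975, 0.005, -0.224], [0.224, -0.003, -0.975], [-0.005, -1.0, 0.002]]
wrist_force: [-3.2, 0.7, 5.1]
width: 0.0214
```

Request:
{"op": "arm_command", "data": {
  "deltas": [
    {"dx": 0, "dy": 0.004, "dz": 0, "ax": 0, "ay": 0, "az": 0, "fingers": 1}
  ]
}}

```text
time_s: 29.3
ee_pos: [0.5431, -0.1009, 0.0967]
ee_rot: [[-0.975, 0.005, -0.224], [0.224, -0.003, -0.975], [-0.006, -1.0, 0.002]]
wrist_force: [-3.4, 0.5, 11.9]
width: 0.0215
```

Run:
```python
from h import *
where();t=snap('side')
cv2.imwrite('pics/s7z.png',cv2.resize(t['color'][100:260,200:380][:,:,::-1],None,fx=3.7,fy=3.7,interpolation=2))
where()
```

```text
t 29.3 world [ 0.5431 -0.1009  0.0967] fixture mm [-26.6 -45.8] z 96.7 phi -1.7965 tilt [-0.006 -1.     0.002] F [-3.4  0.5 11.9] w 0.0215
t 29.35 world [ 0.5431 -0.1009  0.0968] fixture mm [-26.6 -45.8] z 96.8 phi -1.7965 tilt [-0.006 -1.     0.002] F [-2.   1.1  6.1] w 0.0216
```

View pics/s7z.png

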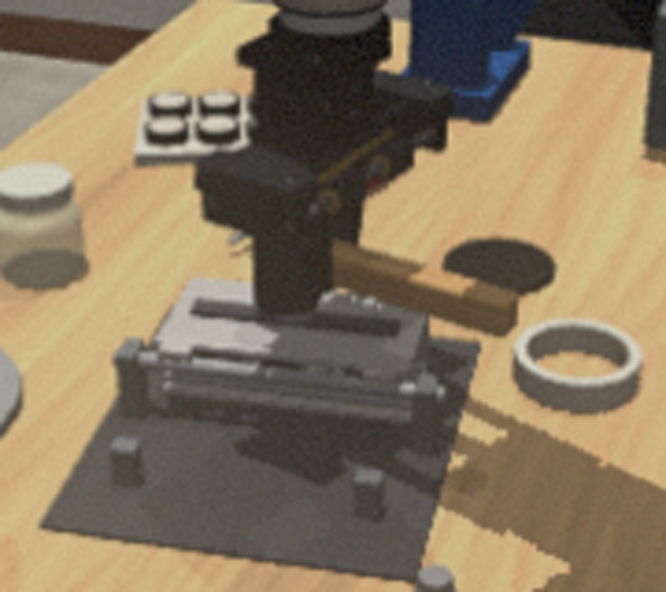

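Request:
{"op": "arm_command", "data": {
  "deltas": [
    {"dx": 0, "dy": 0.003, "dz": 0, "ax": 0, "ay": 0, "az": 0, "fingers": 1}
  ]
}}

```text
time_s: 29.45
ee_pos: [0.543, -0.1009, 0.0963]
ee_rot: [[-0.975, 0.005, -0.223], [0.223, -0.003, -0.975], [-0.006, -1.0, 0.002]]
wrist_force: [-11.1, 3.3, 37.4]
width: 0.0214
```

Request:
{"op": "arm_command", "data": {
  "deltas": [
    {"dx": 0, "dy": 0.003, "dz": 0, "ax": 0, "ay": 0, "az": 0, "fingers": 1},
    {"dx": 0, "dy": 0.002, "dz": 0, "ax": 0, "ay": 0, "az": 0, "fingers": 1}
  ]
}}

```text
time_s: 29.65
ee_pos: [0.5431, -0.1008, 0.0966]
ee_rot: [[-0.975, 0.008, -0.222], [0.222, -0.005, -0.975], [-0.008, -1.0, 0.003]]
wrist_force: [-4.4, 1.2, 9.0]
width: 0.0213
```

The hard stop was reached: 37 N peak, with z steady at 0.0966. So the pin is fully in. I'll lift and take the mallet home.

Request:
{"op": "arm_command", "data": {
  "deltas": [
    {"dx": 0, "dy": -0.02, "dz": 0, "ax": 0, "ay": 0, "az": 0, "fingers": 1},
    {"dx": 0, "dy": -0.03, "dz": 0, "ax": 0, "ay": 0, "az": 0, "fingers": 1},
    {"dx": 0, "dy": -0.03, "dz": 0, "ax": 0, "ay": 0, "az": 0, "fingers": 1},
    {"dx": 0, "dy": 0, "dz": 0, "ax": 0, "ay": 0, "az": 0, "fingers": 1}
  ]
}}

```text
time_s: 30.05
ee_pos: [0.5441, -0.1009, 0.1777]
ee_rot: [[-0.975, 0.011, -0.223], [0.223, -0.006, -0.975], [-0.012, -1.0, 0.003]]
wrist_force: [1.4, -0.3, -4.2]
width: 0.0216
```

Run:
```python
from h import *
where();go([.449,-.3205,.165],-1.796);t=snap('side')
cv2.imwrite('pics/s8z.png',cv2.resize(t['color'][100:260,200:380][:,:,::-1],None,fx=3.7,fy=3.7,interpolation=2))
```

```text
t 30.05 world [ 0.5441 -0.1009  0.1777] fixture mm [-25.7 -45.9] z 177.7 phi -1.7954 tilt [-0.012 -1.     0.003] F [ 1.4 -0.3 -4.2] w 0.0216
pos [ 0.5441 -0.1009  0.1777] shift tool [0.0439 0.0129 0.2352] rot tool [-0.003   0.0006 -0.0124] dist 0.24 F [ 1.4 -0.3 -4.2] w 0.0216 t 30.05
```

View pics/s8z.png

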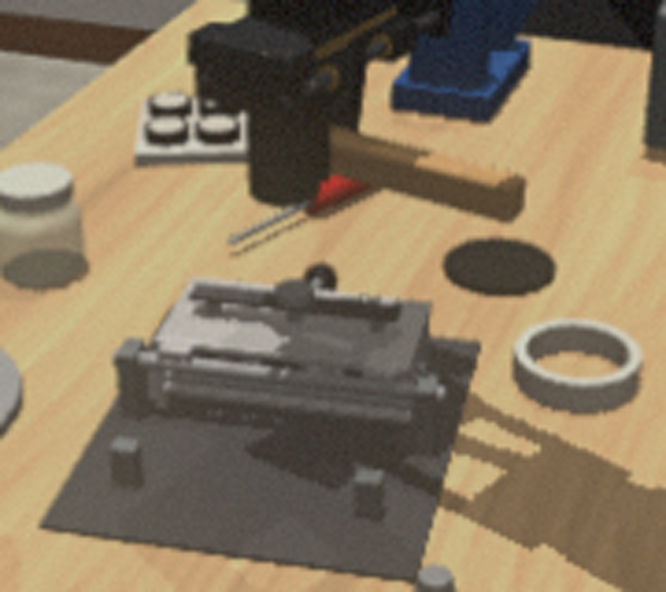

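Request:
{"op": "arm_command", "data": {
  "deltas": [
    {"dx": 0.004, "dy": 0, "dz": 0.02, "ax": -0.003, "ay": 0, "az": -0.012, "fingers": 1},
    {"dx": 0.007, "dy": 0, "dz": 0.036, "ax": 0, "ay": 0, "az": 0, "fingers": 1},
    {"dx": 0.007, "dy": 0, "dz": 0.038, "ax": 0, "ay": 0, "az": 0, "fingers": 1},
    {"dx": 0.007, "dy": 0, "dz": 0.038, "ax": 0, "ay": 0, "az": 0, "fingers": 1},
    {"dx": 0.007, "dy": 0, "dz": 0.038, "ax": 0, "ay": 0, "az": 0, "fingers": 1},
    {"dx": 0.006, "dy": 0, "dz": 0.03, "ax": 0, "ay": 0, "az": 0, "fingers": 1},
    {"dx": 0.003, "dy": 0, "dz": 0.018, "ax": 0, "ay": 0, "az": 0, "fingers": 1},
    {"dx": 0, "dy": 0, "dz": 0, "ax": 0, "ay": 0, "az": 0, "fingers": 1}
  ]
}}

```text
time_s: 30.9
ee_pos: [0.4446, -0.3056, 0.1564]
ee_rot: [[-0.975, -0.023, -0.219], [0.219, 0.017, -0.976], [0.027, -1.0, -0.011]]
wrist_force: [0.4, -0.5, -3.5]
width: 0.0213
```

Run:
```python
from h import *
snap('wrist');where();s=snap('wrist','w30');go([.449,-.3205,.08],-1.796)
```

```text
t 30.95 world [ 0.4444 -0.304   0.1561] fixture mm [-152.9 -232.9] z 156.1 phi -1.7913 tilt [ 0.028 -1.    -0.013] F [-0.1  0.5 -4.3] w 0.0217
pos [ 0.4448 -0.3027  0.1566] shift tool [-0.0101  0.0761  0.0175] rot tool [0.0137 0.0062 0.0282] dist 0.079 F [-0.5 -0.3 -4.1] w 0.0213 t 31.0
```

View pics/w30.png

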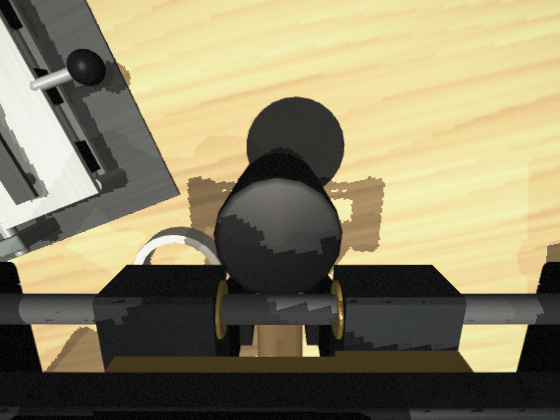

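Request:
{"op": "arm_command", "data": {
  "deltas": [
    {"dx": -0.01, "dy": 0.015, "dz": 0.018, "ax": 0.013, "ay": 0.006, "az": 0.028, "fingers": 1},
    {"dx": 0, "dy": 0.03, "dz": 0, "ax": 0, "ay": 0, "az": 0, "fingers": 1},
    {"dx": 0, "dy": 0.025, "dz": 0, "ax": 0, "ay": 0, "az": 0, "fingers": 1},
    {"dx": 0, "dy": 0, "dz": 0, "ax": 0, "ay": 0, "az": 0, "fingers": 1}
  ]
}}

```text
time_s: 31.4
ee_pos: [0.4519, -0.3169, 0.0818]
ee_rot: [[-0.976, -0.0, -0.218], [0.218, 0.004, -0.976], [0.001, -1.0, -0.004]]
wrist_force: [-0.1, 0.5, -4.6]
width: 0.0212
```

Run:
```python
from h import *
snap('wrist');where();go([.449,-.3205,.04],-1.796)
```

```text
t 31.45 world [ 0.4525 -0.3172  0.083 ] fixture mm [-146.9 -247.1] z 83.0 phi -1.7909 tilt [-0.    -1.    -0.003] F [ 0.2  0.5 -3.4] w 0.0218
pos [ 0.4525 -0.3172  0.083 ] shift tool [0.0027 0.043  0.0042] rot tool [ 0.0031  0.0051 -0.0004] dist 0.043 F [ 0.2  0.5 -3.4] w 0.0218 t 31.45
```

Request:
{"op": "arm_command", "data": {
  "deltas": [
    {"dx": 0.003, "dy": 0.015, "dz": 0.004, "ax": 0.003, "ay": 0.005, "az": 0, "fingers": 1},
    {"dx": 0, "dy": 0.02, "dz": 0, "ax": 0, "ay": 0, "az": 0, "fingers": 1},
    {"dx": 0, "dy": 0.005, "dz": 0, "ax": 0, "ay": 0, "az": 0, "fingers": 1},
    {"dx": 0, "dy": 0, "dz": 0, "ax": 0, "ay": 0, "az": 0, "fingers": 1}
  ]
}}

```text
time_s: 31.85
ee_pos: [0.4527, -0.3194, 0.0461]
ee_rot: [[-0.976, 0.005, -0.219], [0.219, -0.004, -0.976], [-0.006, -1.0, 0.003]]
wrist_force: [0.4, -0.8, -3.3]
width: 0.0217
```

Run:
```python
from h import *
snap('wrist','w31');where();go([.449,-.3205,.033],-1.796)
```

```text
t 31.9 world [ 0.4528 -0.3195  0.0465] fixture mm [-146.8 -249.5] z 46.5 phi -1.7912 tilt [-0.007 -1.     0.003] F [-0.6  0.1 -5.1] w 0.0219
pos [ 0.4528 -0.3195  0.0465] shift tool [0.0036 0.0135 0.0017] rot tool [-0.0034  0.0048 -0.0068] dist 0.014 F [-0.6  0.1 -5.1] w 0.0219 t 31.9
```

View pics/w31.png

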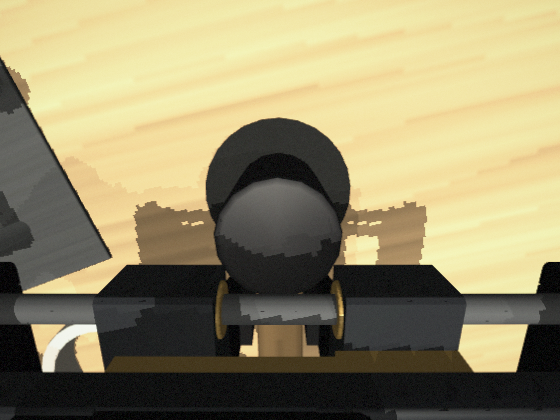

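Request:
{"op": "arm_command", "data": {
  "deltas": [
    {"dx": 0.0035, "dy": 0.006, "dz": 0.001, "ax": -0.003, "ay": 0.004, "az": -0.007, "fingers": 1},
    {"dx": 0, "dy": 0.005, "dz": 0, "ax": 0, "ay": 0, "az": 0, "fingers": 1},
    {"dx": 0, "dy": 0.002, "dz": 0, "ax": 0, "ay": 0, "az": 0, "fingers": 1}
  ]
}}

```text
time_s: 32.2
ee_pos: [0.4508, -0.321, 0.0357]
ee_rot: [[-0.975, 0.003, -0.222], [0.222, -0.004, -0.975], [-0.004, -1.0, 0.003]]
wrist_force: [0.5, -0.8, -3.2]
width: 0.0219
```

Run:
```python
from h import *
where();snap('wrist');go([.449,-.3205,.033],-1.796)
```

```text
t 32.2 world [ 0.4508 -0.321   0.0357] fixture mm [-149.1 -250.7] z 35.7 phi -1.7948 tilt [-0.004 -1.     0.003] F [ 0.5 -0.8 -3.2] w 0.0219
pos [ 0.4507 -0.3209  0.0355] shift tool [ 0.0017  0.0024 -0.    ] rot tool [-0.0031  0.0012 -0.0038] dist 0.003 F [ 1.  -0.3 -4.3] w 0.0218 t 32.25
```

Request:
{"op": "arm_command", "data": {
  "deltas": [
    {"dx": 0.001, "dy": 0.003, "dz": 0, "ax": -0.003, "ay": 0.001, "az": -0.004, "fingers": 1},
    {"dx": 0, "dy": 0.001, "dz": 0, "ax": 0, "ay": 0, "az": 0, "fingers": 1}
  ]
}}

```text
time_s: 32.45
ee_pos: [0.4499, -0.3209, 0.0328]
ee_rot: [[-0.975, 0.0, -0.223], [0.223, -0.0, -0.975], [-0.0, -1.0, 0.0]]
wrist_force: [-2.5, 2.6, 10.6]
width: 0.022
```

Touching the disc (10.6 N up, with z at 32.8 as it was at pick-up). Next: release and rise.

Request:
{"op": "arm_command", "data": {
  "deltas": [
    {"dx": 0, "dy": 0, "dz": 0, "ax": 0, "ay": 0, "az": 0, "fingers": 1},
    {"dx": 0, "dy": 0, "dz": 0, "ax": 0, "ay": 0, "az": 0, "fingers": 0.35},
    {"dx": 0, "dy": 0, "dz": 0, "ax": 0, "ay": 0, "az": 0, "fingers": 0.35},
    {"dx": 0, "dy": 0, "dz": 0, "ax": 0, "ay": 0, "az": 0, "fingers": 0.35},
    {"dx": 0, "dy": 0, "dz": 0, "ax": 0, "ay": 0, "az": 0, "fingers": 0.35},
    {"dx": 0, "dy": -0.03, "dz": 0, "ax": 0, "ay": 0, "az": 0, "fingers": 0.35},
    {"dx": 0, "dy": -0.045, "dz": 0, "ax": 0, "ay": 0, "az": 0, "fingers": 0.35},
    {"dx": 0, "dy": -0.045, "dz": 0, "ax": 0, "ay": 0, "az": 0, "fingers": 0.35}
  ]
}}

```text
time_s: 33.25
ee_pos: [0.4477, -0.3195, 0.1509]
ee_rot: [[-0.974, -0.007, -0.224], [0.224, 0.008, -0.974], [0.009, -1.0, -0.006]]
wrist_force: [1.0, -1.3, -0.6]
width: 0.0557
```

Run:
```python
from h import *
snap('wrist');where();s=snap('wrist','w32');w=L2W(-.0005,-.134);plan([w[0],w[1],.15],.1415,14)
```

```text
t 33.3 world [ 0.4512 -0.3228  0.1583] fixture mm [-148.9 -252.6] z 158.3 phi -1.7966 tilt [-0.003 -1.     0.002] F [ 0.4 -0.2  3.8] w 0.0565
pos [ 0.4514 -0.3231  0.156 ] phi -1.797 t 33.35
[-0.0083  0.0004 -0.0101] ay -0.1385
[-0.0095  0.0004 -0.0092] ay -0.1385
[-0.0105  0.0004 -0.0081] ay -0.1385
[-0.0114  0.0004 -0.0069] ay -0.1385
[-0.0122  0.0004 -0.0056] ay -0.1385
[-0.0129  0.0004 -0.0042] ay -0.1385
[-0.0133  0.0004 -0.0027] ay -0.1385
[-0.0136  0.0004 -0.0012] ay -0.1385
[-0.0138  0.0004  0.0004] ay -0.1385
[-0.0137  0.0004  0.002 ] ay -0.1385
[-0.0135  0.0004  0.0036] ay -0.1385
[-0.0131  0.0004  0.0051] ay -0.1385
[-0.0125  0.0004  0.0066] ay -0.1385
[-0.0117  0.0004  0.008 ] ay -0.1385
```

View pics/w32.png

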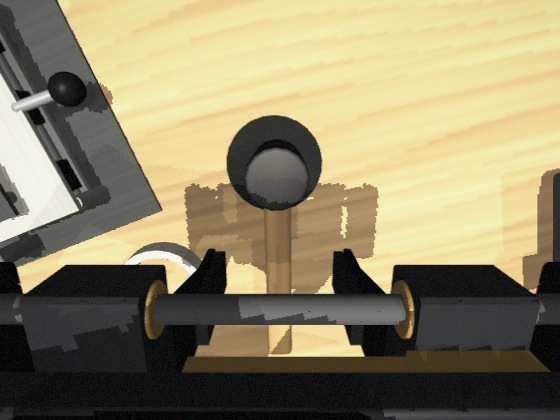

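The mallet stands on its disc. Now back to the ball.

Request:
{"op": "arm_command", "data": {
  "deltas": [
    {"dx": -0.008, "dy": 0, "dz": -0.01, "ax": 0, "ay": -0.138, "az": 0, "fingers": 0.4},
    {"dx": -0.009, "dy": 0, "dz": -0.009, "ax": 0, "ay": -0.138, "az": 0, "fingers": 0.4},
    {"dx": -0.01, "dy": 0, "dz": -0.008, "ax": 0, "ay": -0.138, "az": 0, "fingers": 0.4},
    {"dx": -0.011, "dy": 0, "dz": -0.007, "ax": 0, "ay": -0.138, "az": 0, "fingers": 0.4},
    {"dx": -0.012, "dy": 0, "dz": -0.006, "ax": 0, "ay": -0.138, "az": 0, "fingers": 0.4},
    {"dx": -0.013, "dy": 0, "dz": -0.004, "ax": 0, "ay": -0.138, "az": 0, "fingers": 0.4},
    {"dx": -0.013, "dy": 0, "dz": -0.003, "ax": 0, "ay": -0.138, "az": 0, "fingers": 0.4}
  ],
  "grip_force": 30
}}

```text
time_s: 34.05
ee_pos: [0.518, -0.259, 0.1543]
ee_rot: [[-0.715, 0.003, 0.699], [-0.699, -0.004, -0.715], [0.001, -1.0, 0.005]]
wrist_force: [0.2, -0.4, 0.2]
width: 0.0516
```

Run:
```python
from h import *
where();w=L2W(-.0005,-.134);plan([w[0],w[1],.14],.1415,7)
```

```text
t 34.05 world [ 0.518  -0.259   0.1543] fixture mm [ -73.7 -198.7] z 154.3 phi -0.7961 tilt [ 0.001 -1.     0.005] F [ 0.2 -0.4  0.2] w 0.0516
pos [ 0.518  -0.259   0.1543] phi -0.796 t 34.05
[-0.0137  0.002  -0.0002] ay -0.1339
[-0.0137  0.002   0.0013] ay -0.1339
[-0.0136  0.002   0.0028] ay -0.1339
[-0.0133  0.002   0.0043] ay -0.1339
[-0.0128  0.002   0.0058] ay -0.1339
[-0.0122  0.002   0.0072] ay -0.1339
[-0.0114  0.002   0.0085] ay -0.1339
```

Request:
{"op": "arm_command", "data": {
  "deltas": [
    {"dx": -0.014, "dy": 0.001, "dz": 0, "ax": 0, "ay": -0.134, "az": 0, "fingers": 0.4},
    {"dx": -0.014, "dy": 0.001, "dz": 0.001, "ax": 0, "ay": -0.134, "az": 0, "fingers": 0.4},
    {"dx": -0.014, "dy": 0.001, "dz": 0.003, "ax": 0, "ay": -0.134, "az": 0, "fingers": 0.4},
    {"dx": -0.013, "dy": 0.001, "dz": 0.004, "ax": 0, "ay": -0.134, "az": 0, "fingers": 0.4},
    {"dx": -0.013, "dy": 0.001, "dz": 0.006, "ax": 0, "ay": -0.134, "az": 0, "fingers": 0.4},
    {"dx": -0.012, "dy": 0.001, "dz": 0.007, "ax": 0, "ay": -0.134, "az": 0, "fingers": 0.4},
    {"dx": -0.006, "dy": 0, "dz": 0.004, "ax": 0, "ay": -0.1, "az": 0, "fingers": 0.4},
    {"dx": 0, "dy": 0, "dz": 0, "ax": 0, "ay": 0, "az": 0, "fingers": 0.4}
  ]
}}

```text
time_s: 34.85
ee_pos: [0.576, -0.1826, 0.1403]
ee_rot: [[0.149, -0.005, 0.989], [-0.989, 0.001, 0.149], [-0.002, -1.0, -0.005]]
wrist_force: [0.2, -0.2, -1.1]
width: 0.0525
```

Run:
```python
from h import *
snap('wrist');where();s=snap('wrist','w33');w=L2W(-.0005,-.134);go([w[0],w[1],.09],.1415)
```

```text
t 34.9 world [ 0.5757 -0.1829  0.1403] fixture mm [  -6.  -131.5] z 140.3 phi 0.1471 tilt [-0.002 -1.    -0.006] F [-1.1  0.3  0.7] w 0.0523
pos [ 0.5756 -0.1833  0.1405] shift tool [0.0021 0.0504 0.0059] rot tool [ 0.0054  0.0046 -0.0015] dist 0.051 F [-0.4  0.8  0.3] w 0.0525 t 34.95
```

View pics/w33.png

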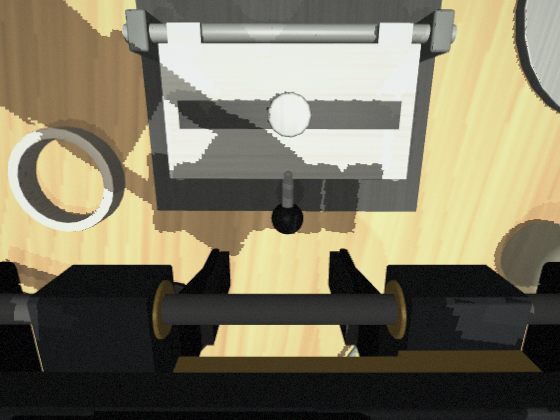

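Request:
{"op": "arm_command", "data": {
  "deltas": [
    {"dx": 0.002, "dy": 0.03, "dz": 0.006, "ax": 0.005, "ay": 0.004, "az": 0, "fingers": 0.4},
    {"dx": 0, "dy": 0.03, "dz": 0, "ax": 0, "ay": 0, "az": 0, "fingers": 0.4},
    {"dx": 0, "dy": 0.015, "dz": 0, "ax": 0, "ay": 0, "az": 0, "fingers": 0.4},
    {"dx": 0, "dy": 0, "dz": 0, "ax": 0, "ay": 0, "az": 0, "fingers": 0.4}
  ]
}}

```text
time_s: 35.35
ee_pos: [0.5821, -0.1875, 0.064]
ee_rot: [[0.131, 0.003, 0.991], [-0.991, -0.001, 0.131], [0.002, -1.0, 0.003]]
wrist_force: [-0.2, -0.4, 0.0]
width: 0.0526
```

Run:
```python
from h import *
snap('wrist');where();s=snap('wrist','w34');w=L2W(-.0005,-.134);go([w[0],w[1],.031],.1415)
```

```text
t 35.4 world [ 0.5825 -0.1878  0.0649] fixture mm [   0.2 -137.4] z 64.9 phi 0.132 tilt [ 0.002 -1.     0.004] F [0.  1.3 0.2] w 0.0522
pos [ 0.5834 -0.188   0.066 ] shift tool [-0.0038  0.035  -0.0017] rot tool [-0.0055 -0.0089  0.0036] dist 0.035 F [0.3 0.4 0.1] w 0.0523 t 35.45
```

View pics/w34.png

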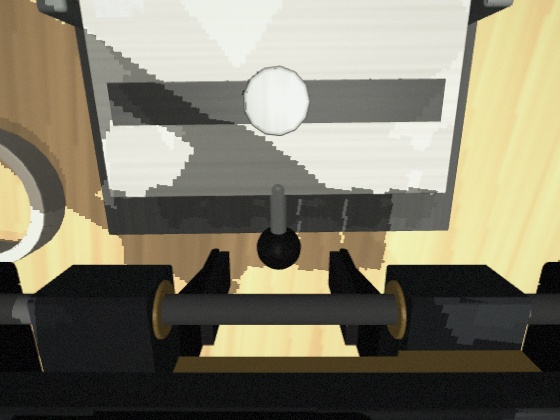

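Request:
{"op": "arm_command", "data": {
  "deltas": [
    {"dx": -0.004, "dy": 0.015, "dz": -0.0015, "ax": -0.005, "ay": -0.009, "az": 0.003, "fingers": 0.4},
    {"dx": 0, "dy": 0.018, "dz": 0, "ax": 0, "ay": 0, "az": 0, "fingers": 0.4},
    {"dx": 0, "dy": 0, "dz": 0, "ax": 0, "ay": 0, "az": 0, "fingers": 0.6},
    {"dx": 0, "dy": 0, "dz": 0, "ax": 0, "ay": 0, "az": 0, "fingers": 1},
    {"dx": 0, "dy": 0, "dz": 0, "ax": 0, "ay": 0, "az": 0, "fingers": 1},
    {"dx": 0, "dy": 0, "dz": 0, "ax": 0, "ay": 0, "az": 0, "fingers": 1},
    {"dx": 0, "dy": 0, "dz": 0, "ax": 0, "ay": 0, "az": 0, "fingers": 1}
  ],
  "grip_force": 30
}}

```text
time_s: 36.15
ee_pos: [0.5822, -0.186, 0.036]
ee_rot: [[0.142, 0.004, 0.99], [-0.99, -0.005, 0.142], [0.005, -1.0, 0.003]]
wrist_force: [-2.6, -2.5, -2.9]
width: 0.024
```

Run:
```python
from h import *
where();s=snap('wrist');cv2.imwrite('pics/w35z.png',cv2.resize(s['color'][180:320,180:390][:,:,::-1],None,fx=3.5,fy=3.5,interpolation=2))
```

```text
t 36.15 world [ 0.5822 -0.186   0.036 ] fixture mm [ 1.000e-01 -1.355e+02] z 36.0 phi 0.1422 tilt [ 0.005 -1.     0.003] F [-2.6 -2.5 -2.9] w 0.024
```

View pics/w35z.png

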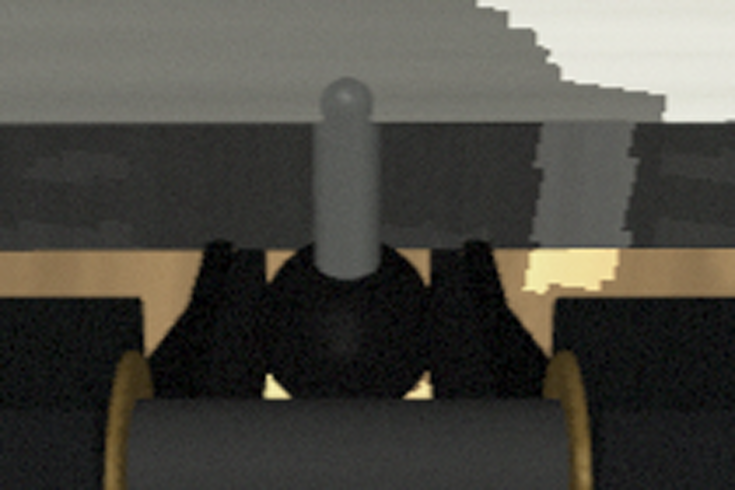

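Request:
{"op": "arm_command", "data": {
  "deltas": [
    {"dx": -0.001, "dy": -0.012, "dz": 0, "ax": 0, "ay": 0, "az": 0, "fingers": 1},
    {"dx": -0.003, "dy": -0.02, "dz": 0, "ax": 0, "ay": 0, "az": 0, "fingers": 1},
    {"dx": -0.006, "dy": -0.02, "dz": 0, "ax": 0, "ay": 0, "az": 0, "fingers": 1},
    {"dx": -0.009, "dy": -0.019, "dz": 0, "ax": 0, "ay": 0, "az": 0, "fingers": 1}
  ]
}}

```text
time_s: 36.6
ee_pos: [0.5792, -0.1659, 0.1071]
ee_rot: [[0.137, 0.003, 0.991], [-0.991, -0.0, 0.137], [0.001, -1.0, 0.003]]
wrist_force: [1.1, 2.3, -6.8]
width: 0.0245
```

Run:
```python
from h import *
snap('wrist','w36');swing(6,step=-.157,zoff=-.008)
t=snap('side')
cv2.imwrite('pics/s9z.png',cv2.resize(t['color'][100:260,200:380][:,:,::-1],None,fx=3.7,fy=3.7,interpolation=2))
```

```text
t 36.65 world [ 0.579  -0.1641  0.11  ] fixture mm [  -0.  -113.5] z 110.0 phi 0.1389 tilt [ 0.001 -1.     0.004] F [-3.5  2.  -2.7] w 0.0241
theta 2.564 rad 0.1355
dx -0.014 dy -0.0159
dx -0.0153 dy -0.0144
dx -0.0173 dy -0.0119
dx -0.019 dy -0.009
dx -0.0202 dy -0.0059
dx -0.0208 dy -0.0027
```

View pics/w36.png

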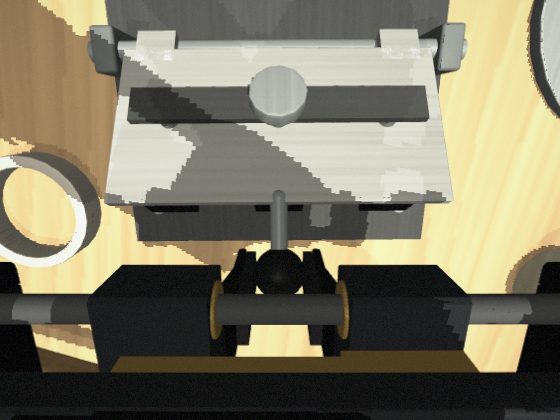

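View pics/s9z.png

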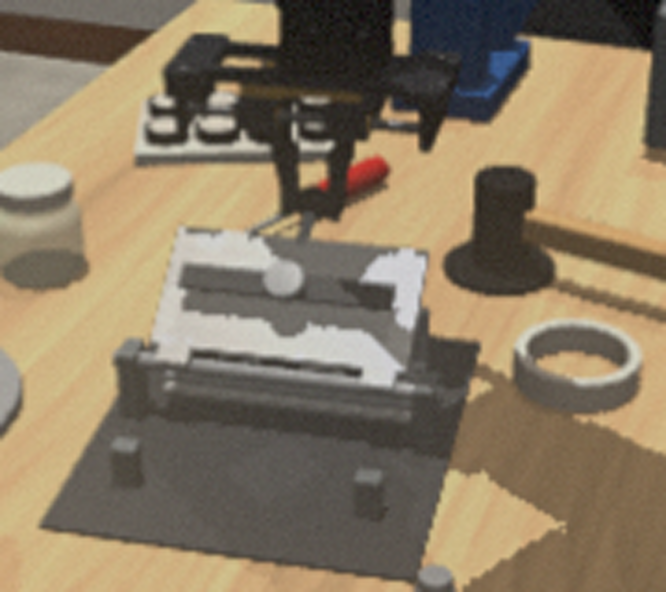

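Request:
{"op": "arm_command", "data": {
  "deltas": [
    {"dx": -0.013, "dy": -0.016, "dz": 0, "ax": 0, "ay": 0, "az": 0, "fingers": 1},
    {"dx": -0.0153, "dy": -0.0144, "dz": 0, "ax": 0, "ay": 0, "az": 0, "fingers": 1},
    {"dx": -0.0173, "dy": -0.0119, "dz": 0, "ax": 0, "ay": 0, "az": 0, "fingers": 1},
    {"dx": -0.019, "dy": -0.009, "dz": 0, "ax": 0, "ay": 0, "az": 0, "fingers": 1}
  ]
}}

```text
time_s: 37.1
ee_pos: [0.5698, -0.1015, 0.1616]
ee_rot: [[0.137, 0.006, 0.991], [-0.991, -0.005, 0.137], [0.006, -1.0, 0.005]]
wrist_force: [0.2, -0.8, -7.0]
width: 0.0242
```

Run:
```python
from h import *
swing(6,step=-.157,zoff=-.008)
```

```text
t 37.1 world [ 0.5698 -0.1015  0.1616] fixture mm [ -0.2 -50.1] z 161.6 phi 0.137 tilt [ 0.006 -1.     0.005] F [ 0.2 -0.8 -7. ] w 0.0242
theta 1.951 rad 0.1353
dx -0.0205 dy -0.0051
dx -0.0208 dy -0.003
dx -0.021 dy 0.0003
dx -0.0207 dy 0.0035
dx -0.0199 dy 0.0067
dx -0.0186 dy 0.0098
```

Request:
{"op": "arm_command", "data": {
  "deltas": [
    {"dx": -0.0205, "dy": -0.0055, "dz": 0, "ax": 0, "ay": 0, "az": 0, "fingers": 1},
    {"dx": -0.0208, "dy": -0.003, "dz": 0, "ax": 0, "ay": 0, "az": 0, "fingers": 1},
    {"dx": -0.021, "dy": 0, "dz": 0, "ax": 0, "ay": 0, "az": 0, "fingers": 1},
    {"dx": -0.0207, "dy": 0.0035, "dz": 0, "ax": 0, "ay": 0, "az": 0, "fingers": 1}
  ]
}}

```text
time_s: 37.5
ee_pos: [0.5572, -0.0144, 0.1682]
ee_rot: [[0.137, 0.009, 0.99], [-0.99, -0.008, 0.138], [0.009, -1.0, 0.007]]
wrist_force: [3.0, -4.9, -15.4]
width: 0.0246
```

Run:
```python
from h import *
swing(8,step=-.157,zoff=-.008)
t=snap('top')
cv2.imwrite('pics/t9z.png',cv2.resize(t['color'][100:280,220:400][:,:,::-1],None,fx=3.3,fy=3.3,interpolation=2))
t=snap('side')
cv2.imwrite('pics/s10z.png',cv2.resize(t['color'][100:260,200:380][:,:,::-1],None,fx=3.7,fy=3.7,interpolation=2))
```

```text
t 37.5 world [ 0.5572 -0.0144  0.1682] fixture mm [-0.5 37.8] z 168.2 phi 0.138 tilt [ 0.009 -1.     0.007] F [  3.   -4.9 -15.4] w 0.0246
theta 1.292 rad 0.1375
dx -0.0187 dy 0.0107
dx -0.0183 dy 0.0103
dx -0.0165 dy 0.0131
dx -0.0142 dy 0.0155
dx -0.0116 dy 0.0175
dx -0.0087 dy 0.0191
dx -0.0056 dy 0.0202
dx -0.0024 dy 0.0209
```

View pics/t9z.png

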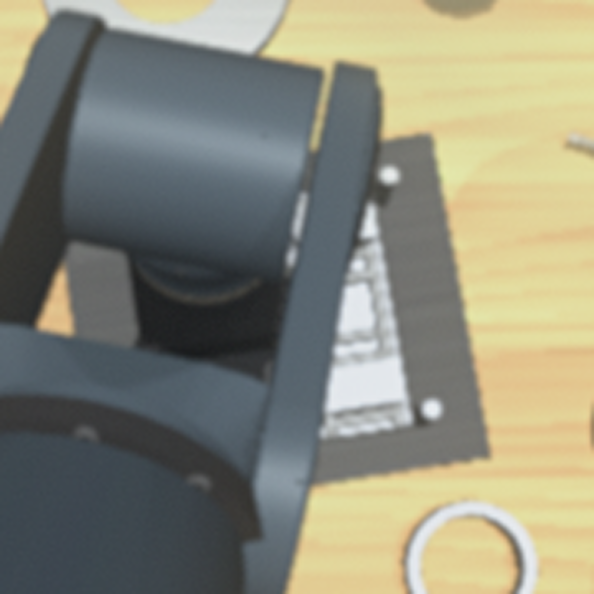

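View pics/s10z.png

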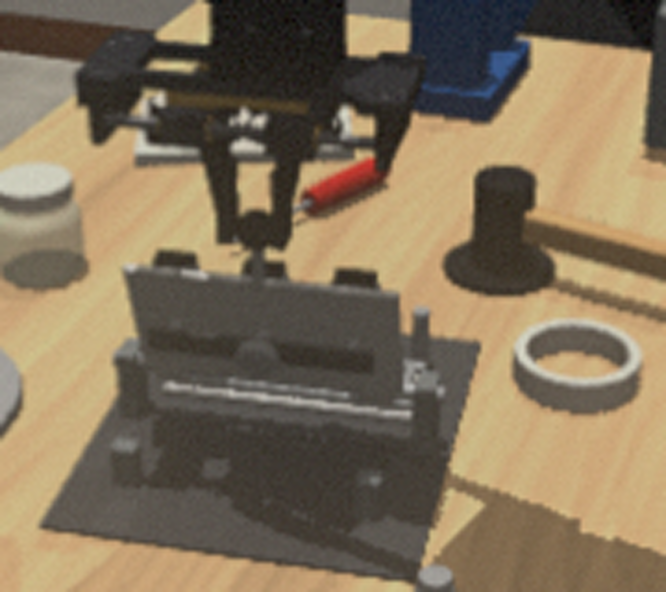

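Request:
{"op": "arm_command", "data": {
  "deltas": [
    {"dx": -0.0187, "dy": 0.009, "dz": 0, "ax": 0, "ay": 0, "az": 0, "fingers": 1},
    {"dx": -0.0183, "dy": 0.0103, "dz": 0, "ax": 0, "ay": 0, "az": 0, "fingers": 1},
    {"dx": -0.0165, "dy": 0.0131, "dz": 0, "ax": 0, "ay": 0, "az": 0, "fingers": 1},
    {"dx": -0.0142, "dy": 0.0155, "dz": 0, "ax": 0, "ay": 0, "az": 0, "fingers": 1}
  ]
}}

```text
time_s: 38.0
ee_pos: [0.5472, 0.0546, 0.124]
ee_rot: [[0.14, 0.009, 0.99], [-0.99, -0.008, 0.14], [0.009, -1.0, 0.007]]
wrist_force: [-1.0, -3.2, -3.4]
width: 0.0239
```

Run:
```python
from h import *
swing(6,step=-.157,zoff=-.0108)
```

```text
t 38.0 world [0.5472 0.0546 0.124 ] fixture mm [ -0.6 107.5] z 124.0 phi 0.1405 tilt [ 0.009 -1.     0.007] F [-1.  -3.2 -3.4] w 0.0239
theta 0.701 rad 0.1407
dx -0.0071 dy 0.0214
dx -0.0094 dy 0.0188
dx -0.0064 dy 0.02
dx -0.0032 dy 0.0208
dx 0.0001 dy 0.021
dx 0.0034 dy 0.0207
```

Request:
{"op": "arm_command", "data": {
  "deltas": [
    {"dx": -0.008, "dy": 0.0165, "dz": 0, "ax": -0.006, "ay": 0, "az": -0.008, "fingers": 1},
    {"dx": -0.0085, "dy": 0.018, "dz": 0, "ax": 0, "ay": 0, "az": 0, "fingers": 1},
    {"dx": -0.005, "dy": 0.0185, "dz": 0, "ax": 0, "ay": 0, "az": 0, "fingers": 1},
    {"dx": -0.002, "dy": 0.016, "dz": 0, "ax": 0, "ay": 0, "az": 0, "fingers": 1}
  ]
}}

```text
time_s: 38.4
ee_pos: [0.5431, 0.0827, 0.0558]
ee_rot: [[0.138, 0.003, 0.99], [-0.99, -0.011, 0.138], [0.012, -1.0, 0.001]]
wrist_force: [-1.7, 0.2, -0.3]
width: 0.0244
```

Run:
```python
from h import *
where();snap('wrist','w37')
```

```text
t 38.4 world [0.5431 0.0827 0.0558] fixture mm [ -0.7 135.9] z 55.8 phi 0.1387 tilt [ 0.012 -1.     0.001] F [-1.7  0.2 -0.3] w 0.0244
```

View pics/w37.png

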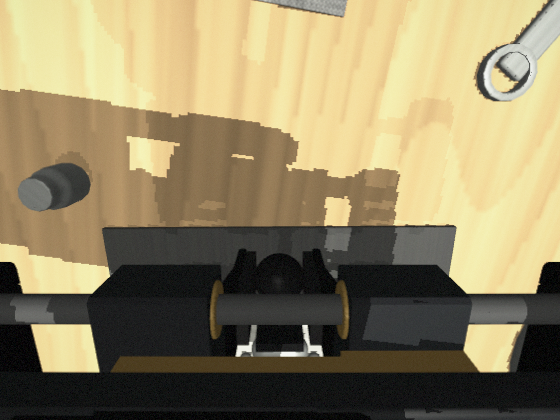

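Request:
{"op": "arm_command", "data": {
  "deltas": [
    {"dx": 0, "dy": 0.014, "dz": 0, "ax": 0, "ay": 0, "az": -0.008, "fingers": 1},
    {"dx": 0, "dy": 0.008, "dz": 0, "ax": 0, "ay": 0, "az": 0, "fingers": 1},
    {"dx": 0.001, "dy": 0.003, "dz": 0, "ax": 0, "ay": 0, "az": 0, "fingers": 1}
  ]
}}

```text
time_s: 38.75
ee_pos: [0.543, 0.0836, 0.0345]
ee_rot: [[0.137, 0.001, 0.991], [-0.99, -0.016, 0.137], [0.016, -1.0, -0.001]]
wrist_force: [-4.0, 6.7, 17.4]
width: 0.0243
```

Run:
```python
from h import *
where()
```

```text
t 38.75 world [0.543  0.0836 0.0345] fixture mm [ -0.7 136.9] z 34.5 phi 0.1371 tilt [ 0.016 -1.    -0.001] F [-4.   6.7 17.4] w 0.0243
```

Plate on its stop (17 N up). Next: release and rise.

Request:
{"op": "arm_command", "data": {
  "deltas": [
    {"dx": 0, "dy": 0, "dz": 0, "ax": 0, "ay": 0, "az": 0, "fingers": 0.4},
    {"dx": 0, "dy": 0, "dz": 0, "ax": 0, "ay": 0, "az": 0, "fingers": 0.4},
    {"dx": 0, "dy": 0, "dz": 0, "ax": 0, "ay": 0, "az": 0, "fingers": 0.4},
    {"dx": 0, "dy": 0, "dz": 0, "ax": 0, "ay": 0, "az": 0, "fingers": 0.4},
    {"dx": 0, "dy": -0.03, "dz": 0, "ax": 0, "ay": 0, "az": 0, "fingers": 0.4},
    {"dx": 0, "dy": -0.045, "dz": 0, "ax": 0, "ay": 0, "az": -0.015, "fingers": 0.4},
    {"dx": 0, "dy": -0.045, "dz": 0, "ax": 0, "ay": 0, "az": 0, "fingers": 0.4},
    {"dx": 0, "dy": -0.045, "dz": 0, "ax": 0, "ay": 0, "az": 0, "fingers": 0.4}
  ]
}}

```text
time_s: 39.55
ee_pos: [0.5421, 0.0855, 0.2003]
ee_rot: [[0.134, -0.007, 0.991], [-0.991, -0.032, 0.133], [0.031, -0.999, -0.011]]
wrist_force: [0.7, -0.4, -0.3]
width: 0.0519
```

Request:
{"op": "arm_command", "data": {
  "deltas": [
    {"dx": 0, "dy": -0.02, "dz": 0, "ax": 0, "ay": 0, "az": 0, "fingers": 0.2},
    {"dx": 0.03, "dy": 0, "dz": 0.03, "ax": 0, "ay": 0, "az": 0, "fingers": 0.2},
    {"dx": 0.03, "dy": 0, "dz": 0.03, "ax": 0, "ay": 0, "az": 0, "fingers": 0},
    {"dx": 0.04, "dy": 0, "dz": 0.02, "ax": 0, "ay": 0, "az": 0, "fingers": 0},
    {"dx": 0.04, "dy": 0, "dz": 0, "ax": 0, "ay": 0, "az": 0, "fingers": 0},
    {"dx": 0.04, "dy": 0, "dz": 0, "ax": 0, "ay": 0, "az": 0, "fingers": 0},
    {"dx": 0, "dy": 0, "dz": 0, "ax": 0, "ay": 0, "az": 0, "fingers": 0}
  ]
}}

```text
time_s: 40.25
ee_pos: [0.655, -0.0876, 0.2365]
ee_rot: [[0.137, 0.014, 0.991], [-0.99, -0.035, 0.137], [0.036, -0.999, 0.009]]
wrist_force: [-0.7, -0.5, 1.1]
width: 0.0866
```

Run:
```python
from h import *
snap('wrist');where();s=snap('wrist','w38');t=snap('side')
cv2.imwrite('pics/s11z.png',cv2.resize(t['color'][100:260,200:400][:,:,::-1],None,fx=3.7,fy=3.7,interpolation=2))
```

```text
t 40.3 world [ 0.6541 -0.085   0.2361] fixture mm [ 85.5 -45.7] z 236.1 phi 0.1386 tilt [ 0.034 -0.999  0.008] F [ 0.   0.1 -0. ] w 0.087
```

View pics/w38.png

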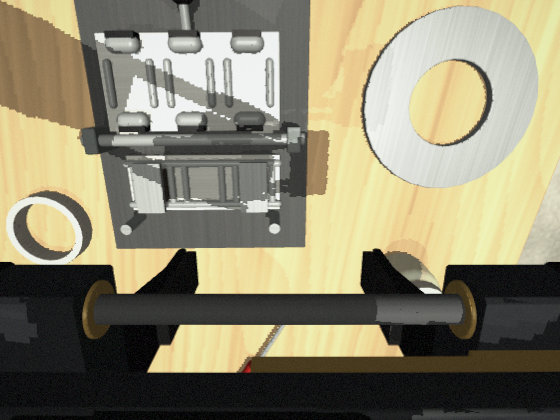

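View pics/s11z.png

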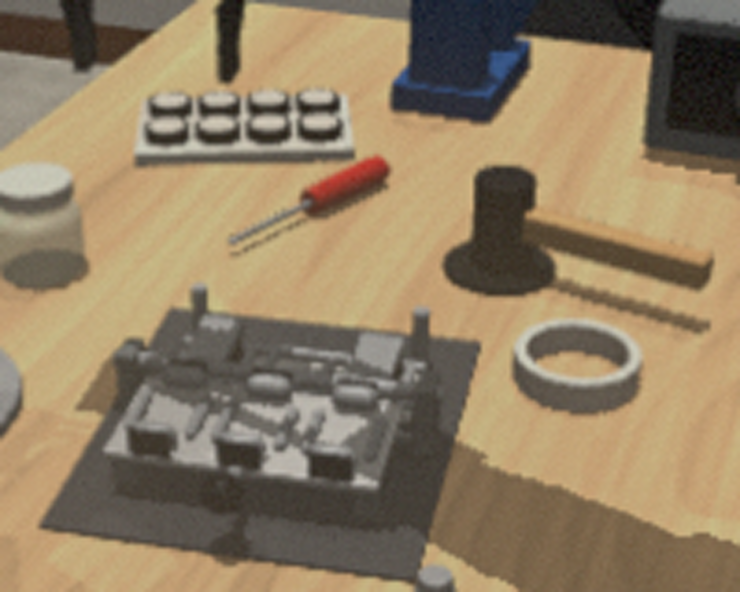

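Pockets empty, and pads sit in cells 0 and 2 with the middle cell empty. I'll check their positions and heights.

Run:
```python
from h import *
s=snap('wrist');P=cloud(s);import pickle;pickle.dump(s,open('w39.pkl','wb'))
cv2.imwrite('pics/w39z.png',cv2.resize(s['color'][140:240,100:300][:,:,::-1],None,fx=4,fy=4,interpolation=2))
L=P.copy();L[...,:2]=(P[...,:2]-tF)@RF
for cx in(-.058,0,.058):
    m=(abs(L[...,0]-cx)<.022)&(abs(L[...,1]+.054)<.04)&(L[...,2]>.030)&(L[...,2]<.045)
    q=L[m];
    if len(q)>50:
        r=cv2.minAreaRect((q[:,:2]*1000).astype(np.float32));A=np.c_[q[:,:2],np.ones(len(q))];k=np.linalg.lstsq(A,q[:,2],rcond=None)[0];print(cx,len(q),'centre',np.round(r[0],1),'size',np.round(r[1],1),round(r[2],1),'z',np.median(q[:,2]).round(4),'slope',k[:2].round(3))
    else: print(cx,len(q),'empty')
# plate floor
m=(abs(L[...,0])<.015)&(abs(L[...,1]-.054)<.02);print('plate floor z',np.median(L[m][:,2]))
for y in(.03,.075):
    m=(abs(L[...,0])<.012)&(abs(L[...,1]-y)<.006);print(y,np.median(L[m][:,2]).round(4))
```

```text
-0.058 1473 centre [-60.4 -60. ] size [67.9 38.8] 89.9 z 0.0358 slope [-0.032 -0.006]
0 0 empty
0.058 1399 centre [ 61.2 -59.4] size [36.1 67.5] 0.6 z 0.036 slope [-0.    -0.009]
plate floor z 0.03895001701307535
0.03 0.0393
0.075 0.039
```

View pics/w39z.png

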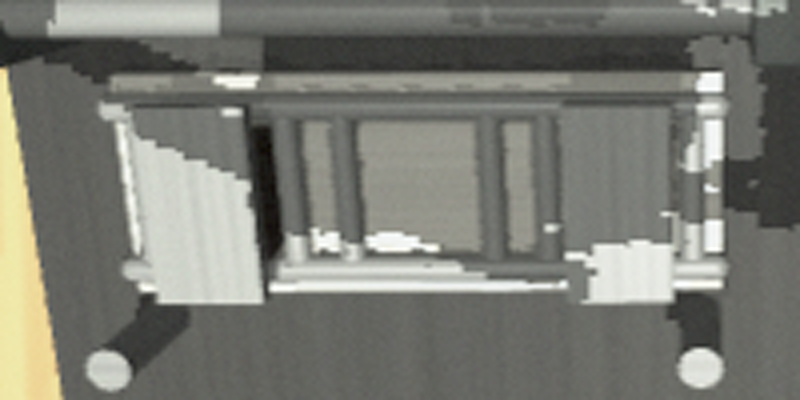

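Run:
```python
from h import *
import pickle
s=pickle.load(open('w39.pkl','rb'))
for q in ([(133,108),(245,108),(265,302),(156,301)],[(557,105),(672,105),(673,302),(566,301)]):
    w=pts(s,q,4,100,140,.035);l=(w[:,:2]-tF)@RF*1000;e=np.diff(np.r_[l,l[:1]],axis=0);print(l.round(1).tolist(),'centre',l.mean(0).round(1),np.linalg.norm(e,axis=1).round(1))
# nest features for bias: posts tops (82,-96) z.05
for q in ((110,370),(701,368)): print('post',((pts(s,[q],4,100,140,.05)[:,:2]-tF)@RF*1000).round(1))
t=snap('top','t10');
cv2.imwrite('pics/t10z.png',cv2.resize(t['color'][130:270,225:460][:,:,::-1],None,fx=3.4,fy=3.4,interpolation=2))
```

```text
[[-71.6, -26.7], [-41.3, -26.8], [-41.8, -82.2], [-72.6, -81.9]] centre [-56.8 -54.4] [30.2 55.4 30.8 55.1]
[[43.0, -26.1], [74.0, -26.1], [73.8, -82.4], [43.5, -82.1]] centre [ 58.6 -54.2] [31.1 56.3 30.3 56. ]
post [[-81.5 -96.9]]
post [[ 81.7 -96.6]]
```

View pics/t10z.png

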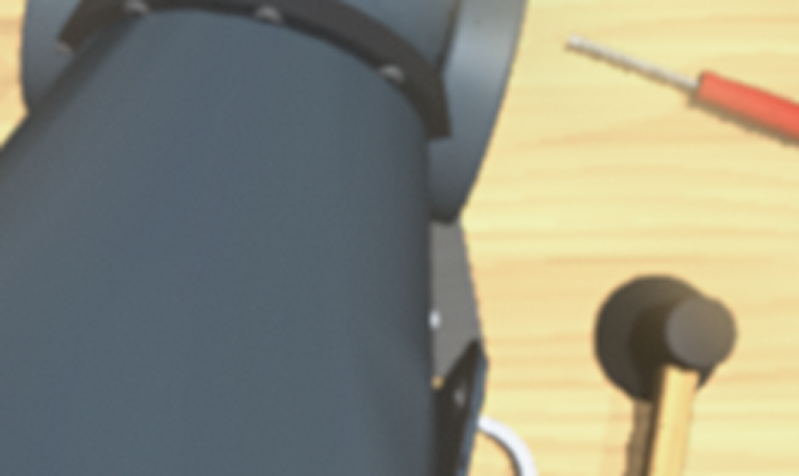

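Run:
```python
from h import *
t=snap('top');h=pts(t,[(701,332)],3.4,225,130,.081)[0];P=cloud(t)
hsv=t['color'].astype(int)
# disc: left edge x 595, top y 275, bottom ~400 -> r=62
d=pts(t,[(657,337)],3.4,225,130,.006)[0];print('head',h,'disc',d,'dist',np.linalg.norm((h-d)[:2]))
u,v=int(701/3.4+225),int(332/3.4+130);q=P[v-4:v+5,u-4:u+5].reshape(-1,3);print('head top z',np.median(q[:,2]),q[:,2].min(),q[:,2].max())
u,v=int(675/3.4+225),int(450/3.4+130);print('handle z',P[v,u])
where()
```

```text
head [ 0.48251737 -0.3294624   0.081     ] disc [ 0.48393477 -0.32632997  0.006     ] dist 0.00343819120203125
head top z 0.08198340585738091 0.07854038209261417 0.08500271134275811
handle z [ 0.40813646 -0.31631993  0.05972019]
t 40.55 world [ 0.653  -0.0801  0.2364] fixture mm [ 85.2 -40.7] z 236.4 phi 0.1447 tilt [ 0.032 -0.999  0.007] F [ 0.3  0.1 -1. ] w 0.0869
```

All checks agree, so I'm handing it in.

```bash
python3 -c "
from plant import arm
print(arm.close_job())"
```

```text
the job is handed in; nothing more can be done
None
```

I turned both pads over into the nest, put the mallet back on its disc, and handed the job in at about 40.6 s. No verdict was reported. Only two of the three pads were on the mat at the start.

**What was done:** I pressed the pads home in pockets 2 and 0 and swung the plate over by the ball. I then drove the pin to its hard stop by pressing with the mallet (37 N peak at the wrist), and the plate was swung back open afterwards.

**Last checks:**
- **Pads:** they lie backs up in cells 0 and 2, within about 1.3 mm of place. Their tops read 36 mm above the bench against 35 mm nominal, and the depth images read about 1 mm high everywhere. Fitted slopes were 0.03 rad or less.
- **Plate:** it is back open with its pockets empty, and its floor reads level at about 39 mm.
- **Mallet:** it stands upright with its head about 3.5 mm from the disc centre.
- **Wrench, socket and tape roll:** I never touched them, and they looked unmoved in the pictures. I did not measure their positions.
- **Robot:** the arm was clear of everything, with the gripper open.

**What disagreed or could not be seen:**
- The top camera read 2 to 5 mm away from the wrist and side cameras. I worked mainly from the wrist camera, checked against the side camera.
- I inferred the full pin travel from the force rise and the tool height, since the pin's travel cannot be read directly.
- Pressing the second pad home briefly peaked at 62 N at the wrist.

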